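Load the blasting bench: empty the casting pot, square up the blanks

TASK

Get this batch ready for the blast cabinet: pick up the pot and tip its castings out into the blue tray, then stand the empty pot upright on its round cork mat with its base fully on the mat. Also set every copper-coloured blank flat in a bay of its own on the jig, pushed home so that its far end touches the dark end rail and its long edge touches that bay's orange side stop. Any casting that misses the tray belongs in it too; leave the bottle, the brush and the jar alone.

Things in the scene. Friction and masses are not known exactly. Their poses are not given: they have to be found in the camera images.
- pot_grip (a point): Middle of the pot's handle, where to grip: a black bar 16 mm wide (y) and 20 mm high, its length along x, from 70 to 154 mm from the pot's axis. This point is 118 mm from the pot's axis and 64 mm above its underside. x points away from the pot, z up. Grip firmly, 80 N or more: the loaded pot weighs up to 0.6 kg.
- pot: Loose flared steel pot with the castings in it. Origin at the centre of its underside, z up through the mouth, +x towards the handle. 80 mm high, outer radius 50 mm at the base, 76 mm at the rim, wall 4 mm, floor 5 mm, about 0.25 kg empty. To drain it, turn it about the handle's own axis, past level (100 degrees or more), over the tray.
- mat: Fixed round cork mat, 160 mm diameter, 4 mm thick; the pot starts on it and returns to it. Origin at the centre of its underside, on the bench.
- tray: Fixed blue open tray, outer size 160 mm (x) by 180 mm (y) by 50 mm high, walls and floor 5 mm. Origin at the centre of its underside, on the bench.
- jig: Fixed aluminium plate 160 (x) by 290 (y) by 10 mm; origin at the centre of its underside, on the bench. A dark end rail runs along y at its +x edge, face at x = 66 mm. Four orange side stops (x = 26 to 66 mm, 22 mm thick in y) have working faces, looking to -y, at y = -72.5, -7.5, 57.5 and 122.5 mm. Rail and stops rise 18 mm above the plate. A bay is the space on the -y side of its stop, 43 mm wide between stops.
- bay0 (a point): Fixed point on the plate of the jig's bay 0 (axes as the jig's): directly below the centre of a blank that is fully home there (its centre is then 9 mm higher).
- bay1 (a point): Fixed point on the plate of the jig's bay 1 (axes as the jig's): directly below the centre of a blank that is fully home there (its centre is then 9 mm higher).
- bay2 (a point): Fixed point on the plate of the jig's bay 2 (axes as the jig's): directly below the centre of a blank that is fully home there (its centre is then 9 mm higher).
- bay3 (a point): Fixed point on the plate of the jig's bay 3 (axes as the jig's): directly below the centre of a blank that is fully home there (its centre is then 9 mm higher).
- blank0_center (a point): Centre of a loose copper-coloured flat bar (blank) 120 mm (x) by 30 mm (y) by 18 mm (z), 0.18 kg, either end may go first. Three or four are present.
- blank1_center (a point): Centre of a loose copper-coloured flat bar (blank) 120 mm (x) by 30 mm (y) by 18 mm (z), 0.18 kg, either end may go first. Three or four are present.
- blank2_center (a point): Centre of a loose copper-coloured flat bar (blank) 120 mm (x) by 30 mm (y) by 18 mm (z), 0.18 kg, either end may go first. Three or four are present.
- blank3_center (a point): Centre of a loose copper-coloured flat bar (blank) 120 mm (x) by 30 mm (y) by 18 mm (z), 0.18 kg, either end may go first. Three or four are present.
- casting0_center (a point): Centre of a loose brass flanged bush casting, 32 mm high along z, flange 33 mm diameter and 8 mm thick at its -z end, body 26 mm diameter, about 50 g. Two to four are present, all start in the pot.
- casting1_center (a point): Centre of a loose brass flanged bush casting, 32 mm high along z, flange 33 mm diameter and 8 mm thick at its -z end, body 26 mm diameter, about 50 g. Two to four are present, all start in the pot.
- casting2_center (a point): Centre of a loose brass flanged bush casting, 32 mm high along z, flange 33 mm diameter and 8 mm thick at its -z end, body 26 mm diameter, about 50 g. Two to four are present, all start in the pot.
- casting3_center (a point): Centre of a loose brass flanged bush casting, 32 mm high along z, flange 33 mm diameter and 8 mm thick at its -z end, body 26 mm diameter, about 50 g. Two to four are present, all start in the pot.
- bottle: Bystander: loose white bottle, 60 mm diameter, 160 mm high; origin at the centre of its underside. Leave alone.
- brush: Bystander: loose brush, 170 mm long, lying on the bench. Leave alone.
- jar: Bystander: loose glass jar, 70 mm diameter, 80 mm high; origin at the centre of its underside. Leave alone.
Mind the look-alikes: they are no part of the job. What is shaped like the part that bears blank0_center but green is not meant. What is shaped like the tray but green is not meant.

How it is judged:
By the outcome, as a careful person would: the job done as asked, in the order asked, and still so for the second after the job is handed in, with the robot touching nothing.
Of casting0, casting1, casting2, casting3 only 2 to 4 are there at a start; the rules pass over those that are not, and their reading is None.
Of blank0, blank1, blank2, blank3 only 3 to 4 are there at a start; the rules pass over those that are not, and their reading is None.
At some moment in a run one of blank0, blank1, blank2, blank3 may be knocked a few centimetres aside while the robot is not near it.
It also fails if it takes over 208 s, if anything falls off the work surface, if the arm or the gripper's body presses on something with over 40 N, if the wrist force passes 120 N, or if a joint passes its speed limit or range.

ROBOT

A 6-joint arm with a two-finger parallel gripper is mounted at the origin on the work surface. World frame = base frame: x ahead of the robot, y to its left, z up, the work surface at z = 0. Lengths are in m, angles in rad, forces in N, time in s.
With the tool pointing down it reaches from about 0.375 to 0.9 m from the base axis. Payload 3.1 kg.
Tool frame: the origin (TCP) lies midway between the tips of the shut fingers; the grasp point (between the pads) lies manip.grip_depth behind it (manip.grip_depth is the distance from the TCP to the grasp point, in m); z points along the fingers, y is the direction in which the jaws open and shut (so a half turn about z gives the same grasp; the last joint's range is limited). The gripper opens to 85 mm and grips with 20 to 120 N. Pads are 22 mm wide; open, the fingers measure 114 mm over their backs; the gripper's body (76 mm by 85 mm) begins 54 mm behind the grasp point. The pads swing forward as they close: fully open they stand 13 mm farther back than shut.
Start: joints at [0.998, 0.527, 1.433, -0, 1.181, -0.178], TCP at [0.24, 0.577, 0.231] pointing down, gripper open.
Joint ranges: [-3.08, 3.08], [-0.75, 2.2], [0.22, 2.44], [-1.43, 4.57], [0, 2.65], [-2.85, 2.85]. Speed limits (rad/s): [2.79, 2.79, 3.14, 3.14, 3.14, 3.14].

INTERFACE

Orientations are given as a unit quaternion [x, y, z, w].
In Python, from station import manip, vision gives the robot as it stands.
- The arm moves only by the shell command python3 -m crank 'ROWS' [FORCE]. ROWS is JSON, a list of rows, each an object with "grip": the closure, from 0 (fully open) to 1 (shut); "offset": the shift along the tool's x, y, z in mm, a list of three; "angular": the turn, a rotation vector about the tool's x, y, z in degrees, a list of three. A call has 1 to 10 rows; each row is the pose to reach, as a shift and turn from the pose commanded when the call began, along the tool's axes at that moment; what a row does not reach only later rows make up. A row lasts 1/10 s, in which the tool goes at most 50 mm and 8.59 degrees, less where a joint would pass 70% of its speed; a pose out of reach is approached as far as the arm can. A call with a gripper value outside its range is refused whole. The fingers move at their own pace and stop on an object; FORCE is the grip in N (left out, the last holds). Time passes only in rows, so rows that repeat a pose let the fingers close. It gives the time, the measured TCP pose, the force and the opening at its end, in the units of the state.
- manip.sense(): the state, without advancing time (a new reading comes with each control period).
- vision.snapshot(name): name is "scene" or "top" or "wrist"; returns a dict with "pixels" (384x512x3 uint8, red, green, blue), "intrinsics" (3x3 intrinsics, pixels), "dist" ([k1, k2, p1, p2, k3] as OpenCV has them; the pictures are not rectified), "R" (3x3) and "t" (3): a world point X has camera coordinates R X + t. Camera axes: x right, y down, z forward; pixel columns grow to the right and rows downward; lengths in m; the calibration is good to about 2 mm. A picture is of the moment at which its call begins. There is no depth.
- manip.sign_off(): hands the job in, once; it reports no verdict.
The state is a dict: "t": time; "q": joint angles; "qd": joint speeds; "tau": joint torques, N m; "tcp_pos": TCP position; "tool_rot": TCP orientation; "force": force on the tool from outside, world axes, zero at the start; "ft_torque": the same for the moment, N m; "finger_gap": opening from 0.0 (shut) to 1.0 (fully open).
Only numpy, scipy, OpenCV 4.12 (cv2) and the standard library are available. Lean on these libraries where they do the work, as an engineer would, in place of code of your own. Each camera call takes 0.05 s, during which the arm holds its last target.

## Working session

There is one attempt and no reset: what is moved stays moved. The work goes in short steps, Python scripts to look and compute and a shell command to move; the robot and the scene stay as the last step left them, time stands still between calls to the robot, and variables do not carry over. Pictures are saved under pics/ and viewed, and the job is handed in when it is done.

```bash
ls; mkdir -p pics
python3 - <<'E'
from station import manip, vision
import cv2
print(manip.sense(), manip.grip_depth)
for n in ("scene","top","wrist"):
    s=vision.snapshot(n)
    cv2.imwrite(f"pics/{n}0.png",cv2.cvtColor(s["pixels"],cv2.COLOR_RGB2BGR))
    print(n,s["intrinsics"],s["dist"],s["R"],s["t"])
E
```

```text
pics
{'t': 0.0, 'q': array([ 9.97521621e-01,  5.28467365e-01,  1.43391960e+00,  3.14726187e-05,
        1.18141882e+00, -1.78484562e-01]), 'qd': array([-6.86848987e-04,  4.81468742e-05,  5.93643142e-04,  4.61212753e-04,
       -2.06575255e-03,  5.77205623e-05]), 'tau': array([ 1.64244211e-04, -4.42358673e+01, -1.78025061e+01, -2.98078185e-04,
        8.52419558e-03,  2.66249849e-07]), 'tcp_pos': array([0.23993774, 0.57631889, 0.2303274 ]), 'tool_rot': array([ 1.96121410e-01,  9.80578996e-01, -1.02397195e-03, -4.19747151e-04]), 'force': array([-0.43374772, -0.19311065,  0.45966501]), 'ft_torque': array([ 0.02376062,  0.03543801, -0.01706167]), 'finger_gap': 0.995616333050506} 0.0187
scene [[410.55982292   0.         254.52130905]
 [  0.         410.55982292 191.36828688]
 [  0.           0.           1.        ]] [-0.00694821  0.          0.          0.          0.        ] [[-0.27972495  0.96004219 -0.0085413 ]
 [ 0.62692741  0.17591389 -0.7589574 ]
 [-0.72712859 -0.2176541  -0.65108426]] [ 0.16431422 -0.25735561  1.56552074]
top [[405.96973343   0.         255.17150693]
 [  0.         405.96973343 192.55016188]
 [  0.           0.           1.        ]] [-0.02391424  0.          0.          0.          0.        ] [[ 0.01891024 -0.99981853 -0.00230492]
 [-0.98164525 -0.01812884 -0.18985244]
 [ 0.18977621  0.00585277 -0.98180993]] [-0.02451057  0.48740413  1.14696952]
wrist [[322.35897473   0.         250.55827089]
 [  0.         322.35897473 191.3011003 ]
 [  0.           0.           1.        ]] [0.02866283 0.         0.         0.         0.        ] [[ 0.38372217  0.92344353 -0.0030575 ]
 [ 0.87421173 -0.362194    0.32337186]
 [ 0.29750824 -0.12675786 -0.94626703]] [-0.62391783 -0.04299358  0.38137991]
```

View pics/scene0.png

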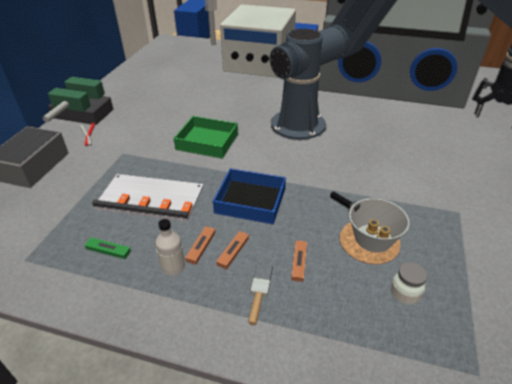

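View pics/top0.png

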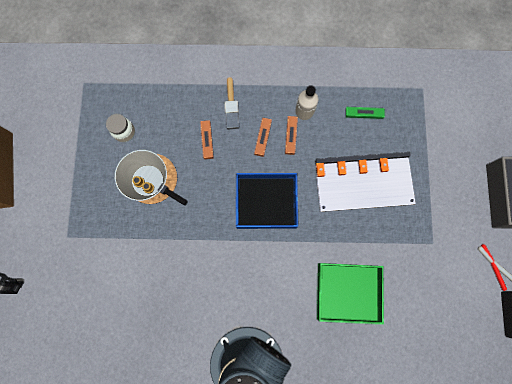

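View pics/wrist0.png

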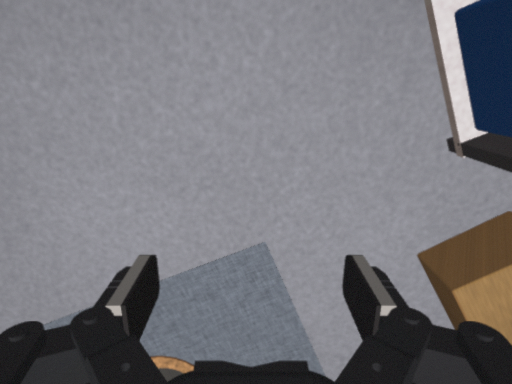

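The top view shows three copper blanks at (207,139), (263,137) and (291,135). The green bar at (365,112) and the green tray at (350,293) are the look-alikes. The blue tray is at (267,200), the jig at (365,183), and the pot at (140,175) with its handle pointing to (185,203). I'll enlarge to confirm.

```bash
cat > h.py <<'E'
import numpy as np, cv2, json
from scipy.spatial.transform import Rotation as Rn
from station import manip, vision
def snap(n,f=None):
    s=vision.snapshot(n)
    if f: cv2.imwrite(f"pics/{f}.png",cv2.cvtColor(s["pixels"],cv2.COLOR_RGB2BGR))
    return s
def K(s): return np.array(s["intrinsics"]),np.array(s["dist"]),np.array(s["R"]),np.array(s["t"])
def unproj(s,uv,z):
    k,d,R,t=K(s)
    p=cv2.undistortPoints(np.array(uv,float).reshape(-1,1,2),k,d).reshape(-1,2)
    r=np.c_[p,np.ones(len(p))]@R; c=-R.T@t
    l=(np.asarray(z)-c[2])/r[:,2]
    return c+r*np.reshape(l,(-1,1))
def proj(s,X):
    k,d,R,t=K(s)
    return cv2.projectPoints(np.array(X,float).reshape(-1,1,3),cv2.Rodrigues(R)[0],t,k,d)[0].reshape(-1,2)
def crop(s,x0,y0,x1,y1,f,sc,pts=None):
    im=cv2.cvtColor(s["pixels"],cv2.COLOR_RGB2BGR)[y0:y1,x0:x1]
    im=cv2.resize(im,None,fx=sc,fy=sc,interpolation=cv2.INTER_CUBIC)
    if pts is not None:
        for p in pts:
            q=((np.array(p)+.5-[x0,y0])*sc).astype(int); cv2.circle(im,tuple(int(v) for v in q),2,(255,0,255),-1)
    cv2.imwrite(f"pics/{f}.png",im)
def mask(s,lo,hi):
    return cv2.inRange(cv2.cvtColor(s["pixels"],cv2.COLOR_RGB2HSV),lo,hi)
def delta(pos,quat):
    """offset (mm) and rotvec (deg) in current measured tool axes to reach pose"""
    st=manip.sense(); R=Rn.from_quat(st["tool_rot"]); 
    return R.inv().apply(np.array(pos)-st["tcp_pos"])*1000, (R.inv()*Rn.from_quat(quat)).as_rotvec(degrees=True)
E
python3 - <<'E'
from h import *
s=snap("top"); 
crop(s,190,80,390,230,"c1",4); crop(s,95,100,195,215,"c2",5)
m=mask(s,(5,90,120),(15,255,255))
n,l,st,c=cv2.connectedComponentsWithStats(m)
for i in range(1,n):
    if st[i,4]>15: 
        pts=np.argwhere(l==i)[:,::-1]; r=cv2.minAreaRect(pts.astype(np.float32)); print(st[i],c[i],r, unproj(s,c[i],.018)[0])
w=snap("scene")
E
```

```text
[285 116  13  38 307] [290.92833876 134.28013029] ((291.0481872558594, 134.3248748779297), (9.974586486816406, 36.97721862792969), 4.085616588592529) [ 0.67929121 -0.12256094  0.018     ]
[254 118  18  38 304] [262.76644737 136.10526316] ((262.67291259765625, 136.039306640625), (9.839975357055664, 37.099369049072266), 12.804265975952148) [ 0.67175053 -0.03537473  0.018     ]
[201 120  12  38 306] [206.37254902 138.94444444] ((206.3855743408203, 138.68386840820312), (36.94752883911133, 9.919089317321777), 85.03025817871094) [0.6594473  0.13894505 0.018     ]
[157 154  20  37 237] [169.76371308 173.52742616] ((168.64108276367188, 171.029052734375), (38.90705490112305, 13.720535278320312), 75.0685806274414) [0.54749497 0.24587803 0.018     ]
[359 159   9  15  95] [362.75789474 166.08421053] ((362.8564453125, 166.06436157226562), (13.83101749420166, 7.4627790451049805), 84.2894058227539) [ 0.58169913 -0.34220189  0.018     ]
[380 158   9  14  94] [383.9893617  164.19148936] ((384.0, 164.50001525878906), (13.583078384399414, 7.3989129066467285), 83.6598129272461) [ 0.5889314  -0.40753236  0.018     ]
[338 161   8  14  87] [341.24137931 166.91954023] ((341.5, 167.5), (13.0, 7.0), 90.0) [ 0.5778116  -0.27631173  0.018     ]
[316 163   9  14  90] [320.11111111 169.18888889] ((320.0692443847656, 169.55384826660156), (13.51978588104248, 7.442083835601807), 82.87498474121094) [ 0.56945822 -0.21169188  0.018     ]
[140 193  29  11 125] [155.704 198.568] ((154.29177856445312, 199.1929473876953), (7.761139869689941, 27.746074676513672), 67.16634368896484) [0.46934674 0.28372921 0.018     ]
```

View pics/c1.png

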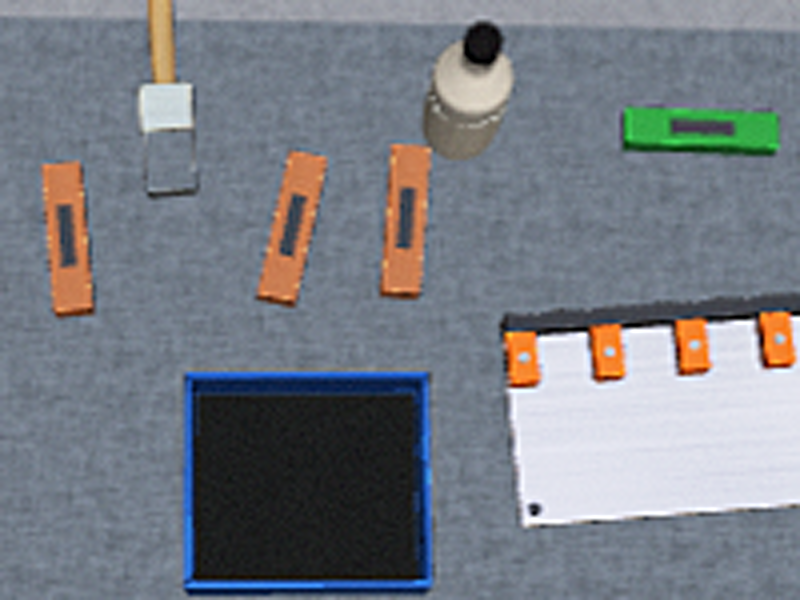

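View pics/c2.png

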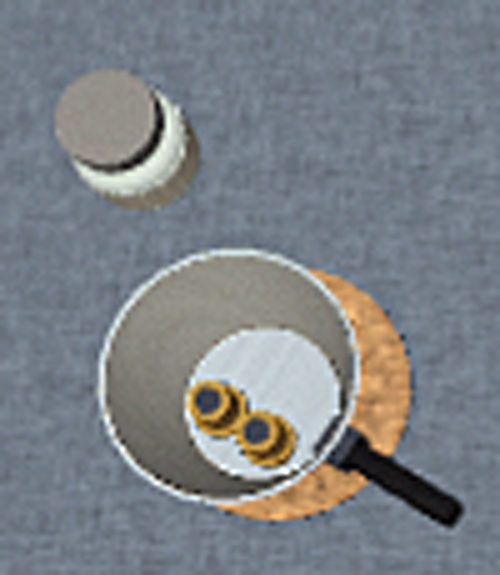

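The crops confirm it: three copper blanks, the blue tray with its black liner, two brass castings in the pot, and the handle at lower right. Next I fit the poses.

```bash
cat > fit.py <<'E'
from h import *
from scipy.optimize import least_squares, minimize
def box(x,y,yaw,dx,dy,z0,z1):
    c,s=np.cos(yaw),np.sin(yaw)
    return np.array([[x+c*a*dx/2-s*b*dy/2,y+s*a*dx/2+c*b*dy/2,z] for a in(-1,1) for b in(-1,1) for z in(z0,z1)])
def hullmom(s,X,S=8):
    p=cv2.convexHull(proj(s,X).astype(np.float32)).reshape(-1,2)
    m=cv2.moments(p); c=np.array([m["m10"],m["m01"]])/m["m00"]
    return c, .5*np.arctan2(2*m["mu11"],m["mu20"]-m["mu02"]), m["m00"]
def fitbox(s,comp,dx,dy,z0,z1,yaw0):
    """comp mask uint8: fit x,y,yaw by centroid + axis"""
    cn,_=cv2.findContours(comp,cv2.RETR_EXTERNAL,cv2.CHAIN_APPROX_NONE); cn=max(cn,key=cv2.contourArea)
    f=np.zeros_like(comp); cv2.drawContours(f,[cn],-1,1,-1)
    m=cv2.moments(f,True); c=np.array([m["m10"],m["m01"]])/m["m00"]; a=.5*np.arctan2(2*m["mu11"],m["mu20"]-m["mu02"])
    g=unproj(s,c,z1)[0]
    def r(v):
        C,A,_=hullmom(s,box(v[0],v[1],v[2],dx,dy,z0,z1)); d=A-a; d=(d+np.pi/2)%np.pi-np.pi/2
        return [*(C-c),d*30]
    o=least_squares(r,[g[0],g[1],yaw0],x_scale=[.01,.01,.1],diff_step=1e-4)
    return o.x,hullmom(s,box(*o.x,dx,dy,z0,z1))[2],m["m00"]
def blanks(s,z0=0.):
    m=mask(s,(5,90,100),(15,255,255)); n,l,st,c=cv2.connectedComponentsWithStats(m); out=[]
    for i in range(1,n):
        if 240<st[i,4]<500:
            p=np.argwhere(l==i)[:,::-1].astype(np.float32); w=cv2.minAreaRect(p)[1]
            if 2.8<max(w)/min(w)<5: out.append((np.round(c[i]),)+fitbox(s,(l==i).astype(np.uint8),.12,.03,z0,z0+.018,0.))
    return out
E
python3 - <<'E'
from fit import *
s=snap("top"); w=snap("scene")
for b in blanks(s): print("blank",b)
m=mask(s,(100,120,60),(125,255,255)); m[:, :225]=0; m[:,310:]=0; m[:165]=0;m[235:]=0
print("tray",fitbox(s,m,.16,.18,0,.05,0.))
g=mask(s,(50,120,60),(75,255,255)); g[150:]=0; print("green",fitbox(s,g,.12,.03,0,.018,1.57))
# pot
r=np.array([[114.6,175.5],[167,175.5],[140.8,149.6],[140.8,201]]); P=unproj(s,r,.084);print(P, P.mean(0))
print(unproj(s,[[185.6,202.4],[166,190.4]],.078))
# mat
print("mat",unproj(s,[[177.3,177.5],[152,204]],.004))
# stops tops z=.028
print(unproj(s,[[320,167.],[341.3,166],[362.7,165],[384,163.3]],.028))
crop(s,305,140,425,220,"jig",6); crop(w,320,180,440,310,"potsc",5); crop(w,85,165,215,225,"jigsc",6)
E
```

```text
blank (array([291., 134.]), array([ 0.68248049, -0.12315614, -0.06963477]), 383.04255203320645, 362.0)
blank (array([263., 136.]), array([ 6.74322347e-01, -3.50277381e-02,  2.00377114e-07]), 373.836435173871, 359.0)
blank (array([206., 139.]), array([0.66241415, 0.13990494, 0.        ]), 399.8132659026305, 367.0)
tray (array([ 0.46875916, -0.04803659,  0.06926566]), 3428.0223287258996, 3420.0)
green (array([ 0.76038856, -0.35665778,  1.54612432]), 436.84673799958546, 392.0)
[[0.52310033 0.39020248 0.084     ]
 [0.52579341 0.23874988 0.084     ]
 [0.60187624 0.32006207 0.084     ]
 [0.45009904 0.30895465 0.084     ]] [0.52521726 0.31449227 0.084     ]
[[0.44945608 0.18221811 0.078     ]
 [0.48327826 0.24035389 0.078     ]]
mat [[0.53870898 0.22504366 0.004     ]
 [0.45482366 0.29749281 0.004     ]]
[[ 0.57370818 -0.20986     0.028     ]
 [ 0.57805092 -0.27443757  0.028     ]
 [ 0.58241916 -0.33947154  0.028     ]
 [ 0.58899943 -0.40447546  0.028     ]]
```

View pics/jig.png

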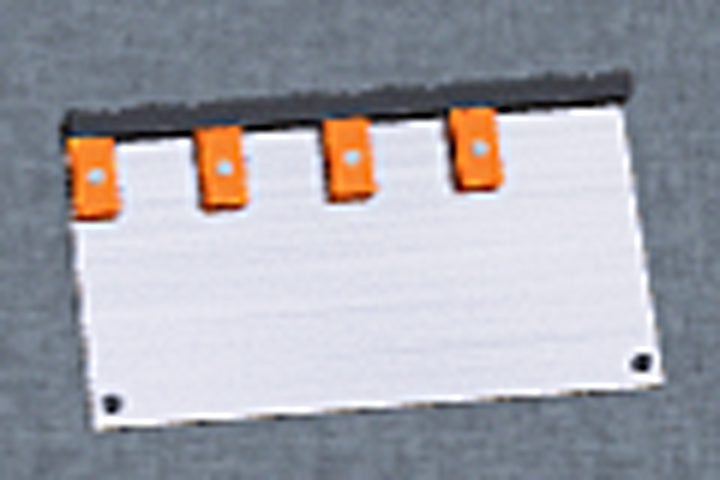

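View pics/potsc.png

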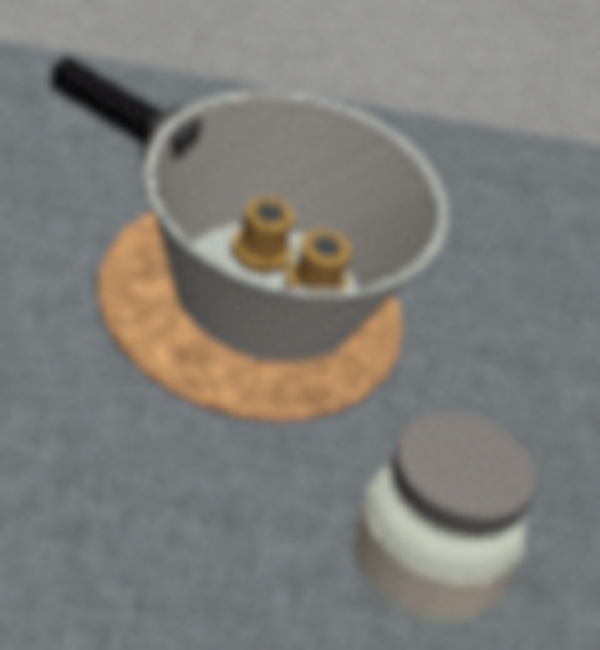

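The jig crop shows its rail and the four orange stops, with dots at about (320,169) to (385,164). The pot crop shows two castings and the handle at upper left. I'll refine the fits.

```bash
sed -i 's|    o=least_squares.*|    o=least_squares(r,[g[0],g[1],yaw0 or a+np.pi/2],x_scale=[.01,.01,.1],method="lm",epsfcn=1e-6) if False else minimize(lambda v:float(np.sum(np.square(r(v)))),[g[0],g[1],yaw0],method="Nelder-Mead",options=dict(initial_simplex=[[g[0],g[1],yaw0-.1],[g[0]+.01,g[1],yaw0],[g[0],g[1]+.01,yaw0],[g[0],g[1],yaw0+.3]],xatol=1e-5,fatol=1e-7))|' fit.py
cat > obs.py <<'E'
from fit import *
def jig(s):
    d=(np.array([[95,176],[224,167],[351,157],[480,148]])+.5)/6-.5+[305,140]
    P=unproj(s,d,.028)[:,:2]
    Q=np.array([[46,122.5+11],[46,57.5+11],[46,-7.5+11],[46,-72.5+11]])/1e3
    a=P-P.mean(0);b=Q-Q.mean(0)
    yaw=np.arctan2((b[:,0]*a[:,1]-b[:,1]*a[:,0]).sum(),(b*a).sum())
    c,sn=np.cos(yaw),np.sin(yaw); M=np.array([[c,-sn],[sn,c]])
    t=P.mean(0)-M@Q.mean(0)
    return t,yaw,np.abs(P-(Q@M.T+t)).max()
E
python3 - <<'E'
from obs import *
s=snap("top");w=snap("scene")
for b in blanks(s): print("blank",b)
for b in blanks(w): print("blank scene",b)
m=mask(s,(100,120,60),(125,255,255)); m[:, :225]=0; m[:,310:]=0; m[:165]=0;m[235:]=0
print("tray",fitbox(s,m,.16,.18,0,.05,.0))
t,y,e=jig(s);print("jig",t,np.degrees(y),e)
M=np.array([[np.cos(y),-np.sin(y)],[np.sin(y),np.cos(y)]])
X=[]
for a,b in((-80,-145),(-80,145),(66,145),(66,-145)): X.append([*(t+M@np.array([a,b])/1e3),.010])
for f in (122.5,57.5,-7.5,-72.5):
  for a in (26,66): X.append([*(t+M@np.array([a,f])/1e3),.028])
crop(s,305,140,425,220,"jig2",6,proj(s,X)); crop(w,85,165,215,225,"jigsc2",6,proj(w,X))
mc=[.534,.305];th=np.linspace(0,6.28,40);C=[[mc[0]+.08*np.cos(a),mc[1]+.08*np.sin(a),.004] for a in th]
pc=[.526,.3145]
C+=[[pc[0]+.076*np.cos(a),pc[1]+.076*np.sin(a),.084] for a in th]+[[pc[0]+.05*np.cos(a),pc[1]+.05*np.sin(a),.004] for a in th]
C+=[[pc[0]-.5*r,pc[1]-.866*r,.078] for r in (.07,.118,.154)]
crop(s,95,140,195,215,"pot2",6,proj(s,C)); crop(w,320,180,440,280,"potsc2",6,proj(w,C))
E
```

```text
blank (array([291., 135.]), array([ 0.68226637, -0.12328591, -0.07339319]), 382.8290764328558, 360.0)
blank (array([263., 136.]), array([ 0.67485094, -0.0354047 , -0.19400193]), 382.632153859362, 356.0)
blank (array([206., 139.]), array([0.6625425 , 0.14007545, 0.11497048]), 392.26023550110403, 366.0)
blank (array([170., 173.]), array([0.54983574, 0.24751606, 0.26528538]), 421.31174117384944, 284.0)
blank scene (array([199., 245.]), array([ 0.67919262, -0.12417735, -0.06870148]), 535.9542962450068, 450.0)
blank scene (array([232., 250.]), array([ 0.67194042, -0.0361214 , -0.19827206]), 553.0164582377765, 470.0)
blank scene (array([299., 261.]), array([0.66012   , 0.13969025, 0.12078284]), 489.03786989301443, 465.0)
tray (array([ 0.46879372, -0.0479477 ,  0.08007521]), 3427.6127225314267, 3418.0)
jig [ 0.53447877 -0.34865002] 5.393137592058409 0.0005712698624885104
```

```bash
python3 -c "
import cv2,numpy as np
a=[cv2.imread(f'pics/{n}.png') for n in('jig2','jigsc2','pot2','potsc2')]
c=np.zeros((900,1400,3),np.uint8)
x=[(0,0),(720,0),(0,480-30),(720,400)]
for i,(im,(u,v)) in enumerate(zip(a,x)):
    h=min(im.shape[0],900-v);ww=min(im.shape[1],1400-u); c[v:v+h,u:u+ww]=im[:h,:ww]
cv2.imwrite('pics/comb1.png',cv2.resize(c,(800,514),interpolation=cv2.INTER_AREA))"
```

```text
(no output)
```

View pics/comb1.png

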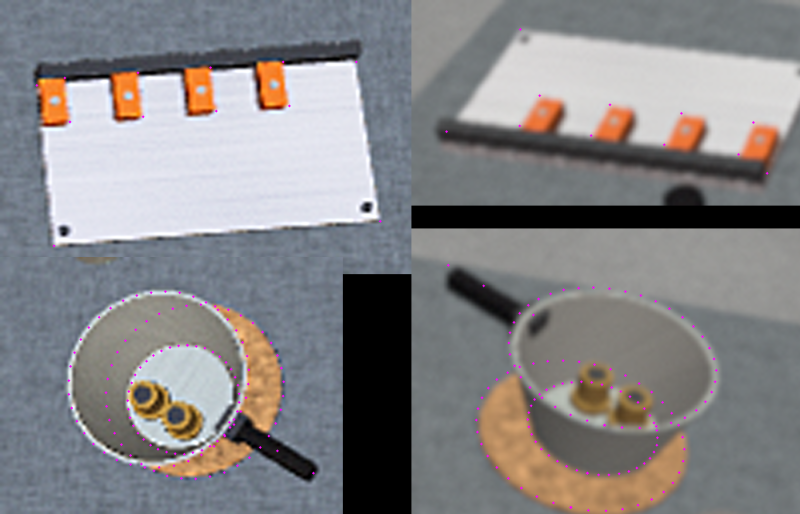

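The overlays match in both cameras to about 2 mm. The pot is at (.526,.314) with its handle at -120°, the mat at (.534,.305), and the jig at (.534,-.349) with 5.4° yaw. I'll move above the handle and collect kinematic samples on the way.

```bash
cat >> h.py <<'E'
def down(yaw_x_deg):
    """quat: tool z down, tool x at world angle"""
    a=np.radians(yaw_x_deg); x=np.array([np.cos(a),np.sin(a),0]); z=np.array([0,0,-1.]); return Rn.from_matrix(np.c_[x,np.cross(z,x),z]).as_quat()
def go(pos,quat):
    o,a=delta(pos,quat); print("offset",np.round(o,1),"angular",np.round(a,1))
def log():
    st=manip.sense(); open("log.jsonl","a").write(json.dumps({k:np.asarray(st[k]).tolist() for k in("q","tcp_pos","tool_rot")})+"\n"); return st
E
python3 - <<'E'
from h import *
log(); go([.467,.212,.2],down(60))
E
```

```text
offset [-349.6 -249.6   31.3] angular [-0.   0.  97.4]
```

```bash
python3 -m crank '[{"grip":0,"offset":[-175,-125,10],"angular":[0,0,48]},{"grip":0,"offset":[-175,-125,10],"angular":[0,0,48]},{"grip":0,"offset":[-175,-125,10],"angular":[0,0,48]},{"grip":0,"offset":[-175,-125,10],"angular":[0,0,48]},{"grip":0,"offset":[-175,-125,10],"angular":[0,0,48]},{"grip":0,"offset":[-175,-125,10],"angular":[0,0,48]},{"grip":0,"offset":[-175,-125,10],"angular":[0,0,48]}]'; python3 -c "
from h import *
print(log()['q']); go([.467,.212,.2],down(60))"
```

```text
t: 1.15
tcp_pos: [0.3545, 0.3936, 0.2215]
tool_rot: [0.579, 0.816, 0.0, 0.0]
force: [0.1, -0.5, -0.0]
finger_gap: 1.0
[6.26430485e-01 4.12380986e-01 1.68215935e+00 1.08334538e-04
 1.04669301e+00 2.89865611e-01]
offset [-208.5   46.3   21.5] angular [ 0.  -0.  49.3]
```

```bash
python3 -m crank '[{"grip":0,"offset":[-208,46,20],"angular":[0,0,49.3]},{"grip":0,"offset":[-208,46,20],"angular":[0,0,49.3]},{"grip":0,"offset":[-208,46,20],"angular":[0,0,49.3]},{"grip":0,"offset":[-208,46,20],"angular":[0,0,49.3]},{"grip":0,"offset":[-208,46,20],"angular":[0,0,49.3]},{"grip":0,"offset":[-208,46,20],"angular":[0,0,49.3]},{"grip":0,"offset":[-208,46,20],"angular":[0,0,49.3]}]'; python3 -c "
from h import *
print(log()['q']); go([.467,.212,.2],down(60))"
python3 -m crank '[{"grip":0,"offset":[0,0,0],"angular":[8,0,0]},{"grip":0,"offset":[0,0,0],"angular":[16,0,0]},{"grip":0,"offset":[0,0,0],"angular":[16,0,0]}]' ;python3 -c "
from h import *
print(log()['q']); go([.467,.212,.2],down(60))"
```

```text
t: 1.85
tcp_pos: [0.4666, 0.2131, 0.2013]
tool_rot: [0.865, 0.501, 0.0, -0.0]
force: [0.2, -0.1, 0.3]
finger_gap: 1.0
[2.10127007e-01 4.19364976e-01 1.74348623e+00 1.54537775e-04
 9.78678410e-01 7.31108527e-01]
offset [-0.7  0.9  1.3] angular [-0.  -0.   0.1]
t: 2.15
tcp_pos: [0.4693, 0.2127, 0.2007]
tool_rot: [0.857, 0.496, -0.069, -0.12]
force: [0.4, 0.3, -0.1]
finger_gap: 0.999
[0.11080457 0.50180765 1.62521857 0.17335198 1.24415868 0.55664654]
offset [-1.7 -1.4  1.1] angular [-15.9  -0.1   0.2]
```

```bash
cat > kin.py <<'E'
from h import *
from scipy.optimize import least_squares
D=[json.loads(l) for l in open("log.jsonl")]
LIM=np.array([[-3.08,3.08],[-.75,2.2],[.22,2.44],[-1.43,4.57],[0,2.65],[-2.85,2.85]])
def fk(q,p,s4=1,s6=1):
    h,d,L2,L3,L6,a,tx,ty,z6,b=p
    z=lambda t:Rn.from_euler("z",t); y=lambda t:Rn.from_euler("y",t)
    R=z(q[0]); P=R.apply([a,d,h]); R=R*y(q[1]); P=P+R.apply([0,0,L2]); R=R*y(q[2]); P=P+R.apply([b,0,L3])
    R=R*z(s4*q[3])*y(q[4]); P=P+R.apply([tx,ty,L6]); R=R*z(s6*q[5]+z6); return P,R
def res(p,s4,s6):
    r=[]
    for e in D:
        P,R=fk(e["q"],p,s4,s6); r+=list((P-e["tcp_pos"])*1000); r+=list((R.inv()*Rn.from_quat(e["tool_rot"])).as_rotvec(degrees=True)*2)
    return np.r_[r,(np.array(p)-p0)[[5,6,7,9]]*20]
p0=np.array([.3,.1,.4,.4,.25,0,0,0,np.pi/2,0])
def fit():
    return min((least_squares(res,np.r_[p0[:8],z6,0],args=(a,b)).__dict__|{"s":(a,b)} if 0 else (lambda o:(o.cost,o.x,(a,b)))(least_squares(res,np.r_[p0[:8],z6,0],args=(a,b))) for a in(1,-1) for b in(1,-1) for z6 in(0,1.57,-1.57,3.14)),key=lambda t:t[0])
def ik(pos,R,p,s,n=40,seed=0):
    rng=np.random.default_rng(seed); best=[]
    for i in range(n):
        q0=LIM[:,0]+rng.random(6)*(LIM[:,1]-LIM[:,0])
        f=lambda q:np.r_[(fk(q,p,*s)[0]-pos)*10,(fk(q,p,*s)[1].inv()*R).as_rotvec()]
        o=least_squares(f,q0,bounds=(LIM[:,0],LIM[:,1]))
        if o.cost<1e-7 and not any(np.abs(o.x-b).max()<.05 for b in best): best.append(o.x)
    return best
if __name__=="__main__":
    c,x,s=fit(); print(c,np.round(x,4),s); np.save("kin.npy",np.r_[x,s])
E
python3 kin.py
```

```text
2.470536489701315 [ 0.2637  0.1127  0.5954  0.3916  0.298  -0.0043  0.0018 -0.0018  1.5708
  0.1083] (1, 1)
```

```bash
cat > pour.py <<'E'
from kin import *
k=np.load("kin.npy"); p=k[:10]; s=(int(k[10]),int(k[11]))
tray=np.array([.468,-.048])
TG={"top":Rn.from_matrix(np.c_[[-1,0,0],[0,1,0],[0,0,-1.]]),
    "top2":Rn.from_matrix(np.c_[[1,0,0],[0,-1,0],[0,0,-1.]]),
    "end":Rn.from_matrix(np.c_[[0,0,1],[0,-1,0],[-1,0,0.]] if np.linalg.det(np.c_[[0,0,1],[0,-1,0],[-1,0,0.]])>0 else np.c_[[0,0,1],[0,1,0],[-1,0,0.]])}
def pose(phi,sg,th,kind,zax,back=.03):
    # sg: rotation sign about pot x
    Rp=lambda t:Rn.from_euler("z",phi)*Rn.from_euler("x",sg*t)
    u=np.array([np.cos(phi),np.sin(phi),0])
    lip=Rp(np.radians(110)).apply([-.118,-sg*-.076*-1 if 0 else (.076 if (Rn.from_euler('x',sg*np.pi/2).apply([0,1,0])[2]<0) else -.076),.016])
    m=Rp(np.radians(90)).apply([0,0,1])
    g=np.r_[tray-back*m[:2]-lip[:2],zax]
    R=Rp(th)*TG[kind]
    tcp=g+R.apply([0,0,.0187])
    return g,tcp,R,m
if __name__=="__main__":
    for kind in TG:
      for sg in(1,-1):
        for d in range(0,360,15):
            ph=np.radians(d); ok=True; js=[]
            for th in np.radians([115,60,0]):
                g,t,R,m=pose(ph,sg,th,kind,.17)
                sol=ik(t,R,p,s,14)
                if not sol: ok=False;break
                js.append(sol)
            if ok:
                # continuous chain
                best=min(((np.abs(a-b).max()+np.abs(b-c).max()),i,j,l) for i,a in enumerate(js[0]) for j,b in enumerate(js[1]) for l,c in enumerate(js[2]))
                print(kind,sg,d,np.round(g,2),round(best[0],2),np.round(js[2][best[3]],2),np.round(js[0][best[1]],2))
E
python3 pour.py
```

```text
top 1 0 [ 0.59 -0.03  0.17] 1.46 [-0.24  0.58  1.61 -0.    0.96 -1.81] [-0.62  1.25  1.42  1.21  2.23 -2.65]
top 1 15 [0.58 0.   0.17] 1.4 [-0.19  0.56  1.63  0.    0.94 -2.02] [-0.52  1.27  1.32  1.11  2.34 -2.59]
top 1 30 [0.56 0.03 0.17] 1.53 [-0.15  0.55  1.67 -0.    0.92 -2.24] [-0.43  1.28  1.24  0.98  2.45 -2.58]
top 1 45 [0.54 0.05 0.17] 1.66 [-0.12  0.52  1.73 -0.    0.89 -2.47] [-0.33  1.29  1.19  0.8   2.55 -2.64]
top 1 345 [ 0.59 -0.06  0.17] 1.63 [-0.29  0.58  1.6   0.    0.96 -1.6 ] [-0.71  1.24  1.54  1.3   2.14 -2.76]
top -1 15 [ 0.59 -0.04  0.17] 7.22 [-0.25  0.58  1.6  -0.    0.96 -2.08] [ 0.18  1.24  1.66  4.52  1.97 -0.26]
top -1 45 [0.56 0.02 0.17] 5.53 [-0.16  0.55  1.66  0.    0.93 -2.51] [0.21 1.29 1.96 4.19 2.06 0.1 ]
top -1 60 [0.54 0.04 0.17] 5.25 [-0.12  0.53  1.71  0.    0.9  -2.74] [0.17 1.37 2.11 3.98 2.25 0.27]
top -1 150 [0.38 0.03 0.17] 2.57 [-0.23  0.35  2.11 -0.    0.68  1.87] [-1.02  1.46  2.22  0.94  1.71 -0.47]
top -1 165 [0.36 0.   0.17] 1.98 [-0.31  0.33  2.15 -0.    0.65  1.52] [-0.99  1.34  2.07  0.77  1.82 -0.21]
top -1 180 [ 0.35 -0.03  0.
[... 5141 characters left out ...]
.02  1.76  0.77  1.83  0.68]
end -1 270 [ 0.45 -0.17  0.17] 2.01 [-0.96  1.05  1.54  0.69  2.01 -1.23] [-0.96  1.05  1.54  0.69  2.01  0.77]
end -1 285 [ 0.48 -0.17  0.17] 2.01 [-0.83  1.09  1.34  0.6   2.18 -1.19] [-0.83  1.09  1.34  0.6   2.18  0.81]
end -1 300 [ 0.51 -0.16  0.17] 2.01 [-0.7   1.14  1.16  0.5   2.35 -1.21] [-0.7   1.14  1.16  0.5   2.35  0.8 ]
end -1 315 [ 0.54 -0.14  0.17] 2.01 [-0.57  1.19  1.    0.36  2.49 -1.28] [-0.57  1.19  1.    0.36  2.49  0.72]
end -1 330 [ 0.56 -0.12  0.17] 2.01 [-0.45  1.23  0.88  0.15  2.6  -1.45] [-0.45  1.23  0.88  0.15  2.6   0.56]
end -1 345 [ 0.58 -0.1   0.17] 2.01 [-0.33  1.26  0.81 -0.14  2.65 -1.69] [-0.33  1.26  0.81 -0.14  2.65  0.32]
```

```bash
cat > pour2.py <<'E'
from pour import *
def tg(alpha,flip):
    return Rn.from_euler("y",alpha)*(TG["top2"] if flip else TG["top"])
def wrist(q): return fk(q,np.r_[p[:4],0,p[5],0,0,p[8:]],*s)[0]
def ikc(t,R,q0):
    f=lambda q:np.r_[(fk(q,p,*s)[0]-t)*10,(fk(q,p,*s)[1].inv()*R).as_rotvec()]
    o=least_squares(f,np.clip(q0,LIM[:,0]+1e-3,LIM[:,1]-1e-3),bounds=(LIM[:,0],LIM[:,1])); return o.x if o.cost<1e-6 else None
if __name__=="__main__":
    print(tg(np.radians(90),0).apply([0,0,1]))
    gp=np.array([.467,.212,.068])
    for fl in(0,1):
     for al in(30,45,60):
      TG["k"]=tg(np.radians(al),fl)
      Rg=Rn.from_euler("z",np.radians(240))*TG["k"]
      if not ik(gp+Rg.apply([0,0,.0187]),Rg,p,s,10): continue
      for sg in(1,-1):
       for d in range(0,360,30):
        ph=np.radians(d)
        for q0 in ik(*pose(ph,sg,0,"k",.19)[1:3],p,s,10):
            q=q0;mw=9
            for th in range(0,121,15):
                q=ikc(*pose(ph,sg,np.radians(th),"k",.19)[1:3],q)
                if q is None: break
                mw=min(mw,wrist(q)[2])
            if q is not None: print(fl,al,sg,d,"minwrist z",round(mw,3),np.round(pose(ph,sg,0,"k",.19)[0],2),np.round(q0,2),np.round(q,2),np.round(wrist(q),2))
E
python3 pour2.py
```

```text
[-1.00000000e+00  0.00000000e+00 -2.22044605e-16]
0 30 1 0 minwrist z 0.069 [ 0.59 -0.03  0.19] [-0.19  0.77  1.24 -0.1   1.66 -1.75] [-0.46  1.29  1.1   1.02  2.59 -2.72] [ 0.73 -0.24  0.07]
0 30 1 330 minwrist z 0.069 [ 0.58 -0.09  0.19] [-0.38  0.76  1.26  0.07  1.65 -1.44] [-0.68  1.24  1.33  1.17  2.34 -2.84] [ 0.6  -0.34  0.07]
0 30 -1 0 minwrist z 0.067 [ 0.59 -0.07  0.19] [-0.24  0.77  1.23 -0.12  1.65 -1.79] [ 0.04  1.27  1.18 -1.39  2.31 -0.48] [0.72 0.14 0.07]
0 30 -1 210 minwrist z 0.068 [ 0.36 -0.09  0.19] [-1.    0.32  2.35  0.92  0.68 -0.75] [-1.02  1.23  1.86  0.63  2.06  0.32] [ 0.34 -0.34  0.07]
0 30 -1 240 minwrist z 0.068 [ 0.39 -0.14  0.19] [-0.95  0.43  2.04  0.57  0.99 -0.83] [-0.81  1.22  1.51  0.42  2.41  0.46] [ 0.51 -0.36  0.07]
0 30 -1 330 minwrist z 0.067 [ 0.56 -0.12  0.19] [-0.43  0.74  1.29  0.05  1.63 -1.49] [-0.16  1.31  1.03 -1.21  2.55 -0.56] [ 0.79 -0.01  0.07]
0 45 -1 0 minwrist z 0.089 [ 0.59 -0.07  0.19] [-0.23  0.89  1.07 -0.17  1.94 -1.8 ] [-0.01  1.28  1.03 -1.24  2.43 -0.45] [0.78 0.1  0.09]
0 45 -1 30 minwrist z 0.089 [ 0.58 -0.01  0.19] [
[... 3356 characters left out ...]
nwrist z 0.118 [ 0.43 -0.16  0.19] [-1.12  0.69  1.95  0.82  1.37  1.99] [-1.31  1.22  2.18  1.2   1.74 -0.71] [ 0.2  -0.31  0.12]
1 60 1 270 minwrist z 0.119 [ 0.49 -0.17  0.19] [-0.87  0.8   1.54  0.6   1.7   2.05] [-1.04  1.12  1.74  1.08  1.97 -0.2 ] [ 0.37 -0.41  0.12]
1 60 1 300 minwrist z 0.12 [ 0.54 -0.14  0.19] [-0.63  0.92  1.21  0.39  2.    1.96] [-0.79  1.16  1.35  0.97  2.26  0.06] [ 0.56 -0.41  0.12]
1 60 1 330 minwrist z 0.12 [ 0.58 -0.09  0.19] [-0.4   1.    0.99  0.13  2.19  1.71] [-0.55  1.24  1.03  0.83  2.55  0.15] [ 0.73 -0.31  0.12]
1 60 -1 0 minwrist z 0.118 [ 0.59 -0.07  0.19] [-0.22  1.02  0.94 -0.23  2.21  1.32] [-0.07  1.28  0.91 -1.05  2.54  2.79] [0.83 0.05 0.12]
```

```bash
cat > plan.py <<'E'
from pour2 import *
def potpose(g,th=0,al=60,phi=240,sg=-1):
    R=Rn.from_euler("z",np.radians(phi))*Rn.from_euler("x",sg*np.radians(th))*tg(np.radians(al),0)
    return np.array(g)+R.apply([0,0,.0187]),R
G=np.array([.467,.212,.068])
E
python3 - <<'E'
from plan import *
q=manip.sense()["q"]; R0=Rn.from_quat(manip.sense()["tool_rot"]); t0=manip.sense()["tcp_pos"]
t1,R1=potpose(G); t1=t1-R1.apply([0,0,.1])
from scipy.spatial.transform import Slerp
sl=Slerp([0,1],Rn.concatenate([R0,R1]))
for f in np.linspace(0,1,9):
    q=ikc(t0+(t1-t0)*f,sl(f),q); print(None if q is None else np.round(q,2)); 
    if q is None: break
for g,th in [(G,0),(G+[0,0,.122],0)]+[((G+[0,0,.122])*(1-f)+f*np.array([.39,-.14,.19]),0) for f in (.25,.5,.75,1)]+[([.39,-.14,.19],t) for t in(30,60,90,120)]:
    q=ikc(*potpose(g,th),q);print(th,np.round(g,2),None if q is None else np.round(q,2))
go(t1,R1.as_quat()); print(t1)
E
```

```text
[0.11 0.5  1.63 0.17 1.24 0.56]
[0.05 0.47 1.74 0.28 1.09 0.42]
[-0.03  0.45  1.85  0.41  0.95  0.23]
[-0.11  0.45  1.96  0.6   0.84 -0.02]
[-0.2   0.47  2.07  0.84  0.77 -0.35]
[-0.3   0.53  2.17  1.11  0.76 -0.73]
[-0.4   0.62  2.26  1.35  0.81 -1.12]
[-0.51  0.76  2.34  1.52  0.92 -1.48]
[-0.61  0.93  2.41  1.6   1.04 -1.8 ]
0 [0.47 0.21 0.07] [-0.33  1.03  2.3   1.86  1.09 -1.77]
0 [0.47 0.21 0.19] [-0.33  0.66  2.29  1.66  1.02 -1.35]
0 [0.45 0.12 0.19] [-0.6   0.66  2.31  1.4   1.07 -1.38]
0 [0.43 0.04 0.19] [-0.84  0.66  2.27  1.15  1.12 -1.35]
0 [ 0.41 -0.05  0.19] [-1.03  0.66  2.18  0.94  1.21 -1.29]
0 [ 0.39 -0.14  0.19] [-1.17  0.67  2.05  0.79  1.33 -1.22]
30 [ 0.39 -0.14  0.19] [-1.08  0.74  1.89  0.65  1.53 -0.65]
60 [ 0.39 -0.14  0.19] [-1.03  0.86  1.77  0.59  1.75 -0.18]
90 [ 0.39 -0.14  0.19] [-1.02  0.99  1.71  0.6   1.94  0.24]
120 [ 0.39 -0.14  0.19] [-1.03  1.12  1.72  0.67  2.07  0.66]
offset [-72.3  23.4  88.9] angular [-14.5  59.5  -8.2]
[0.43179607 0.151025   0.10865   ]
```

Run:
```python
from plan import *
q=manip.sense()["q"]; R0=Rn.from_quat(manip.sense()["tool_rot"]); t0=manip.sense()["tcp_pos"]
t1,R1=potpose(G+[0,0,.12])
from scipy.spatial.transform import Slerp
sl=Slerp([0,1],Rn.concatenate([R0,R1]))
for f in np.linspace(0,1,6):
    q=ikc(t0+(t1-t0)*f,sl(f),q); print(None if q is None else np.round(q,2)); 
go(t1,R1.as_quat()); print(t1)
```

```text
[0.11 0.5  1.63 0.17 1.24 0.56]
[0.03 0.45 1.76 0.35 1.04 0.36]
[-0.05  0.42  1.9   0.61  0.88  0.06]
[-0.15  0.44  2.04  0.97  0.79 -0.38]
[-0.24  0.52  2.18  1.37  0.84 -0.89]
[-0.33  0.67  2.29  1.66  1.02 -1.36]
offset [14.4  4.5 21.6] angular [-14.5  59.5  -8.2]
[0.47509734 0.226025   0.17865   ]
```

```bash
python3 -m crank '[{"grip":0,"offset":[14,4,22],"angular":[-14.5,59.5,-8.2]},{"grip":0,"offset":[14,4,22],"angular":[-14.5,59.5,-8.2]},{"grip":0,"offset":[14,4,22],"angular":[-14.5,59.5,-8.2]},{"grip":0,"offset":[14,4,22],"angular":[-14.5,59.5,-8.2]},{"grip":0,"offset":[14,4,22],"angular":[-14.5,59.5,-8.2]},{"grip":0,"offset":[14,4,22],"angular":[-14.5,59.5,-8.2]},{"grip":0,"offset":[14,4,22],"angular":[-14.5,59.5,-8.2]},{"grip":0,"offset":[14,4,22],"angular":[-14.5,59.5,-8.2]},{"grip":0,"offset":[14,4,22],"angular":[-14.5,59.5,-8.2]},{"grip":0,"offset":[14,4,22],"angular":[-14.5,59.5,-8.2]}]'
python3 - <<'E'
from plan import *
print(log()["q"]); t1,R1=potpose(G+[0,0,.12]); go(t1,R1.as_quat())
t1,R1=potpose(G); go(t1,R1.as_quat())
s=snap("wrist","w1"); snap("scene","s1")
P=[G+[0,0,.01], G+[-.5*.036,-.866*.036,.01], G+[.5*.048,.866*.048,.01]]
crop(s,0,0,512,384,"w1m",1.5,proj(s,P))
E
```

```text
t: 3.15
tcp_pos: [0.4691, 0.2273, 0.1782]
tool_rot: [0.751, 0.433, 0.431, -0.25]
force: [0.4, 0.4, -0.6]
finger_gap: 1.001
[-0.31659588  0.67581357  2.29290623  1.67294769  1.01699297 -1.36902734]
offset [1.4 5.9 1.4] angular [-0.1  0.2 -0.1]
offset [-102.3    6.1   61.8] angular [-0.1  0.2 -0.1]
```

View pics/w1m.png

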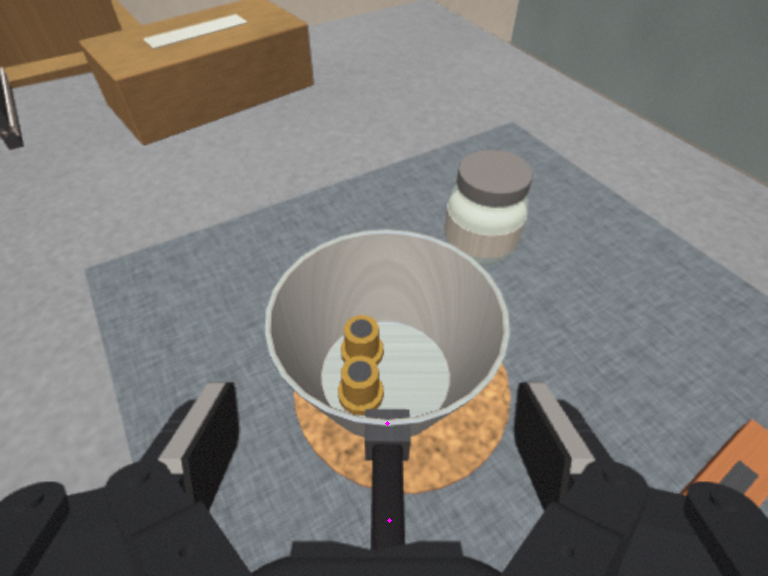

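The wrist view shows the handle centred between the fingers at (388,500) of the enlarged picture, and two castings in the pot. I'll descend and grip.

```bash
python3 -m crank '[{"grip":0,"offset":[-25,6,15],"angular":[0,0,0]},{"grip":0,"offset":[-50,6,30],"angular":[0,0,0]},{"grip":0,"offset":[-75,6,45],"angular":[0,0,0]},{"grip":0,"offset":[-90,6,55],"angular":[0,0,0]},{"grip":0,"offset":[-102,6,62],"angular":[0,0,0]},{"grip":0,"offset":[-102,6,62],"angular":[0,0,0]}]' 110
python3 - <<'E'
from plan import *
t1,R1=potpose(G); go(t1,R1.as_quat())
E
python3 -m crank '[{"grip":0.5,"offset":[0,0,0],"angular":[0,0,0]},{"grip":1,"offset":[0,0,0],"angular":[0,0,0]},{"grip":1,"offset":[0,0,0],"angular":[0,0,0]},{"grip":1,"offset":[0,0,0],"angular":[0,0,0]},{"grip":1,"offset":[0,0,0],"angular":[0,0,0]},{"grip":1,"offset":[0,0,0],"angular":[0,0,0]}]' 110
python3 - <<'E'
from plan import *
snap("scene","s2"); t1,R1=potpose(G); go(t1,R1.as_quat())
print(manip.sense()["force"])
E
```

```text
t: 3.85
tcp_pos: [0.4772, 0.2267, 0.0585]
tool_rot: [0.75, 0.434, 0.431, -0.251]
force: [0.6, 0.1, 0.2]
finger_gap: 1.004
offset [-0.7 -1.4 -1.5] angular [-0.2  0.2 -0. ]
t: 4.45
tcp_pos: [0.4774, 0.2258, 0.0603]
tool_rot: [0.751, 0.433, 0.432, -0.25]
force: [-1.5, -0.9, 3.0]
finger_gap: 0.169
offset [-2.  -2.1 -0. ] angular [ 0.   0.1 -0.1]
[-1.67584634 -1.45130144  3.15659065]
```

View pics/s2.png

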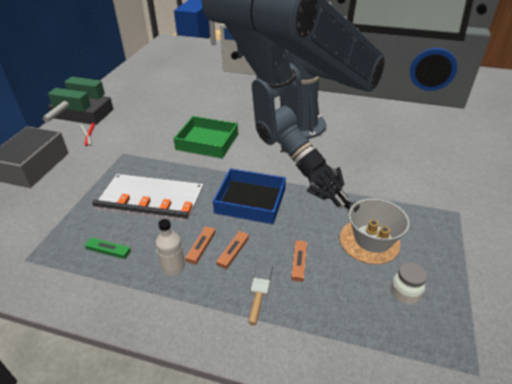

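The gripper has closed on the handle (opening about 14-16 mm). Now I lift.

```bash
python3 -m crank '[{"grip":1,"offset":[8,0,-5],"angular":[0,0,0]},{"grip":1,"offset":[17,0,-10],"angular":[0,0,0]},{"grip":1,"offset":[35,0,-20],"angular":[0,0,0]},{"grip":1,"offset":[52,0,-30],"angular":[0,0,0]},{"grip":1,"offset":[70,0,-40],"angular":[0,0,0]},{"grip":1,"offset":[90,0,-52],"angular":[0,0,0]},{"grip":1,"offset":[104,0,-60],"angular":[0,0,0]},{"grip":1,"offset":[104,0,-60],"angular":[0,0,0]},{"grip":1,"offset":[104,0,-60],"angular":[0,0,0]}]' 110
python3 - <<'E'
from plan import *
print(log()["q"]); s=snap("scene","s3"); crop(s,240,90,430,290,"s3c",3)
w=snap("wrist","w3")
t1,R1=potpose([.39,-.14,.19]); go(t1,R1.as_quat())
E
```

```text
t: 5.4
tcp_pos: [0.4775, 0.2257, 0.1797]
tool_rot: [0.751, 0.433, 0.432, -0.249]
force: [0.1, -0.5, -3.2]
finger_gap: 0.173
[-0.31279074  0.66829948  2.27132152  1.66121067  1.01275872 -1.33744464]
offset [-171.5  107.3 -298.5] angular [-0.   0.2 -0.1]
```

View pics/s3c.png

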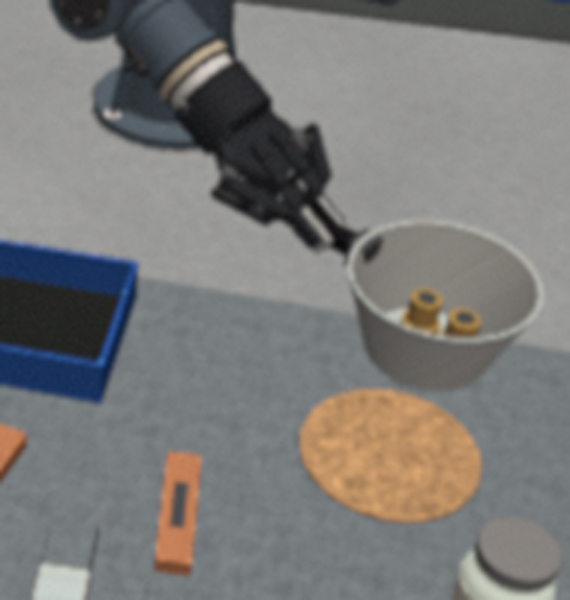

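View pics/w3.png

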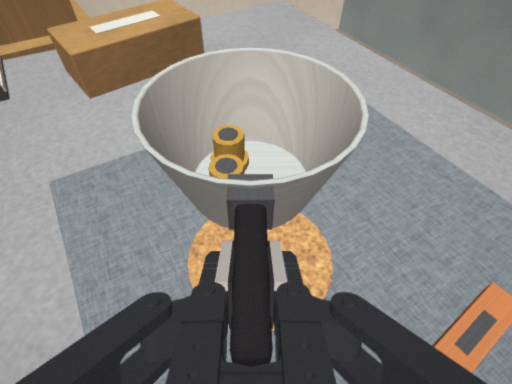

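```bash
python3 -m crank '[{"grip":1,"offset":[-10,6,-18],"angular":[0,0,0]},{"grip":1,"offset":[-25,16,-44],"angular":[0,0,0]},{"grip":1,"offset":[-42,27,-74],"angular":[0,0,0]},{"grip":1,"offset":[-59,38,-104],"angular":[0,0,0]},{"grip":1,"offset":[-76,48,-134],"angular":[0,0,0]},{"grip":1,"offset":[-93,59,-164],"angular":[0,0,0]},{"grip":1,"offset":[-110,70,-194],"angular":[0,0,0]},{"grip":1,"offset":[-127,80,-224],"angular":[0,0,0]},{"grip":1,"offset":[-144,91,-252],"angular":[0,0,0]},{"grip":1,"offset":[-156,98,-272],"angular":[0,0,0]}]' 110
python3 - <<'E'
from plan import *
print(log()["q"]); 
t1,R1=potpose([.39,-.14,.19]); go(t1,R1.as_quat())
s=snap("top","t3")
C=unproj(s,[[155,180]],.004)
m=mask(s,(5,60,80),(22,255,255)); m[:,:90]=0;m[:,195:]=0;m[:130]=0;m[230:]=0
n,l,st,c=cv2.connectedComponentsWithStats(m);i=1+np.argmax(st[1:,4]);print(st[i],c[i],"mat",unproj(s,c[i],.004))
E
```

```text
t: 6.5
tcp_pos: [0.4056, -0.098, 0.1798]
tool_rot: [0.752, 0.432, 0.432, -0.249]
force: [1.0, -0.3, -3.6]
finger_gap: 0.17
[-1.12268105  0.67089567  2.08260288  0.84078796  1.28503989 -1.23710504]
offset [-13.3   7.5 -24.6] angular [ 0.1  0.2 -0.1]
[ 125  153   52   51 2071] [150.65572187 178.25929503] mat [[0.53483992 0.30703707 0.004     ]]
```

```bash
python3 -m crank '[{"grip":1,"offset":[-16,8,-18],"angular":[0,0,0]},{"grip":1,"offset":[-22,8,-20],"angular":[0,0,0]},{"grip":1,"offset":[-22,8,-20],"angular":[0,0,0]}]' 110
python3 - <<'E'
from plan import *
t1,R1=potpose([.39,-.14,.18]); go(t1,R1.as_quat())
for ths in (range(8,73,8),range(4,41,4)):
  for d in ths:
    _,R2=potpose([.39,-.14,.18],d); r=(R1.inv()*R2); c=np.array([0,0,-18.7]); print(d,np.round(c-r.apply(c),1),np.round(r.as_rotvec(degrees=True),1))
E
```

```text
t: 6.85
tcp_pos: [0.3983, -0.1236, 0.1712]
tool_rot: [0.751, 0.432, 0.432, -0.25]
force: [-0.2, 0.6, -3.5]
finger_gap: 0.171
offset [-1.5  1.  -1.6] angular [ 0.   0.1 -0.2]
8 [ 0.1 -1.3 -0. ] [4.  0.  6.9]
16 [ 0.3 -2.6 -0.2] [ 8.  -0.  13.9]
24 [ 0.7 -3.8 -0.4] [12.   0.  20.8]
32 [ 1.2 -5.  -0.7] [16.   0.  27.7]
40 [ 1.9 -6.  -1.1] [20.   0.  34.6]
48 [ 2.7 -6.9 -1.5] [24.   0.  41.6]
56 [ 3.6 -7.8 -2.1] [28.   0.  48.5]
64 [ 4.5 -8.4 -2.6] [32.  -0.  55.4]
72 [ 5.6 -8.9 -3.2] [36.  -0.  62.4]
4 [ 0.  -0.7 -0. ] [ 2.  -0.   3.5]
8 [ 0.1 -1.3 -0. ] [4.  0.  6.9]
12 [ 0.2 -1.9 -0.1] [ 6.  -0.  10.4]
16 [ 0.3 -2.6 -0.2] [ 8.  -0.  13.9]
20 [ 0.5 -3.2 -0.3] [10.   0.  17.3]
24 [ 0.7 -3.8 -0.4] [12.   0.  20.8]
28 [ 0.9 -4.4 -0.5] [14.   0.  24.2]
32 [ 1.2 -5.  -0.7] [16.   0.  27.7]
36 [ 1.5 -5.5 -0.9] [18.  -0.  31.2]
40 [ 1.9 -6.  -1.1] [20.   0.  34.6]
```

```bash
python3 -m crank '[{"grip":1,"offset":[0.1,-1.3,0],"angular":[4,0,6.9]},{"grip":1,"offset":[0.3,-2.6,-0.2],"angular":[8,0,13.9]},{"grip":1,"offset":[0.7,-3.8,-0.4],"angular":[12,0,20.8]},{"grip":1,"offset":[1.2,-5,-0.7],"angular":[16,0,27.7]},{"grip":1,"offset":[1.9,-6,-1.1],"angular":[20,0,34.6]},{"grip":1,"offset":[2.7,-6.9,-1.5],"angular":[24,0,41.6]},{"grip":1,"offset":[3.6,-7.8,-2.1],"angular":[28,0,48.5]},{"grip":1,"offset":[3.6,-7.8,-2.1],"angular":[28,0,48.5]}]' 110
python3 - <<'E'
from plan import *
print(log()["q"]);t1,R1=potpose([.39,-.14,.18],56); go(t1,R1.as_quat())
s=snap("scene","s4"); crop(s,200,110,330,250,"s4c",4)
s=snap("top","t4"); crop(s,190,100,340,260,"t4c",4)
E
```

```text
t: 7.65
tcp_pos: [0.3919, -0.1179, 0.1752]
tool_rot: [0.779, 0.178, 0.177, -0.574]
force: [1.0, -0.1, -4.4]
finger_gap: 0.168
[-1.03039381  0.86379639  1.77591211  0.59322053  1.70448387 -0.2406968 ]
offset [-1.   1.3 -3.9] angular [-0.1  0.1 -0.2]
```

View pics/s4c.png

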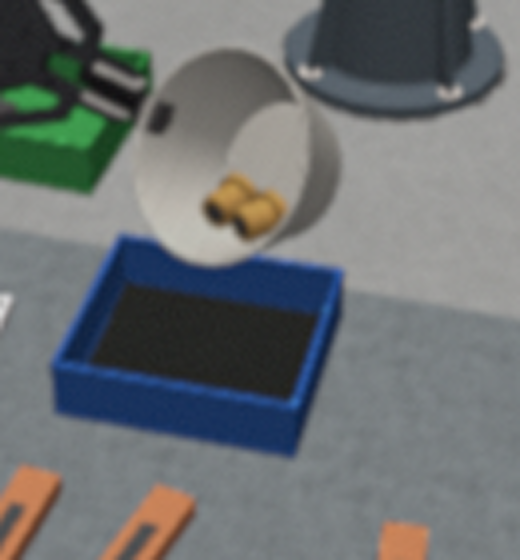

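View pics/t4c.png

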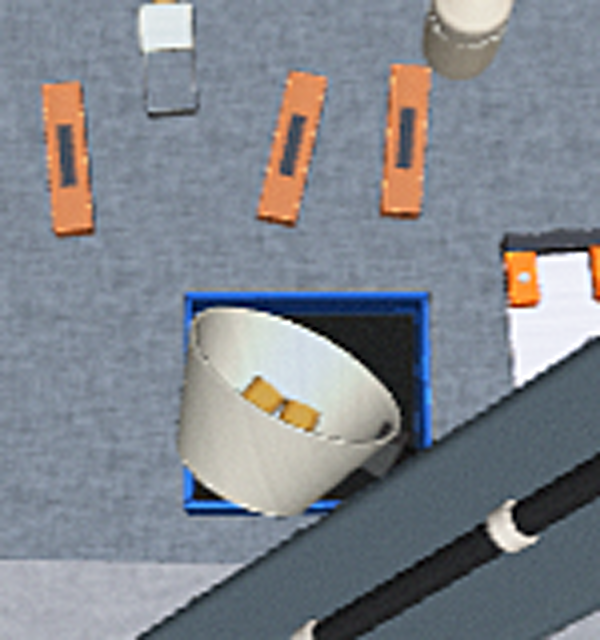

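```bash
python3 -m crank '[{"grip":1,"offset":[0,-0.7,0],"angular":[2,0,3.5]},{"grip":1,"offset":[0.1,-1.3,0],"angular":[4,0,6.9]},{"grip":1,"offset":[0.2,-1.9,-0.1],"angular":[6,0,10.4]},{"grip":1,"offset":[0.3,-2.6,-0.2],"angular":[8,0,13.9]},{"grip":1,"offset":[0.5,-3.2,-0.3],"angular":[10,0,17.3]},{"grip":1,"offset":[0.7,-3.8,-0.4],"angular":[12,0,20.8]},{"grip":1,"offset":[0.9,-4.4,-0.5],"angular":[14,0,24.2]},{"grip":1,"offset":[1.2,-5,-0.7],"angular":[16,0,27.7]},{"grip":1,"offset":[1.5,-5.5,-0.9],"angular":[18,0,31.2]},{"grip":1,"offset":[1.9,-6,-1.1],"angular":[20,0,34.6]}]' 110
python3 - <<'E'
from plan import *
print(log()["q"]);t1,R1=potpose([.39,-.14,.18],96); go(t1,R1.as_quat())
s=snap("scene","s5"); crop(s,200,110,330,250,"s5c",4)
s=snap("top","t5"); crop(s,190,100,340,260,"t5c",4)
E
```

```text
t: 8.75
tcp_pos: [0.3903, -0.118, 0.1832]
tool_rot: [-0.688, 0.033, 0.032, 0.724]
force: [-0.3, 0.3, -3.2]
finger_gap: 0.172
[-1.01334862  1.03832136  1.69503592  0.61341685  1.9638485   0.32348215]
offset [-0.   2.1 -3.5] angular [ 0.  -0.1 -0.1]
```

View pics/s5c.png

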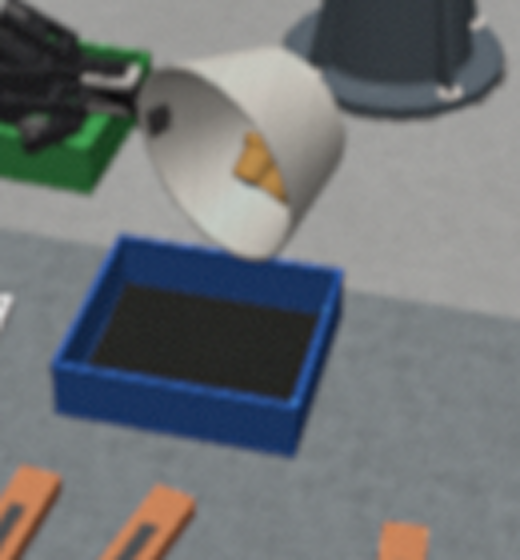

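View pics/t5c.png

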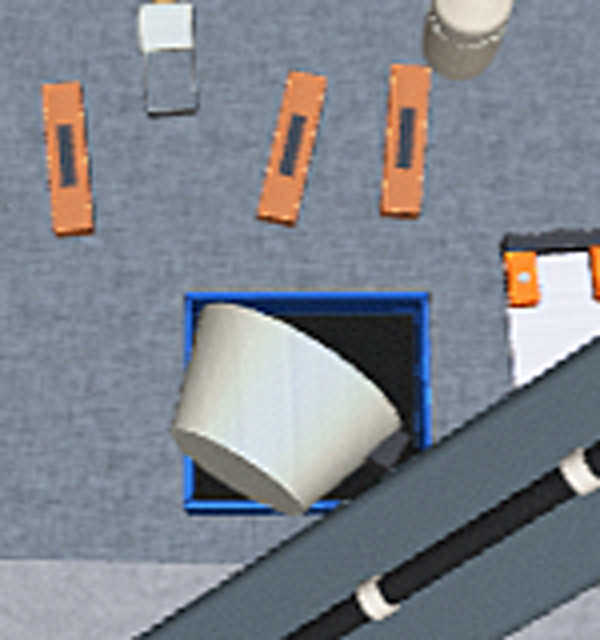

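```bash
python3 -m crank '[{"grip":1,"offset":[0,-0.7,0],"angular":[2,0,3.5]},{"grip":1,"offset":[0.1,-1.3,0],"angular":[4,0,6.9]},{"grip":1,"offset":[0.2,-1.9,-0.1],"angular":[6,0,10.4]},{"grip":1,"offset":[0.3,-2.6,-0.2],"angular":[8,0,13.9]},{"grip":1,"offset":[0.5,-3.2,-0.3],"angular":[10,0,17.3]},{"grip":1,"offset":[0.7,-3.8,-0.4],"angular":[12,0,20.8]},{"grip":1,"offset":[0.7,-3.8,-0.4],"angular":[12,0,20.8]},{"grip":1,"offset":[0.7,-3.8,-0.4],"angular":[12,0,20.8]},{"grip":1,"offset":[0.7,-3.8,-0.4],"angular":[12,0,20.8]}]' 110
python3 - <<'E'
from plan import *
print(log()["q"]);t1,R1=potpose([.39,-.14,.18],120); go(t1,R1.as_quat())
s=snap("scene","s6"); crop(s,200,110,330,250,"s6c",4)
E
```

```text
t: 9.75
tcp_pos: [0.3915, -0.1191, 0.1867]
tool_rot: [-0.592, 0.159, 0.158, 0.774]
force: [-0.6, -0.0, -3.5]
finger_gap: 0.169
[-1.02893024  1.13741264  1.70344478  0.67314375  2.06362385  0.6549809 ]
offset [ 0.4  1.2 -3.3] angular [ 0.1 -0.1  0. ]
```

View pics/s6c.png

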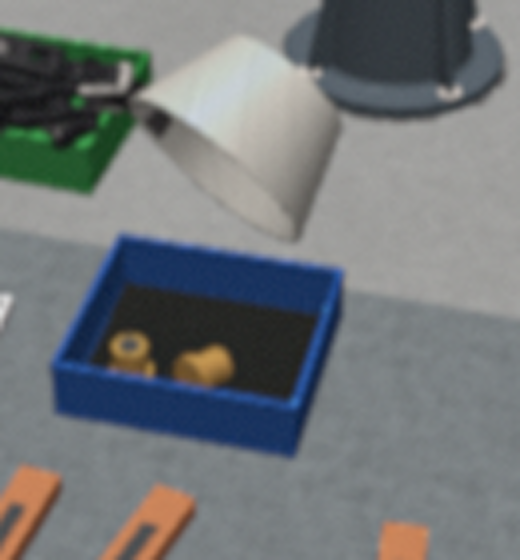

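Both castings are in the tray at crop (130,350) and (205,365). I'll turn the pot back upright.

```bash
python3 -m crank '[{"grip":1,"offset":[0.1,1.3,0],"angular":[-4,0,-6.9]},{"grip":1,"offset":[0.3,2.6,-0.2],"angular":[-8,0,-13.9]},{"grip":1,"offset":[0.7,3.8,-0.4],"angular":[-12,0,-20.8]},{"grip":1,"offset":[1.2,5,-0.7],"angular":[-16,0,-27.7]},{"grip":1,"offset":[1.9,6,-1.1],"angular":[-20,0,-34.6]},{"grip":1,"offset":[2.7,6.9,-1.5],"angular":[-24,0,-41.6]},{"grip":1,"offset":[3.6,7.8,-2.1],"angular":[-28,0,-48.5]},{"grip":1,"offset":[4.5,8.4,-2.6],"angular":[-32,0,-55.4]},{"grip":1,"offset":[4.5,8.4,-2.6],"angular":[-32,0,-55.4]}]' 110
python3 -m crank '[{"grip":1,"offset":[0.1,1.3,0],"angular":[-4,0,-6.9]},{"grip":1,"offset":[0.3,2.6,-0.2],"angular":[-8,0,-13.9]},{"grip":1,"offset":[0.7,3.8,-0.4],"angular":[-12,0,-20.8]},{"grip":1,"offset":[1.2,5,-0.7],"angular":[-16,0,-27.7]},{"grip":1,"offset":[1.9,6,-1.1],"angular":[-20,0,-34.6]},{"grip":1,"offset":[2.7,6.9,-1.5],"angular":[-24,0,-41.6]},{"grip":1,"offset":[3.6,7.8,-2.1],"angular":[-28,0,-48.5]},{"grip":1,"offset":[3.6,7.8,-2.1],"angular":[-28,0,-48.5]}]' 110
python3 - <<'E'
from plan import *
G2=np.array([.535,.307,0])+[-.059,-.1022,.068]; print(G2)
for g in (G2+[0,0,.11],G2):
    t1,R1=potpose(g); go(t1,R1.as_quat())
E
```

```text
t: 10.7
tcp_pos: [0.3912, -0.1188, 0.178]
tool_rot: [0.78, 0.179, 0.179, -0.572]
force: [0.4, 1.8, -2.5]
finger_gap: 0.175
t: 11.5
tcp_pos: [0.3974, -0.1219, 0.1729]
tool_rot: [0.751, 0.431, 0.432, -0.252]
force: [0.5, 0.6, -2.4]
finger_gap: 0.172
[0.476  0.2048 0.068 ]
offset [164.8 -95.9 295.4] angular [-0.1 -0.  -0.3]
offset [ 69.5 -95.3 350.3] angular [-0.1 -0.  -0.3]
```

```bash
python3 -m crank '[{"grip":1,"offset":[10,-6,18],"angular":[0,0,0]},{"grip":1,"offset":[25,-15,45],"angular":[0,0,0]},{"grip":1,"offset":[42,-25,76],"angular":[0,0,0]},{"grip":1,"offset":[60,-36,108],"angular":[0,0,0]},{"grip":1,"offset":[78,-46,140],"angular":[0,0,0]},{"grip":1,"offset":[96,-56,172],"angular":[0,0,0]},{"grip":1,"offset":[114,-67,204],"angular":[0,0,0]},{"grip":1,"offset":[132,-77,236],"angular":[0,0,0]},{"grip":1,"offset":[150,-88,268],"angular":[0,0,0]},{"grip":1,"offset":[165,-96,295],"angular":[0,0,0]}]' 110
python3 -m crank '[{"grip":1,"offset":[0,0,0],"angular":[0,0,0]},{"grip":1,"offset":[0,0,0],"angular":[0,0,0]},{"grip":1,"offset":[0,0,0],"angular":[0,0,0]}]' 110
python3 - <<'E'
from plan import *
G2=np.array([.476,.2048,.068])
for g in (G2+[0,0,.11],G2):
    t1,R1=potpose(g); go(t1,R1.as_quat())
s=snap("scene","s7"); t=snap("top","t7")
g,_=None,0
st=manip.sense(); R=Rn.from_quat(st["tool_rot"]); gp=st["tcp_pos"]-R.apply([0,0,.0187]); c=gp+np.array([.059,.1022,-.064])
th=np.linspace(0,6.28,40)
C=[c+[.076*np.cos(a),.076*np.sin(a),.08] for a in th]+[c+[.05*np.cos(a),.05*np.sin(a),.0] for a in th]+[[.535+.08*np.cos(a),.307+.08*np.sin(a),.004] for a in th]
crop(s,300,100,430,280,"s7c",3,proj(s,C)); crop(t,80,100,230,240,"t7c",3,proj(t,C))
E
python3 -c "
import cv2,numpy as np
a=cv2.imread('pics/s7c.png');b=cv2.imread('pics/t7c.png');c=np.zeros((540,840,3),np.uint8);c[:,:390]=a;c[:420,390:]=b;cv2.imwrite('pics/c7.png',cv2.resize(c,(800,514)))"
```

```text
t: 12.5
tcp_pos: [0.4847, 0.2201, 0.1669]
tool_rot: [0.751, 0.431, 0.432, -0.252]
force: [0.5, -0.1, -2.0]
finger_gap: 0.175
t: 12.8
tcp_pos: [0.485, 0.217, 0.1668]
tool_rot: [0.751, 0.432, 0.432, -0.25]
force: [0.6, -0.1, -3.1]
finger_gap: 0.171
offset [ 2.1 -1.7  0.1] angular [ 0.   0.1 -0.2]
offset [-93.   -1.4  55.3] angular [ 0.   0.1 -0.2]
```

View pics/c7.png

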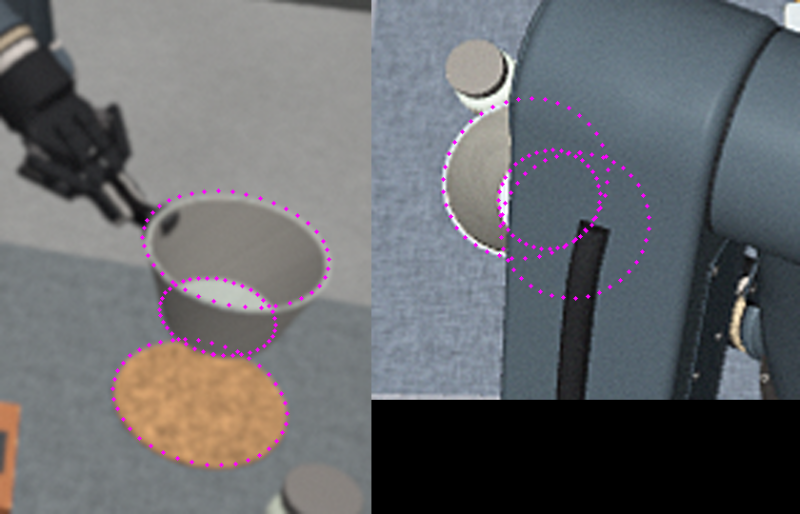

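The overlay shows the pot is empty, level and centred over the mat. I lower it.

```bash
python3 -m crank '[{"grip":1,"offset":[-17,-1,10],"angular":[0,0,0]},{"grip":1,"offset":[-38,-1,22],"angular":[0,0,0]},{"grip":1,"offset":[-58,-1,34],"angular":[0,0,0]},{"grip":1,"offset":[-74,-1,44],"angular":[0,0,0]},{"grip":1,"offset":[-84,-1,50],"angular":[0,0,0]},{"grip":1,"offset":[-88,-1,52],"angular":[0,0,0]},{"grip":1,"offset":[-90,-1,53],"angular":[0,0,0]},{"grip":1,"offset":[-90,-1,53],"angular":[0,0,0]},{"grip":1,"offset":[-90,-1,53],"angular":[0,0,0]}]' 110
```

```text
t: 13.8
tcp_pos: [0.484, 0.2183, 0.0633]
tool_rot: [0.751, 0.432, 0.432, -0.25]
force: [-0.4, 0.4, -3.2]
finger_gap: 0.166
```

```bash
python3 -m crank '[{"grip":1,"offset":[-0.9,0,0.5],"angular":[0,0,0]},{"grip":1,"offset":[-1.7,0,1],"angular":[0,0,0]},{"grip":1,"offset":[-2.6,0,1.5],"angular":[0,0,0]},{"grip":1,"offset":[-2.6,0,1.5],"angular":[0,0,0]}]' 110
python3 -m crank '[{"grip":1,"offset":[-0.9,0,0.5],"angular":[0,0,0]},{"grip":1,"offset":[-1.7,0,1],"angular":[0,0,0]},{"grip":1,"offset":[-1.7,0,1],"angular":[0,0,0]}]' 110
```

```text
t: 14.2
tcp_pos: [0.484, 0.2189, 0.0604]
tool_rot: [0.75, 0.432, 0.433, -0.25]
force: [-0.9, -1.3, 1.2]
finger_gap: 0.171
t: 14.5
tcp_pos: [0.484, 0.2191, 0.0599]
tool_rot: [0.75, 0.432, 0.434, -0.251]
force: [-1.2, -4.0, 7.7]
finger_gap: 0.168
```

Contact. I release, opening in place, then back off along the tool axis and up.

```bash
python3 -m crank '[{"grip":1,"offset":[0.9,0,-0.5],"angular":[0,0,0]},{"grip":0.8,"offset":[0.9,0,-0.5],"angular":[0,0,0]},{"grip":0.6,"offset":[0.9,0,-0.5],"angular":[0,0,0]},{"grip":0.4,"offset":[0.9,0,-0.5],"angular":[0,0,0]},{"grip":0.2,"offset":[0.9,0,-0.5],"angular":[0,0,0]},{"grip":0,"offset":[0.9,0,-0.5],"angular":[0,0,0]},{"grip":0,"offset":[0.9,0,-0.5],"angular":[0,0,0]},{"grip":0,"offset":[0.9,0,-0.5],"angular":[0,0,0]}]' 30
python3 -m crank '[{"grip":0,"offset":[17,0,-10],"angular":[0,0,0]},{"grip":0,"offset":[43,0,-25],"angular":[0,0,0]},{"grip":0,"offset":[69,0,-40],"angular":[0,0,0]},{"grip":0,"offset":[95,0,-55],"angular":[0,0,0]},{"grip":0,"offset":[112,0,-65],"angular":[0,0,0]},{"grip":0,"offset":[112,0,-65],"angular":[0,0,0]}]'
python3 - <<'E'
from plan import *
s=snap("scene","s8"); crop(s,300,150,430,280,"s8c",4)
st=log(); print(st["q"]); 
for b in blanks(s): print("blank scene",b)
E
```

```text
t: 15.3
tcp_pos: [0.4838, 0.2187, 0.0586]
tool_rot: [0.751, 0.433, 0.432, -0.25]
force: [0.2, 0.1, 0.7]
finger_gap: 0.999
t: 15.9
tcp_pos: [0.484, 0.2188, 0.1906]
tool_rot: [0.75, 0.434, 0.434, -0.249]
force: [0.4, -0.9, -0.9]
finger_gap: 1.001
[-0.32782046  0.64019521  2.25143929  1.61812268  1.01463991 -1.28326019]Traceback (most recent call last):
  File "<stdin>", line 4, in <module>
NameError: name 'blanks' is not defined
```

View pics/s8c.png

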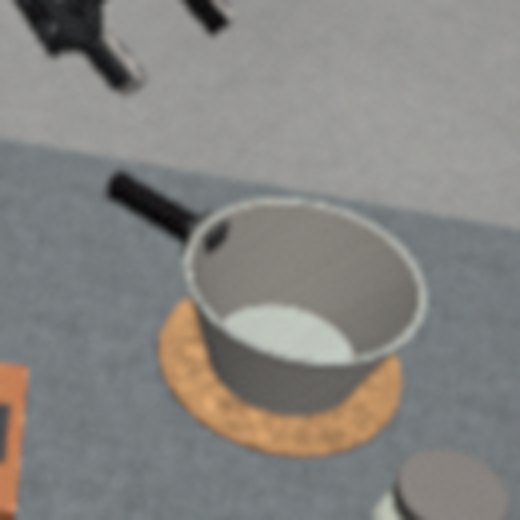

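The scene crop shows the empty pot standing upright and centred on the mat. Now the blanks, starting with the one at (.662,.140).

```bash
python3 kin.py
python3 - <<'E'
from plan import *
from fit import *
s=snap("scene")
for b in blanks(s): print("blank scene",b)
t=np.array([.661,.140,.16]);R1=Rn.from_quat(down(6.6))
q=manip.sense()["q"]; R0=Rn.from_quat(manip.sense()["tool_rot"]); t0=manip.sense()["tcp_pos"]
from scipy.spatial.transform import Slerp
sl=Slerp([0,1],Rn.concatenate([R0,R1]))
for f in np.linspace(0,1,7):
    q=ikc(t0+(t-t0)*f,sl(f),q); print(None if q is None else np.round(q,2)); 
go(t,R1.as_quat())
E
```

```text
2.6022058389981835 [ 2.7420e-01  1.1100e-01  5.8790e-01  3.9160e-01  2.9670e-01  1.0000e-04
 -0.0000e+00 -0.0000e+00  1.5708e+00  1.1400e-01] (1, 1)
blank scene (array([199., 245.]), array([ 0.67934475, -0.12418803, -0.06751746]), 535.9246959827142, 452.0)
blank scene (array([232., 250.]), array([ 0.67215885, -0.03576701, -0.19986395]), 553.4889503952581, 479.0)
blank scene (array([299., 261.]), array([0.66023421, 0.13974928, 0.11938883]), 489.16015404462814, 464.0)
[-0.33  0.64  2.25  1.62  1.01 -1.28]
[-0.25  0.55  2.16  1.55  0.8  -0.91]
[-0.16  0.5   2.05  1.3   0.62 -0.41]
[-0.09  0.49  1.9   0.85  0.55  0.25]
[-0.03  0.52  1.74  0.41  0.65  0.85]
[0.02 0.58 1.56 0.14 0.86 1.25]
[0.04 0.67 1.36 0.   1.11 1.5 ]
offset [-14.  192.5  32.1] angular [-27.8 -55.3  48.3]
```

```bash
python3 -m crank '[{"grip":0,"offset":[-14,192,32],"angular":[-27.8,-55.3,48.3]},{"grip":0,"offset":[-14,192,32],"angular":[-27.8,-55.3,48.3]},{"grip":0,"offset":[-14,192,32],"angular":[-27.8,-55.3,48.3]},{"grip":0,"offset":[-14,192,32],"angular":[-27.8,-55.3,48.3]},{"grip":0,"offset":[-14,192,32],"angular":[-27.8,-55.3,48.3]},{"grip":0,"offset":[-14,192,32],"angular":[-27.8,-55.3,48.3]},{"grip":0,"offset":[-14,192,32],"angular":[-27.8,-55.3,48.3]},{"grip":0,"offset":[-14,192,32],"angular":[-27.8,-55.3,48.3]},{"grip":0,"offset":[-14,192,32],"angular":[-27.8,-55.3,48.3]},{"grip":0,"offset":[-14,192,32],"angular":[-27.8,-55.3,48.3]}]'
python3 -m crank '[{"grip":0,"offset":[0,0,0],"angular":[0,0,0]},{"grip":0,"offset":[0,0,0],"angular":[0,0,0]}]'
python3 - <<'E'
from plan import *
from fit import *
w=snap("wrist","w9"); X=box(.6612,.140,.117,.12,.03,0,.018)
crop(w,0,0,512,384,"w9m",1.5,proj(w,X)); print(manip.sense()["tcp_pos"])
go([.661,.140,.16],down(6.6))
E
```

```text
t: 17.0
tcp_pos: [0.6586, 0.141, 0.1563]
tool_rot: [0.971, 0.183, 0.12, -0.092]
force: [0.5, -0.5, 0.4]
finger_gap: 0.995
t: 17.2
tcp_pos: [0.6587, 0.1421, 0.157]
tool_rot: [0.97, 0.187, 0.123, -0.093]
force: [-0.6, 0.1, -0.1]
finger_gap: 0.999
[0.65828526 0.14156776 0.15707194]
offset [ 2.7  2.1 -2.6] angular [ -9.9 -14.7  15. ]
```

View pics/w9m.png

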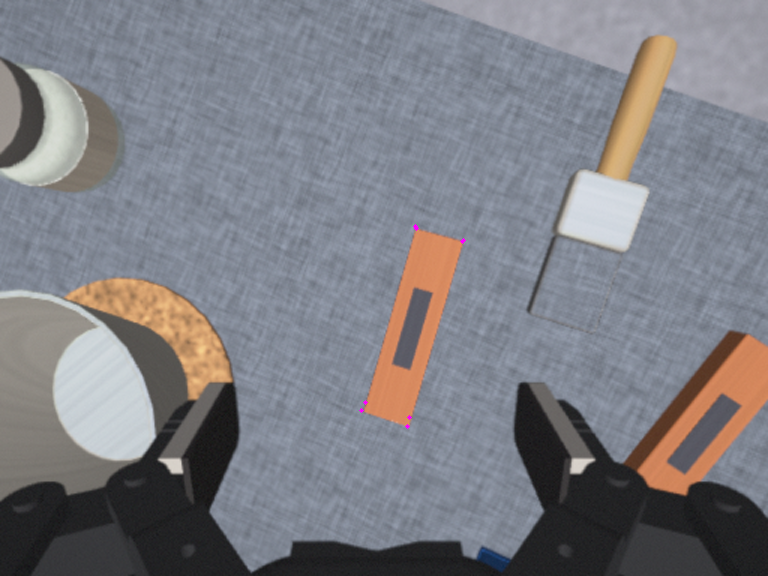

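The projected fit sits exactly on the blank, with corners at enlarged (416,228), (462,241), (408,425) and (362,410). I finish the turn and align.

```bash
python3 -m crank '[{"grip":0.3,"offset":[-7,1,0],"angular":[-3.3,-4.9,5]},{"grip":0.3,"offset":[-7,1,0],"angular":[-6.6,-9.8,10]},{"grip":0.3,"offset":[-7,1,0],"angular":[-9.9,-14.7,15]},{"grip":0.3,"offset":[-7,1,0],"angular":[-9.9,-14.7,15]},{"grip":0.3,"offset":[-7,1,0],"angular":[-9.9,-14.7,15]}]' 30
python3 -c "
from h import *
go([.6513,.1388,.002],down(6.7))"
```

```text
t: 17.75
tcp_pos: [0.6527, 0.1381, 0.1557]
tool_rot: [0.998, 0.058, 0.001, -0.001]
force: [-0.6, 0.4, -0.6]
finger_gap: 0.7
offset [ -1.6  -0.7 153.7] angular [-0.1 -0.1 -0.1]
```

```bash
python3 -m crank '[{"grip":0.3,"offset":[-1.5,-0.5,30],"angular":[0,0,0]},{"grip":0.3,"offset":[-1.5,-0.5,70],"angular":[0,0,0]},{"grip":0.3,"offset":[-1.5,-0.5,105],"angular":[0,0,0]},{"grip":0.3,"offset":[-1.5,-0.5,130],"angular":[0,0,0]},{"grip":0.3,"offset":[-1.5,-0.5,145],"angular":[0,0,0]},{"grip":0.3,"offset":[-1.5,-0.5,153],"angular":[0,0,0]},{"grip":0.3,"offset":[-1.5,-0.5,153],"angular":[0,0,0]}]' 60
python3 -m crank '[{"grip":0.6,"offset":[0,0,0],"angular":[0,0,0]},{"grip":0.8,"offset":[0,0,0],"angular":[0,0,0]},{"grip":0.8,"offset":[0,0,0],"angular":[0,0,0]},{"grip":0.8,"offset":[0,0,0],"angular":[0,0,0]},{"grip":0.8,"offset":[0,0,0],"angular":[0,0,0]}]' 60
```

```text
t: 18.45
tcp_pos: [0.6521, 0.1379, 0.0035]
tool_rot: [0.998, 0.056, 0.001, 0.0]
force: [0.3, 0.5, 0.9]
finger_gap: 0.699
t: 18.95
tcp_pos: [0.6541, 0.1385, 0.006]
tool_rot: [0.998, 0.056, 0.003, 0.0]
force: [-0.8, -0.2, 7.2]
finger_gap: 0.329
```

Gripped (gap 0.33, about 28 mm). I lift, and compute the bottle position and the hover pose over the far-right bay.

```bash
cat >> plan.py <<'E'
JT=np.array([.5345,-.3487]); JY=5.4
YC=[107.5,42.5,-22.5,-87.5]
def j2w(x,y):
    a=np.radians(JY); return JT+np.array([np.cos(a)*x-np.sin(a)*y,np.sin(a)*x+np.cos(a)*y])/1e3
def w2j(P):
    a=np.radians(JY); d=(np.array(P)[:2]-JT)*1e3; return np.array([np.cos(a)*d[0]+np.sin(a)*d[1],-np.sin(a)*d[0]+np.cos(a)*d[1]])
E
python3 -m crank '[{"grip":0.8,"offset":[0,0,-10],"angular":[0,0,0]},{"grip":0.8,"offset":[0,0,-40],"angular":[0,0,0]},{"grip":0.8,"offset":[0,0,-80],"angular":[0,0,0]},{"grip":0.8,"offset":[0,0,-120],"angular":[0,0,0]},{"grip":0.8,"offset":[0,0,-140],"angular":[0,0,0]},{"grip":0.8,"offset":[0,0,-140],"angular":[0,0,0]}]' 60
python3 - <<'E'
from plan import *
s=snap("top","t9"); print("bottle base near edge",unproj(s,[[305,118.5]],0), unproj(s,[[311,90.5]],.16))
w=snap("wrist","w10")
c=j2w(-8-7.5,YC[3]-5); print(c); go([*c,.12],down(JY)); print(manip.sense()["tcp_pos"])
E
```

```text
t: 19.55
tcp_pos: [0.6546, 0.1389, 0.1484]
tool_rot: [0.998, 0.056, 0.006, 0.0]
force: [-0.4, -0.3, -2.1]
finger_gap: 0.332
bottle base near edge [[ 0.73890414 -0.16862     0.        ]] [[ 0.75935935 -0.16666829  0.16      ]]
[ 0.52777381 -0.44224816]
offset [-188.3  563.2   23.9] angular [ 0.1 -0.1  1.1]
[0.65153225 0.13854583 0.14383679]
```

View pics/w10.png

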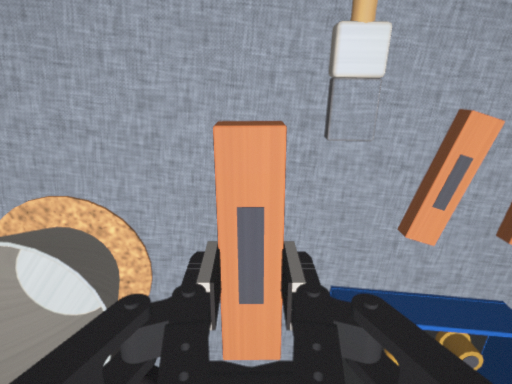

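```bash
python3 -m crank '[{"grip":0.8,"offset":[-6,18,0],"angular":[0,0,0]},{"grip":0.8,"offset":[-18,54,0],"angular":[0,0,0]},{"grip":0.8,"offset":[-33,99,0],"angular":[0,0,0]},{"grip":0.8,"offset":[-48,144,0],"angular":[0,0,0]},{"grip":0.8,"offset":[-63,189,0],"angular":[0,0,0]},{"grip":0.8,"offset":[-78,234,0],"angular":[0,0,0]},{"grip":0.8,"offset":[-93,279,0],"angular":[0,0,0]},{"grip":0.8,"offset":[-108,324,0],"angular":[0,0,0.5]},{"grip":0.8,"offset":[-123,369,0],"angular":[0,0,1]},{"grip":0.8,"offset":[-138,414,0],"angular":[0,0,1.1]}]' 60
python3 -m crank '[{"grip":0.8,"offset":[-15,45,0],"angular":[0,0,0]},{"grip":0.8,"offset":[-30,90,0],"angular":[0,0,0]},{"grip":0.8,"offset":[-42,126,0],"angular":[0,0,0]},{"grip":0.8,"offset":[-50,148,10],"angular":[0,0,0]},{"grip":0.8,"offset":[-50,148,20],"angular":[0,0,0]},{"grip":0.8,"offset":[-50,148,20],"angular":[0,0,0]}]' 60
python3 - <<'E'
from plan import *
c=j2w(-8-7.5,YC[3]-5); go([*c,.12],down(JY)); print(manip.sense()["tcp_pos"]); snap("wrist","w11"); snap("scene","s11")
E
```

```text
t: 20.65
tcp_pos: [0.5588, -0.2901, 0.1417]
tool_rot: [0.999, 0.046, -0.0, -0.001]
force: [1.4, 0.5, -1.7]
finger_gap: 0.33
t: 21.25
tcp_pos: [0.5233, -0.4382, 0.1199]
tool_rot: [0.999, 0.046, -0.001, -0.003]
force: [-0.3, 0.5, -2.0]
finger_gap: 0.335
offset [ 4.1  4.4 -0.1] angular [-0.4  0.1 -0.1]
[ 0.52326921 -0.43820107  0.11993268]
```

View pics/w11.png

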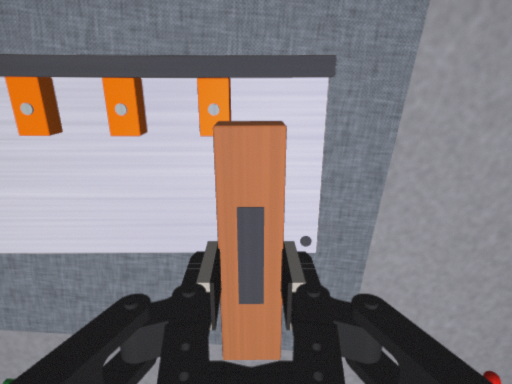

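Run:
```python
from plan import *
w=snap("wrist")
P=[[*j2w(46,f+11),.028] for f in(122.5,57.5,-7.5,-72.5)]+[[*j2w(66,y),.028] for y in(0,-50,-100,-144)]+[[*j2w(-80,-145),.01]]
u=proj(w,P);print(np.round(u,1))
crop(w,0,40,350,270,"w12",2.2,u)
```

```text
[[-67.1 108. ]
 [ 29.  109.2]
 [122.3 110. ]
 [213.9 110.5]
 [123.5  80.1]
 [196.2  80.6]
 [268.4  80.8]
 [332.1  80.7]
 [314.7 254.1]]
```

View pics/w12.png

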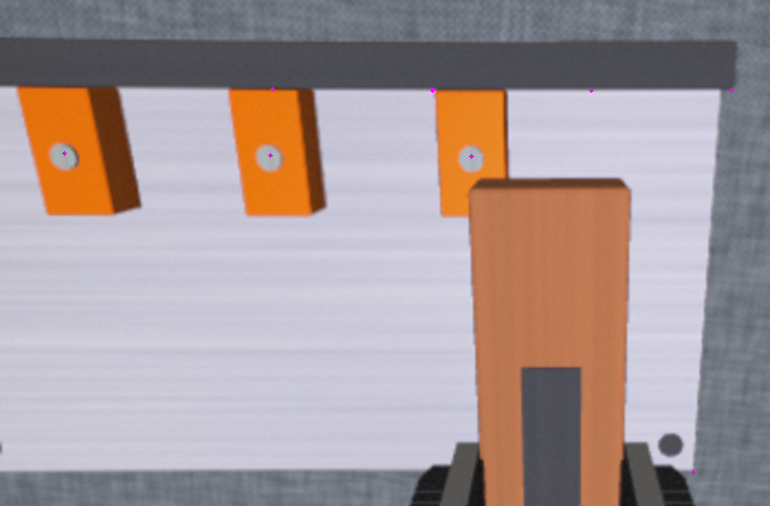

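Run:
```python
from plan import *
w=snap("wrist"); st=manip.sense(); print(st["tcp_pos"])
P=unproj(w,[[214.5,125.5],[285,125.5]],st["tcp_pos"][2]+.0125); R=Rn.from_quat(st["tool_rot"])
print(R.inv().apply(P-st["tcp_pos"])*1e3)
```

```text
[ 0.52624229 -0.43858838  0.12382179]
[[ 66.48710451 -14.7238364  -12.30201238]
 [ 66.50832841  13.18935179 -12.3040815 ]]
```

Run:
```python
from plan import *
c=j2w(-14.5,YC[3]-5); go([*c,.020],down(JY))
```

```text
offset [  1.9   3.8 103.8] angular [-0.  -0.2  0.1]
```

```bash
python3 -m crank '[{"grip":0.8,"offset":[2,4,20],"angular":[0,0,0]},{"grip":0.8,"offset":[2,4,50],"angular":[0,0,0]},{"grip":0.8,"offset":[2,4,75],"angular":[0,0,0]},{"grip":0.8,"offset":[2,4,92],"angular":[0,0,0]},{"grip":0.8,"offset":[2,4,100],"angular":[0,0,0]},{"grip":0.8,"offset":[2,4,102],"angular":[0,0,0]},{"grip":0.8,"offset":[2,4,102],"angular":[0,0,0]},{"grip":0.8,"offset":[2,4,102],"angular":[0,0,0]}]' 60
python3 - <<'E'
from plan import *
st=manip.sense(); print(w2j(st["tcp_pos"]),st["tcp_pos"][2],st["force"]); c=j2w(-14.5,YC[3]-5); go([*c,.016],down(JY))
E
```

```text
t: 22.25
tcp_pos: [0.5292, -0.4451, 0.0234]
tool_rot: [0.999, 0.047, 0.003, 0.001]
force: [-0.3, 0.1, -1.9]
finger_gap: 0.323
[-14.35816145 -95.47856668] 0.023381649482572677 [-0.31199018  0.1269669  -1.85492454]
offset [-0.2 -3.   7.4] angular [ 0.2 -0.3 -0. ]
```

```bash
python3 -m crank '[{"grip":0.8,"offset":[0,-2,2],"angular":[0,0,0]},{"grip":0.8,"offset":[0,-2,4],"angular":[0,0,0]},{"grip":0.8,"offset":[0,-2,6],"angular":[0,0,0]},{"grip":0.8,"offset":[0,-2,6],"angular":[0,0,0]}]' 60
python3 -m crank '[{"grip":0.8,"offset":[0,0,1],"angular":[0,0,0]},{"grip":0.8,"offset":[0,0,2],"angular":[0,0,0]},{"grip":0.8,"offset":[0,0,2],"angular":[0,0,0]}]' 60
```

```text
t: 22.65
tcp_pos: [0.5284, -0.4423, 0.0162]
tool_rot: [0.999, 0.047, 0.002, 0.001]
force: [0.3, 0.5, -0.7]
finger_gap: 0.332
t: 22.95
tcp_pos: [0.5284, -0.4424, 0.0161]
tool_rot: [0.999, 0.047, 0.002, 0.001]
force: [-2.2, 1.6, 9.1]
finger_gap: 0.33
```

```bash
python3 -m crank '[{"grip":0.8,"offset":[2,0,-1],"angular":[0,0,0]},{"grip":0.8,"offset":[5,0,-1],"angular":[0,0,0]},{"grip":0.8,"offset":[8,0,-1],"angular":[0,0,0]},{"grip":0.8,"offset":[11,0,-1],"angular":[0,0,0]},{"grip":0.8,"offset":[12,0,-1],"angular":[0,0,0]},{"grip":0.8,"offset":[12,0,-1],"angular":[0,0,0]}]' 60
python3 -m crank '[{"grip":0.8,"offset":[1,0,0],"angular":[0,0,0]},{"grip":0.8,"offset":[2,0,0],"angular":[0,0,0]},{"grip":0.8,"offset":[3,0,0],"angular":[0,0,0]},{"grip":0.8,"offset":[3,0,0],"angular":[0,0,0]}]' 60
python3 - <<'E'
from plan import *
st=manip.sense(); print(w2j(st["tcp_pos"]),st["tcp_pos"][2],st["force"])
E
```

```text
t: 23.55
tcp_pos: [0.54, -0.4419, 0.0161]
tool_rot: [0.999, 0.047, 0.001, 0.001]
force: [-3.8, -0.5, 6.2]
finger_gap: 0.333
t: 23.95
tcp_pos: [0.5426, -0.4417, 0.0161]
tool_rot: [0.999, 0.047, 0.001, 0.001]
force: [-4.9, -0.4, 6.6]
finger_gap: 0.332
[ -0.64565281 -93.3420894 ] 0.01605633353540802 [-4.86268701 -0.44351676  6.5529423 ]
```

```bash
python3 -m crank '[{"grip":0.8,"offset":[1,0,0],"angular":[0,0,0]},{"grip":0.8,"offset":[1,0,0],"angular":[0,0,0]},{"grip":0.8,"offset":[2,0,0],"angular":[0,0,0]},{"grip":0.8,"offset":[2,0,0],"angular":[0,0,0]}]' 60
```

```text
t: 24.35
tcp_pos: [0.5427, -0.4417, 0.0161]
tool_rot: [0.999, 0.047, -0.001, 0.001]
force: [-9.8, -1.6, 7.8]
finger_gap: 0.33
```

```bash
python3 -m crank '[{"grip":0.8,"offset":[0,-1,0],"angular":[0,0,0]},{"grip":0.8,"offset":[0,-2,0],"angular":[0,0,0]},{"grip":0.8,"offset":[0,-3,0],"angular":[0,0,0]},{"grip":0.8,"offset":[0,-4,0],"angular":[0,0,0]},{"grip":0.8,"offset":[0,-5,0],"angular":[0,0,0]},{"grip":0.8,"offset":[0,-5,0],"angular":[0,0,0]}]' 60
python3 -m crank '[{"grip":0.8,"offset":[0,-1,0],"angular":[0,0,0]},{"grip":0.8,"offset":[0,-2,0],"angular":[0,0,0]},{"grip":0.8,"offset":[0,-2,0],"angular":[0,0,0]}]' 60
python3 - <<'E'
from plan import *
st=manip.sense(); print(w2j(st["tcp_pos"]),st["tcp_pos"][2],st["force"],st["ft_torque"])
E
```

```text
t: 24.95
tcp_pos: [0.5427, -0.4408, 0.0162]
tool_rot: [0.999, 0.046, 0.001, 0.004]
force: [-9.2, -8.9, 4.2]
finger_gap: 0.331
t: 25.25
tcp_pos: [0.5425, -0.439, 0.0162]
tool_rot: [0.999, 0.046, 0.001, 0.004]
force: [-9.6, -9.1, 3.2]
finger_gap: 0.333
[ -0.49944279 -90.64450584] 0.016167987247642755 [-9.63552008 -9.06237499  3.15533271] [-1.52583759  1.4107175  -0.45191997]
```

```bash
python3 -m crank '[{"grip":0.8,"offset":[-0.5,-1,0],"angular":[0,0,0]},{"grip":0.8,"offset":[-0.5,-2,0],"angular":[0,0,0]},{"grip":0.8,"offset":[-0.5,-3,0],"angular":[0,0,0]},{"grip":0.8,"offset":[-0.5,-3,0],"angular":[0,0,0]}]' 60
python3 - <<'E'
from plan import *
st=manip.sense(); print(w2j(st["tcp_pos"]),st["tcp_pos"][2],st["force"],st["ft_torque"]); w=snap("wrist","w13"); crop(w,100,40,350,240,"w13c",3)
E
```

```text
t: 25.65
tcp_pos: [0.5422, -0.4358, 0.0162]
tool_rot: [0.999, 0.046, 0.001, 0.004]
force: [-9.0, -7.7, 3.2]
finger_gap: 0.332
[ -0.5322608  -87.42176995] 0.01617088328725182 [-8.96310418 -7.72823849  3.23420443] [-1.35370439  1.26840886 -0.40925224]
```

View pics/w13c.png

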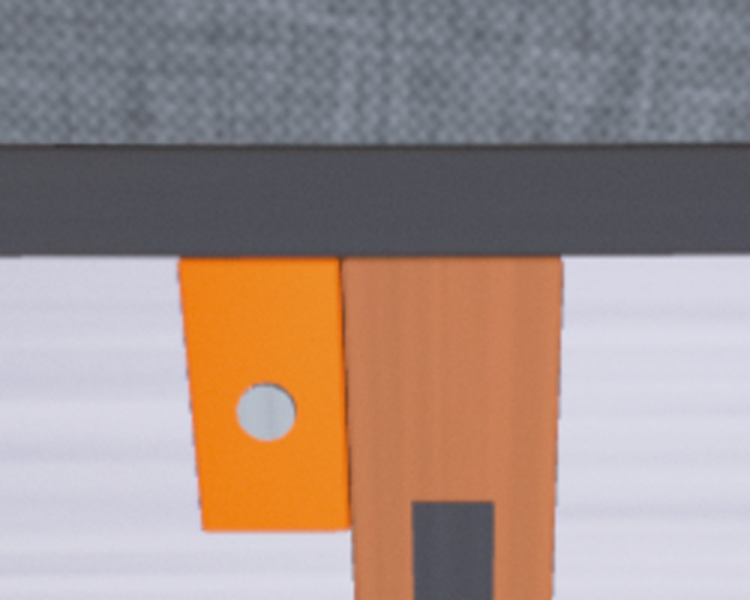

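The wrist crop shows the blank's end at the rail (row ~258) and its edge almost at the stop (col ~345). I push slightly further.

```bash
python3 -m crank '[{"grip":0.8,"offset":[0,-1,0],"angular":[0,0,0]},{"grip":0.8,"offset":[0,-2,0],"angular":[0,0,0]},{"grip":0.8,"offset":[0,-2,0],"angular":[0,0,0]},{"grip":0.8,"offset":[0,-2,0],"angular":[0,0,0]}]' 60
python3 - <<'E'
from plan import *
st=manip.sense(); print(w2j(st["tcp_pos"]),st["tcp_pos"][2],st["force"],st["ft_torque"]); w=snap("wrist","w14"); crop(w,150,90,300,230,"w14c",5)
E
```

```text
t: 26.1
tcp_pos: [0.5422, -0.4357, 0.0162]
tool_rot: [0.999, 0.046, 0.002, 0.006]
force: [-8.0, -12.2, 0.9]
finger_gap: 0.333
[ -0.49216426 -87.33104737] 0.016200642247703873 [ -8.03253928 -12.20495592   0.85672055] [-1.92680561  1.35379606 -0.3996118 ]
```

View pics/w14c.png

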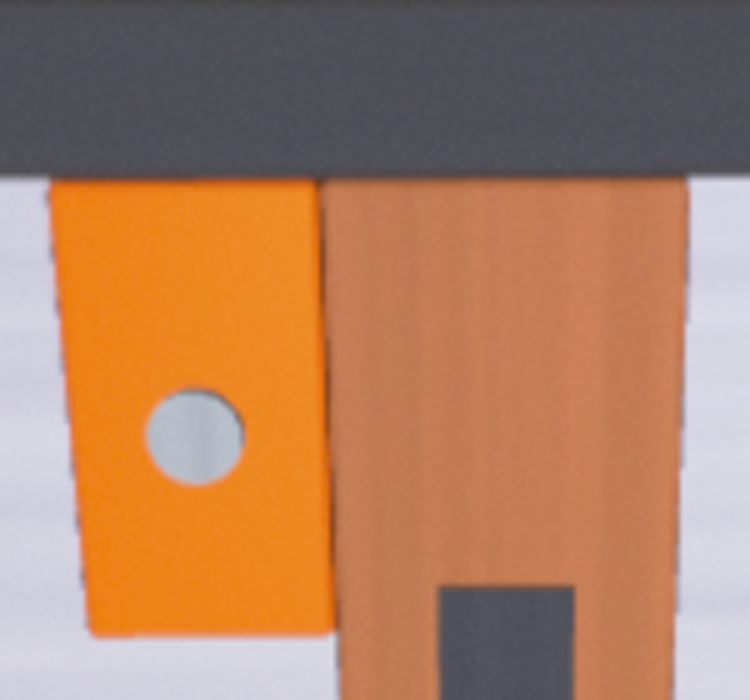

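```bash
python3 -m crank '[{"grip":0.6,"offset":[0,0,0],"angular":[0,0,0]},{"grip":0.48,"offset":[0,0,0],"angular":[0,0,0]},{"grip":0.48,"offset":[0,0,0],"angular":[0,0,0]},{"grip":0.48,"offset":[0,0,0],"angular":[0,0,0]}]' 30
python3 -m crank '[{"grip":0.48,"offset":[0,2,-10],"angular":[0,0,0]},{"grip":0.48,"offset":[0,2,-40],"angular":[0,0,0]},{"grip":0.48,"offset":[0,2,-80],"angular":[0,0,0]},{"grip":0.48,"offset":[0,2,-110],"angular":[0,0,0]},{"grip":0.48,"offset":[0,2,-120],"angular":[0,0,0]},{"grip":0.48,"offset":[0,2,-120],"angular":[0,0,0]}]' 30
python3 - <<'E'
from plan import *
w=snap("wrist","w15"); crop(w,150,50,340,290,"w15c",3)
E
```

```text
t: 26.55
tcp_pos: [0.5439, -0.4283, 0.0148]
tool_rot: [0.999, 0.047, 0.002, 0.0]
force: [-0.2, -0.5, 0.0]
finger_gap: 0.516
t: 27.15
tcp_pos: [0.5445, -0.4313, 0.1376]
tool_rot: [0.999, 0.047, 0.003, 0.002]
force: [-0.5, -0.2, 0.4]
finger_gap: 0.524
```

View pics/w15c.png

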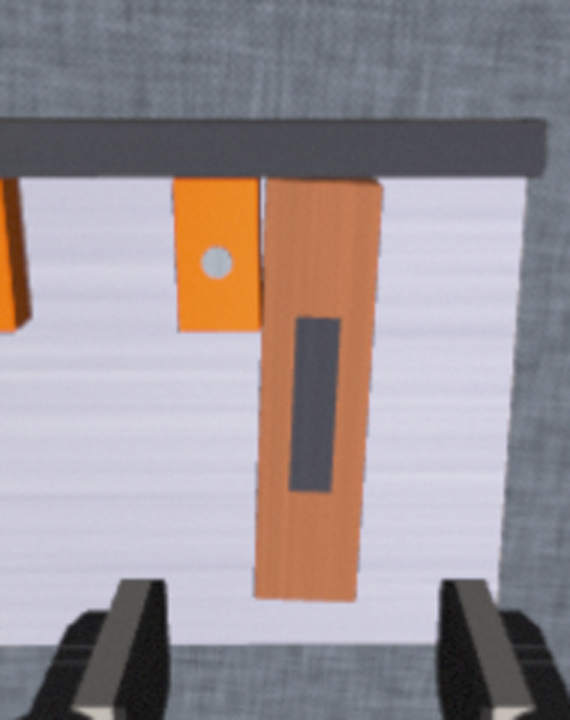

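Releasing under preload let the arm spring sideways and yaw the blank, so there is now a gap at the stop's rail end (crop 263,190). I'll regrip, re-square it and relieve the preload before opening.

Run:
```python
from plan import *
c=j2w(-0.5,-88); go([*c,.0175],down(JY))
```

```text
offset [ -2.1   5.7 118. ] angular [ 0.1 -0.2 -0. ]
```

```bash
python3 -m crank '[{"grip":0.45,"offset":[-2,5.5,30],"angular":[0,0,0]},{"grip":0.45,"offset":[-2,5.5,70],"angular":[0,0,0]},{"grip":0.45,"offset":[-2,5.5,100],"angular":[0,0,0]},{"grip":0.45,"offset":[-2,5.5,114],"angular":[0,0,0]},{"grip":0.45,"offset":[-2,5.5,118],"angular":[0,0,0]},{"grip":0.45,"offset":[-2,5.5,118],"angular":[0,0,0]},{"grip":0.45,"offset":[-2,5.5,118],"angular":[0,0,0]}]' 60
python3 -m crank '[{"grip":0.55,"offset":[0,0,0],"angular":[0,0,0]},{"grip":0.65,"offset":[0,0,0],"angular":[0,0,0]},{"grip":0.8,"offset":[0,0,0],"angular":[0,0,0]},{"grip":0.8,"offset":[0,0,0],"angular":[0,0,0]},{"grip":0.8,"offset":[0,0,0],"angular":[0,0,0]}]' 60
python3 - <<'E'
from plan import *
st=manip.sense(); print(w2j(st["tcp_pos"]),st["tcp_pos"][2],st["force"],st["ft_torque"]); print(Rn.from_quat(st["tool_rot"]).as_matrix()[:,0]); w=snap("wrist","w16"); crop(w,150,90,300,230,"w16c",5)
E
```

```text
t: 27.9
tcp_pos: [0.5431, -0.4373, 0.0184]
tool_rot: [0.999, 0.047, 0.003, 0.001]
force: [0.6, -0.5, 0.5]
finger_gap: 0.552
t: 28.4
tcp_pos: [0.5431, -0.4371, 0.0192]
tool_rot: [0.999, 0.047, 0.003, 0.001]
force: [-1.6, 0.9, 6.9]
finger_gap: 0.323
[  0.21622355 -88.78258664] 0.019209846219582057 [-1.61891829  0.93468906  6.87412532] [0.1869962  0.09477196 0.00126149]
[0.99564184 0.09311456 0.00519583]
```

View pics/w16c.png

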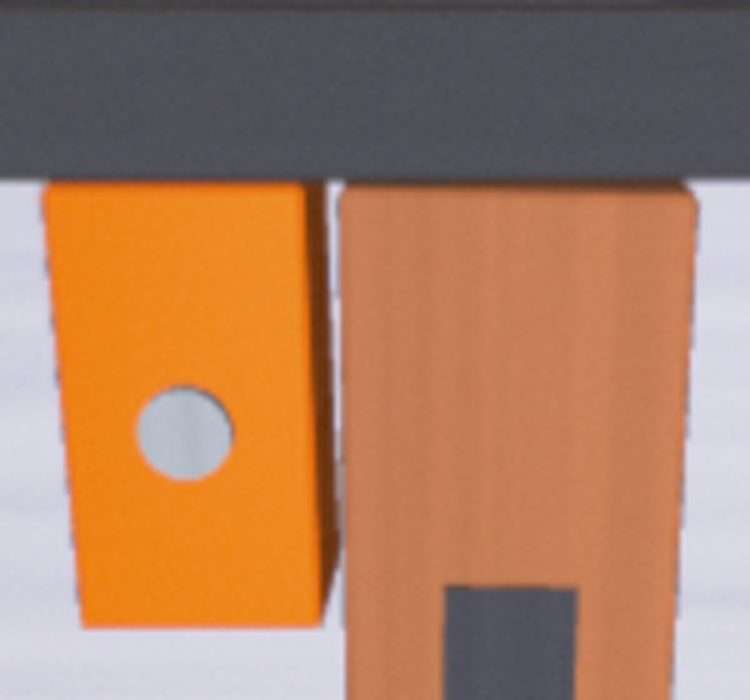

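```bash
python3 -m crank '[{"grip":0.8,"offset":[1,0,0],"angular":[0,0,0]},{"grip":0.8,"offset":[2,0,0],"angular":[0,0,0]},{"grip":0.8,"offset":[2,-1,0],"angular":[0,0,0]},{"grip":0.8,"offset":[2,-2,0],"angular":[0,0,0]},{"grip":0.8,"offset":[2,-3,0],"angular":[0,0,0]},{"grip":0.8,"offset":[2,-3,0],"angular":[0,0,0]}]' 60
python3 - <<'E'
from plan import *
st=manip.sense(); print(w2j(st["tcp_pos"]),st["tcp_pos"][2],st["force"],st["ft_torque"]);w=snap("wrist","w17"); crop(w,150,90,300,230,"w17c",5)
E
```

```text
t: 29.05
tcp_pos: [0.5435, -0.4368, 0.0192]
tool_rot: [0.999, 0.047, 0.002, 0.004]
force: [-4.8, -3.8, 5.5]
finger_gap: 0.331
[  0.62250751 -88.55046539] 0.01922833181558463 [-4.77755007 -3.84943802  5.53347273] [-0.77802522  0.78121732 -0.02181464]
```

View pics/w17c.png

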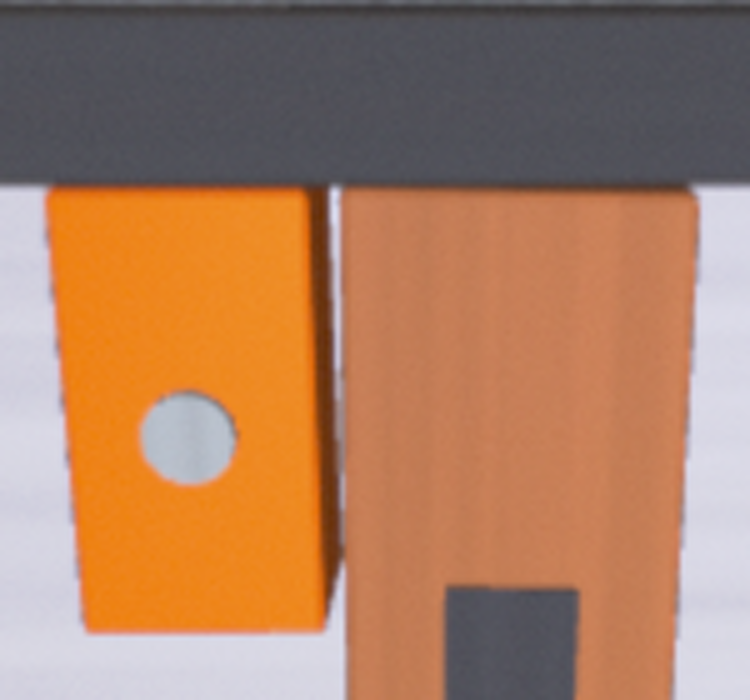

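```bash
python3 -m crank '[{"grip":0.8,"offset":[1,0,-0.7],"angular":[0,0,0]},{"grip":0.8,"offset":[2,0,-0.7],"angular":[0,0,0]},{"grip":0.8,"offset":[2,-1,-0.7],"angular":[0,0,0]},{"grip":0.8,"offset":[2,-2,-0.7],"angular":[0,0,0]},{"grip":0.8,"offset":[2,-3,-0.7],"angular":[0,0,0]},{"grip":0.8,"offset":[2,-3,-0.7],"angular":[0,0,0]}]' 60
python3 - <<'E'
from plan import *
st=manip.sense(); print(w2j(st["tcp_pos"]),st["tcp_pos"][2],st["force"],st["ft_torque"]);w=snap("wrist","w18"); crop(w,150,90,300,230,"w18c",5)
E
```

```text
t: 29.7
tcp_pos: [0.5433, -0.4349, 0.0193]
tool_rot: [0.999, 0.047, 0.0, 0.004]
force: [-9.4, -8.5, 3.2]
finger_gap: 0.327
[  0.64081825 -86.68560747] 0.019320288650904627 [-9.43878224 -8.52220102  3.19333356] [-1.40931951  1.36295898 -0.34976405]
```

View pics/w18c.png

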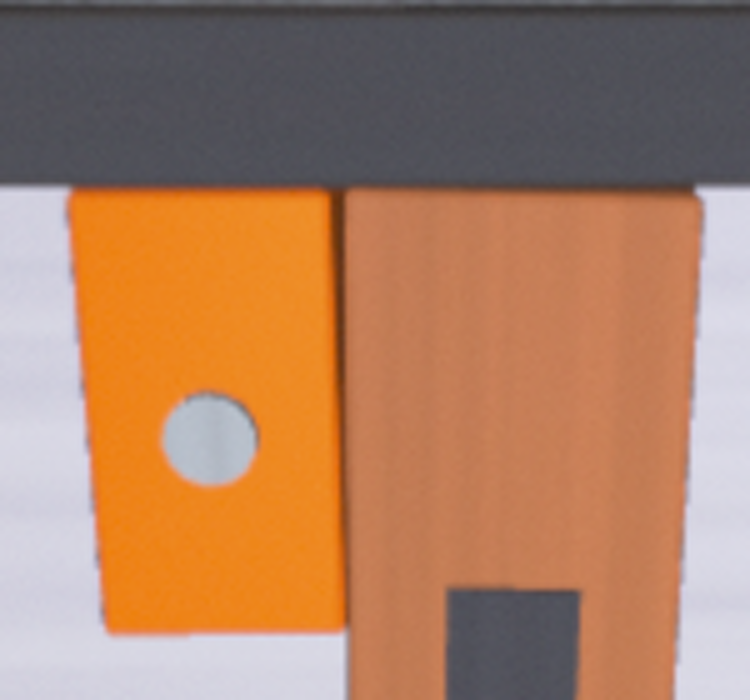

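```bash
python3 -m crank '[{"grip":0.8,"offset":[0,0,0],"angular":[0,0,-0.7]},{"grip":0.8,"offset":[0,0,0],"angular":[0,0,-1.4]},{"grip":0.8,"offset":[0,0,0],"angular":[0,0,-2]},{"grip":0.8,"offset":[0,0,0],"angular":[0,0,-2]}]' 60
python3 - <<'E'
from plan import *
st=manip.sense(); print(w2j(st["tcp_pos"]),st["tcp_pos"][2],st["force"],st["ft_torque"]);w=snap("wrist","w19"); crop(w,150,90,300,230,"w19c",5)
E
```

```text
t: 30.15
tcp_pos: [0.5436, -0.4357, 0.0193]
tool_rot: [0.998, 0.063, 0.001, 0.005]
force: [-8.2, -9.2, 1.3]
finger_gap: 0.329
[  0.86880652 -87.50002269] 0.019270840300425033 [-8.23424528 -9.17634024  1.25691571] [-1.61360405  1.3264116  -0.72012002]
```

View pics/w19c.png

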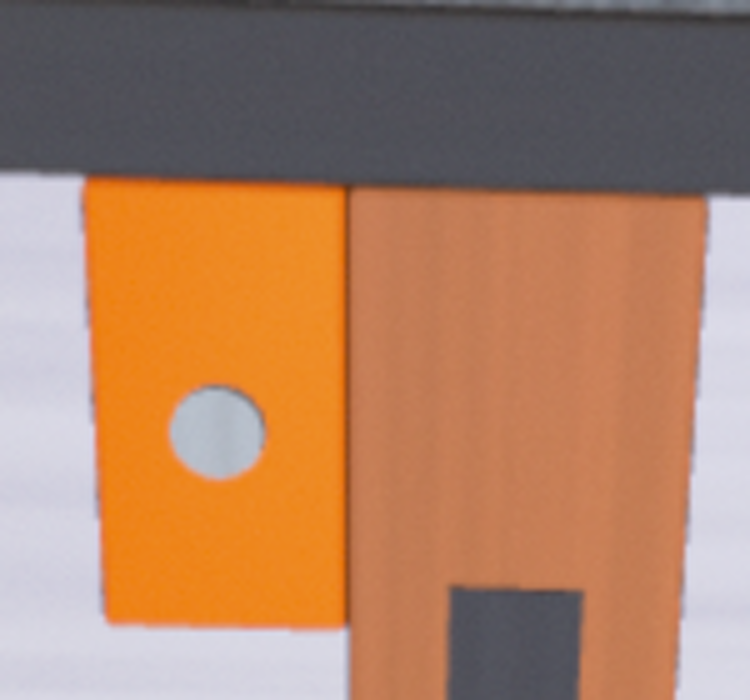

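Flush on both faces now. I relieve most of the preload, then open gently.

```bash
python3 -m crank '[{"grip":0.8,"offset":[-1,1.5,0],"angular":[0,0,0]},{"grip":0.8,"offset":[-1.5,2.5,0],"angular":[0,0,0]},{"grip":0.8,"offset":[-2,3,0],"angular":[0,0,0]},{"grip":0.8,"offset":[-2,3,0],"angular":[0,0,0]}]' 60
python3 - <<'E'
from plan import *
st=manip.sense(); print(w2j(st["tcp_pos"]),st["tcp_pos"][2],st["force"],st["ft_torque"])
E
```

```text
t: 30.6
tcp_pos: [0.5435, -0.4361, 0.0192]
tool_rot: [0.998, 0.063, 0.002, 0.003]
force: [-4.7, -4.5, 3.3]
finger_gap: 0.333
[  0.73898947 -87.81480158] 0.019229772793321425 [-4.73557603 -4.49875771  3.28360074] [-0.81542473  0.79064654 -0.48118031]
```

```bash
python3 -m crank '[{"grip":0.8,"offset":[-0.5,1,0],"angular":[0,0,0]},{"grip":0.8,"offset":[-1.2,1.8,0],"angular":[0,0,0]},{"grip":0.8,"offset":[-1.2,1.8,0],"angular":[0,0,0]}]' 20
python3 - <<'E'
from plan import *
st=manip.sense(); print(w2j(st["tcp_pos"]),st["tcp_pos"][2],st["force"],st["ft_torque"]);w=snap("wrist","w20"); crop(w,150,90,300,230,"w20c",5)
E
```

```text
t: 30.9
tcp_pos: [0.5435, -0.4363, 0.0192]
tool_rot: [0.998, 0.064, 0.002, 0.001]
force: [-2.5, -1.2, 5.1]
finger_gap: 0.329
[  0.69199043 -88.00585675] 0.019201696293346646 [-2.53509171 -1.24807157  5.13448445] [-0.29853596  0.42720144 -0.39834465]
```

View pics/w20c.png

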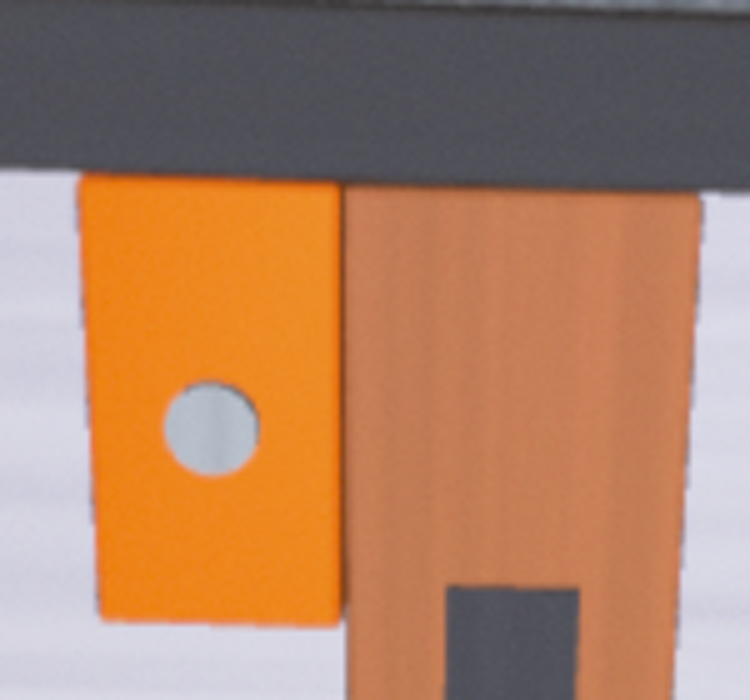

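```bash
python3 -m crank '[{"grip":0.64,"offset":[0,0,0],"angular":[0,0,0]},{"grip":0.6,"offset":[0,0,0],"angular":[0,0,0]},{"grip":0.55,"offset":[0,0,0],"angular":[0,0,0]},{"grip":0.5,"offset":[0,0,0],"angular":[0,0,0]},{"grip":0.48,"offset":[0,0,0],"angular":[0,0,0]},{"grip":0.48,"offset":[0,0,0],"angular":[0,0,0]}]' 20
python3 -m crank '[{"grip":0.48,"offset":[0,1,-10],"angular":[0,0,0]},{"grip":0.48,"offset":[0,1,-40],"angular":[0,0,0]},{"grip":0.48,"offset":[0,1,-80],"angular":[0,0,0]},{"grip":0.48,"offset":[0,1,-110],"angular":[0,0,0]},{"grip":0.48,"offset":[0,1,-120],"angular":[0,0,0]},{"grip":0.48,"offset":[0,1,-120],"angular":[0,0,0]}]' 30
python3 - <<'E'
from plan import *
w=snap("wrist","w21"); crop(w,150,50,340,290,"w21c",3)
E
```

```text
t: 31.55
tcp_pos: [0.5432, -0.435, 0.0176]
tool_rot: [0.998, 0.064, 0.002, 0.0]
force: [-0.6, -0.2, -0.2]
finger_gap: 0.521
t: 32.15
tcp_pos: [0.5437, -0.4371, 0.1402]
tool_rot: [0.998, 0.064, 0.003, 0.002]
force: [-0.1, 0.5, 0.1]
finger_gap: 0.52
```

View pics/w21c.png

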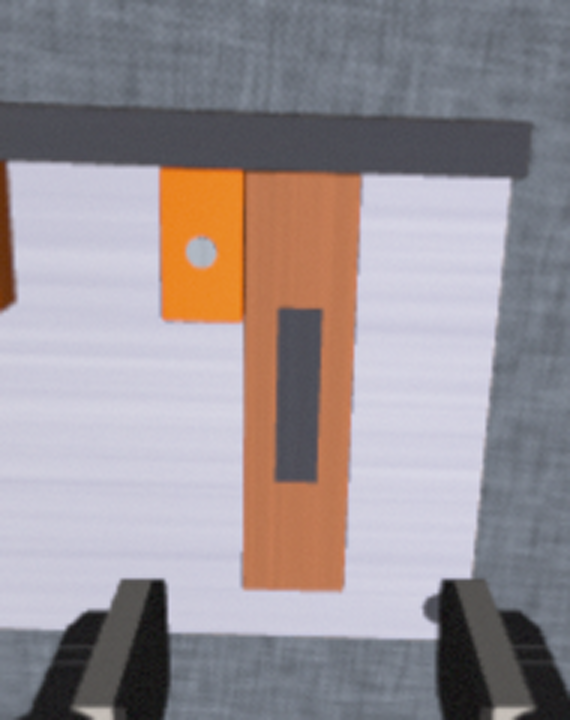

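The first blank is home and flush after release. Next, the middle blank.

Run:
```python
from plan import *
from fit import *
for n in("scene","top"):
    for b in blanks(snap(n)): print(n,b[:2],b[3]/b[2])
go([.665,-.034,.15],down(-11.3))
```

```text
scene (array([199., 245.]), array([ 0.67939606, -0.12419051, -0.06816645])) 0.8431697613997501
scene (array([232., 250.]), array([ 0.67220078, -0.03580873, -0.19591378])) 0.8572230594855765
top (array([291., 135.]), array([ 0.6814437 , -0.12312106, -0.07662194])) 0.9328640524875609
top (array([263., 137.]), array([ 0.67353792, -0.03511204, -0.19172014])) 0.9329461816580057
offset [ 173.5 -382.1  -13.2] angular [-0.1 -0.  18.6]
```

```bash
python3 -m crank '[{"grip":0.3,"offset":[20,-45,-13],"angular":[0,0,2]},{"grip":0.3,"offset":[40,-88,-13],"angular":[0,0,4]},{"grip":0.3,"offset":[60,-132,-13],"angular":[0,0,6.5]},{"grip":0.3,"offset":[80,-176,-13],"angular":[0,0,9]},{"grip":0.3,"offset":[100,-220,-13],"angular":[0,0,11]},{"grip":0.3,"offset":[120,-264,-13],"angular":[0,0,13]},{"grip":0.3,"offset":[140,-308,-13],"angular":[0,0,15]},{"grip":0.3,"offset":[160,-352,-13],"angular":[0,0,17]},{"grip":0.3,"offset":[173,-382,-13],"angular":[0,0,18.6]},{"grip":0.3,"offset":[173,-382,-13],"angular":[0,0,18.6]}]' 30
python3 - <<'E'
from plan import *
from fit import *
st=manip.sense(); w=snap("wrist","w22"); X=box(.6729,-.0355,-.195,.12,.03,0,.018)
crop(w,0,0,512,384,"w22m",1.5,proj(w,X))
c=np.array([.6729,-.0355])-.008*np.array([np.cos(-.195),np.sin(-.195)]); go([*c,.006],down(-11.2))
E
```

```text
t: 33.3
tcp_pos: [0.665, -0.0298, 0.1485]
tool_rot: [0.995, -0.095, -0.0, -0.001]
force: [-0.5, -0.7, -0.6]
finger_gap: 0.699
offset [  0.8   1.5 142.6] angular [-0.   0.   0.2]
```

View pics/w22m.png

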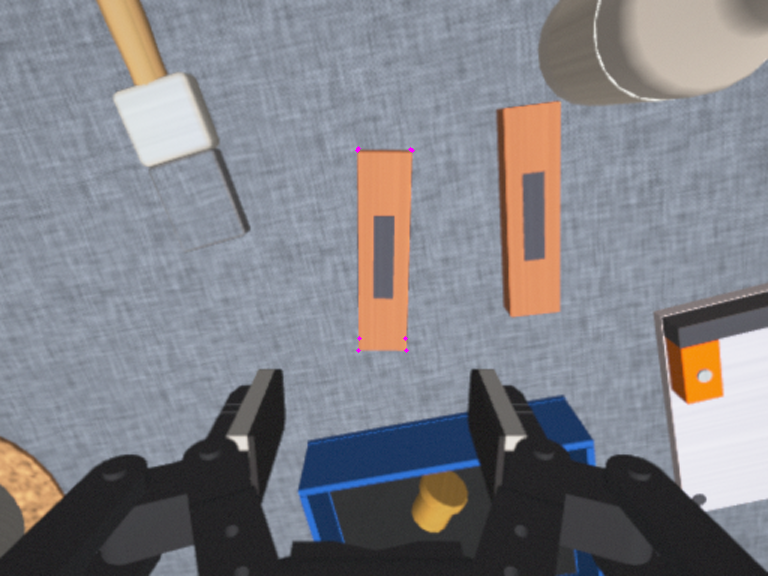

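The fit sits on the blank again. I descend and grip.

```bash
python3 -m crank '[{"grip":0.38,"offset":[1,1.5,30],"angular":[0,0,0]},{"grip":0.38,"offset":[1,1.5,70],"angular":[0,0,0]},{"grip":0.38,"offset":[1,1.5,105],"angular":[0,0,0]},{"grip":0.38,"offset":[1,1.5,128],"angular":[0,0,0]},{"grip":0.38,"offset":[1,1.5,138],"angular":[0,0,0]},{"grip":0.38,"offset":[1,1.5,142],"angular":[0,0,0]},{"grip":0.38,"offset":[1,1.5,142],"angular":[0,0,0]}]' 60
python3 -m crank '[{"grip":0.6,"offset":[0,0,0],"angular":[0,0,0]},{"grip":0.8,"offset":[0,0,0],"angular":[0,0,0]},{"grip":0.8,"offset":[0,0,0],"angular":[0,0,0]},{"grip":0.8,"offset":[0,0,0],"angular":[0,0,0]}]' 60
python3 -m crank '[{"grip":0.8,"offset":[0,0,-10],"angular":[0,0,0]},{"grip":0.8,"offset":[0,0,-40],"angular":[0,0,0]},{"grip":0.8,"offset":[0,0,-80],"angular":[0,0,0]},{"grip":0.8,"offset":[0,0,-115],"angular":[0,0,0]},{"grip":0.8,"offset":[0,0,-130],"angular":[0,0,0]},{"grip":0.8,"offset":[0,0,-130],"angular":[0,0,0]}]' 60
python3 - <<'E'
from plan import *
w=snap("wrist","w23"); crop(w,100,60,400,384,"w23c",1.6)
c=j2w(-14.5,YC[1]-5); go([*c,.12],down(JY))
E
```

```text
t: 34.05
tcp_pos: [0.6668, -0.0378, 0.0088]
tool_rot: [0.995, -0.098, 0.002, 0.0]
force: [0.8, -0.2, 1.2]
finger_gap: 0.623
t: 34.45
tcp_pos: [0.668, -0.0372, 0.0109]
tool_rot: [0.995, -0.098, 0.003, 0.0]
force: [-0.7, -0.2, 6.4]
finger_gap: 0.329
t: 35.05
tcp_pos: [0.6677, -0.0371, 0.1417]
tool_rot: [0.995, -0.098, 0.004, 0.001]
force: [0.2, -0.5, -2.2]
finger_gap: 0.326
offset [-93.1 299.8  19. ] angular [  0.   -0.3 -16.7]
```

View pics/w23c.png

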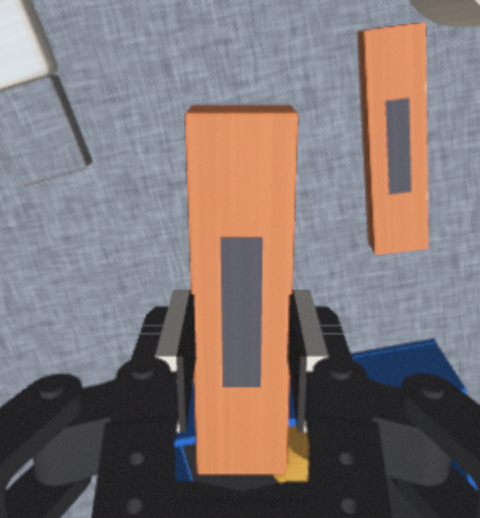

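```bash
python3 - <<'E'
from plan import *
w=snap("wrist"); st=manip.sense(); print(st["tcp_pos"])
P=unproj(w,[[217,129],[285,129]],st["tcp_pos"][2]+.008); R=Rn.from_quat(st["tool_rot"])
print(R.inv().apply(P-st["tcp_pos"])*1e3)
E
python3 -m crank '[{"grip":0.8,"offset":[-10,30,0],"angular":[0,0,-2]},{"grip":0.8,"offset":[-20,66,0],"angular":[0,0,-4]},{"grip":0.8,"offset":[-32,104,0],"angular":[0,0,-6]},{"grip":0.8,"offset":[-44,144,0],"angular":[0,0,-8]},{"grip":0.8,"offset":[-56,184,0],"angular":[0,0,-10]},{"grip":0.8,"offset":[-68,224,0],"angular":[0,0,-12]},{"grip":0.8,"offset":[-80,260,0],"angular":[0,0,-14]},{"grip":0.8,"offset":[-93,290,5],"angular":[0,0,-16.7]},{"grip":0.8,"offset":[-93,300,10],"angular":[0,0,-16.7]},{"grip":0.8,"offset":[-93,300,10],"angular":[0,0,-16.7]}]' 60
python3 - <<'E'
from plan import *
c=j2w(-14.5,YC[1]-5); go([*c,.024],down(JY));
E
```

```text
[ 0.66513488 -0.03659096  0.13779265]
[[ 65.58654191 -14.1948542   -7.92492158]
 [ 65.61101176  14.26895097  -7.92553543]]
t: 36.15
tcp_pos: [0.5149, -0.3134, 0.1259]
tool_rot: [0.999, 0.046, 0.0, -0.001]
force: [1.0, -0.1, -1.6]
finger_gap: 0.327
offset [  1.7  -0.2 101.9] angular [-0.1 -0.  -0.2]
```

```bash
python3 -m crank '[{"grip":0.8,"offset":[2,0,20],"angular":[0,0,0]},{"grip":0.8,"offset":[2,0,55],"angular":[0,0,0]},{"grip":0.8,"offset":[2,0,80],"angular":[0,0,0]},{"grip":0.8,"offset":[2,0,93],"angular":[0,0,0]},{"grip":0.8,"offset":[2,0,98],"angular":[0,0,0]},{"grip":0.8,"offset":[2,0,100],"angular":[0,0,0]},{"grip":0.8,"offset":[2,0,100],"angular":[0,0,0]}]' 60
python3 - <<'E'
from plan import *
st=manip.sense(); print(w2j(st["tcp_pos"]),st["tcp_pos"][2],st["force"]);go([*j2w(-14.5,YC[1]-5),.0205],down(JY)); w=snap("wrist","w24"); crop(w,60,40,400,280,"w24c",2.2)
E
```

```text
t: 36.85
tcp_pos: [0.5197, -0.3129, 0.0293]
tool_rot: [0.999, 0.048, 0.002, 0.001]
force: [0.5, -0.2, -1.2]
finger_gap: 0.328
[-11.40537288  37.00151222] 0.029342071366859884 [ 0.46442652 -0.22868771 -1.20625315]
offset [-3.1 -0.5  8.8] angular [ 0.1 -0.3  0.1]
```

View pics/w24c.png

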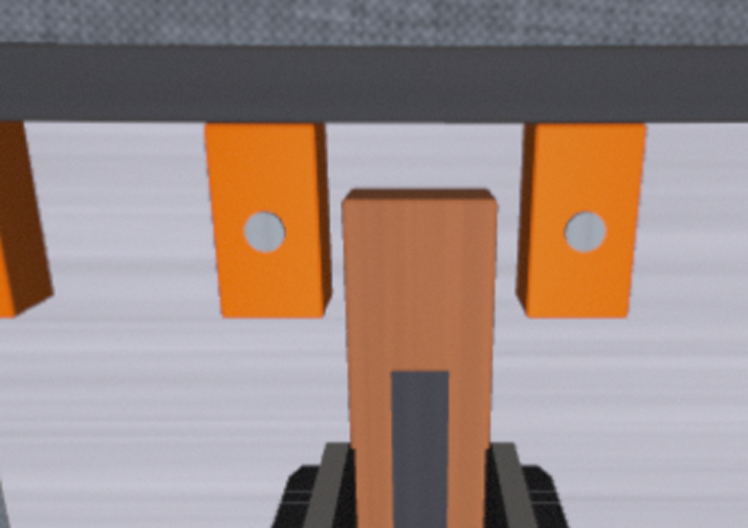

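The blank sits in its bay between the stops at (265,230) and (585,230). I lower it.

```bash
python3 -m crank '[{"grip":0.8,"offset":[0,0,3],"angular":[0,0,0]},{"grip":0.8,"offset":[0,0,6],"angular":[0,0,0]},{"grip":0.8,"offset":[0,0,7],"angular":[0,0,0]},{"grip":0.8,"offset":[0,0,8],"angular":[0,0,0]},{"grip":0.8,"offset":[0,0,8],"angular":[0,0,0]}]' 60
python3 -m crank '[{"grip":0.8,"offset":[0,0,0.7],"angular":[0,0,0]},{"grip":0.8,"offset":[0,0,1.4],"angular":[0,0,0]},{"grip":0.8,"offset":[0,0,1.4],"angular":[0,0,0]}]' 60
```

```text
t: 37.4
tcp_pos: [0.5189, -0.3129, 0.021]
tool_rot: [0.999, 0.047, 0.002, 0.0]
force: [-0.6, 0.0, 1.3]
finger_gap: 0.327
t: 37.7
tcp_pos: [0.5189, -0.3129, 0.0209]
tool_rot: [0.999, 0.048, 0.002, 0.001]
force: [-2.8, 1.7, 9.6]
finger_gap: 0.326
```

```bash
python3 -m crank '[{"grip":0.8,"offset":[2,0,-1.2],"angular":[0,0,0]},{"grip":0.8,"offset":[5,0,-1.2],"angular":[0,0,0]},{"grip":0.8,"offset":[8,0,-1.2],"angular":[0,0,0]},{"grip":0.8,"offset":[10,0,-1.2],"angular":[0,0,0]},{"grip":0.8,"offset":[12,0,-1.2],"angular":[0,0,0]},{"grip":0.8,"offset":[14,0,-1.2],"angular":[0,0,0]},{"grip":0.8,"offset":[14,0,-1.2],"angular":[0,0,0]}]' 60
python3 - <<'E'
from plan import *
st=manip.sense(); print(w2j(st["tcp_pos"]),st["tcp_pos"][2],st["force"],st["ft_torque"])
E
```

```text
t: 38.4
tcp_pos: [0.5325, -0.3116, 0.021]
tool_rot: [0.999, 0.048, 0.001, 0.0]
force: [-2.8, 0.1, 5.2]
finger_gap: 0.326
[ 1.51970957 37.16254604] 0.020960816016057218 [-2.84163074  0.0503088   5.24026612] [6.73444373e-02 5.60337116e-01 4.62726541e-04]
```

```bash
python3 -m crank '[{"grip":0.8,"offset":[1,0,0],"angular":[0,0,0]},{"grip":0.8,"offset":[2,0,0],"angular":[0,0,0]},{"grip":0.8,"offset":[3,0,0],"angular":[0,0,0]},{"grip":0.8,"offset":[3,0,0],"angular":[0,0,0]}]' 60
python3 - <<'E'
from plan import *
st=manip.sense(); print(w2j(st["tcp_pos"]),st["tcp_pos"][2],st["force"],st["ft_torque"])
E
```

```text
t: 38.8
tcp_pos: [0.533, -0.3115, 0.0209]
tool_rot: [0.999, 0.048, -0.001, -0.0]
force: [-9.6, -2.5, 9.4]
finger_gap: 0.326
[ 2.03725035 37.21623204] 0.02093028424649169 [-9.58389989 -2.53364653  9.36940715] [-0.46989133  1.59129999 -0.01931378]
```

```bash
python3 -m crank '[{"grip":0.8,"offset":[-1,-1,-1],"angular":[0,0,0]},{"grip":0.8,"offset":[-1,-2.5,-1],"angular":[0,0,0]},{"grip":0.8,"offset":[-1,-4,-1],"angular":[0,0,0]},{"grip":0.8,"offset":[-1,-5.5,-1],"angular":[0,0,0]},{"grip":0.8,"offset":[-1,-7,-1],"angular":[0,0,0]},{"grip":0.8,"offset":[-1,-8,-1],"angular":[0,0,0]},{"grip":0.8,"offset":[-1,-8,-1],"angular":[0,0,0]}]' 60
python3 - <<'E'
from plan import *
st=manip.sense(); print(w2j(st["tcp_pos"]),st["tcp_pos"][2],st["force"],st["ft_torque"]);w=snap("wrist","w25"); crop(w,150,90,300,230,"w25c",5)
E
```

```text
t: 39.5
tcp_pos: [0.5325, -0.3059, 0.0211]
tool_rot: [0.999, 0.048, 0.0, 0.002]
force: [-7.7, -7.7, -1.2]
finger_gap: 0.327
[ 2.05557283 42.77557883] 0.021060900926341438 [-7.65882773 -7.72966187 -1.17714765] [-1.27710069  1.13786668 -0.28186052]
```

View pics/w25c.png

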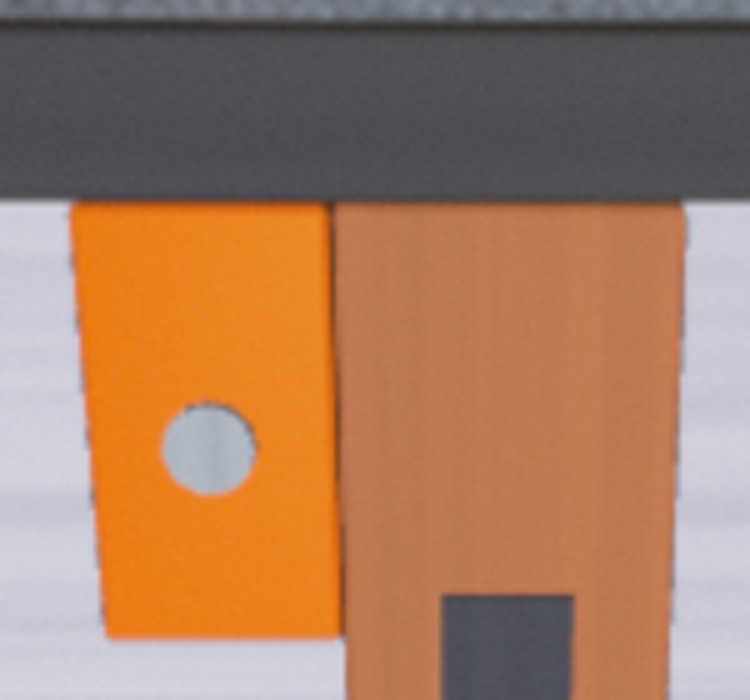

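```bash
python3 -m crank '[{"grip":0.8,"offset":[0,-0.5,0.5],"angular":[0,0,-0.5]},{"grip":0.8,"offset":[0,-1,0.5],"angular":[0,0,-1]},{"grip":0.8,"offset":[0,-1,0.5],"angular":[0,0,-1.5]},{"grip":0.8,"offset":[0,-1,0.5],"angular":[0,0,-1.5]}]' 60
python3 - <<'E'
from plan import *
st=manip.sense(); print(w2j(st["tcp_pos"]),st["tcp_pos"][2],st["force"],st["ft_torque"]);w=snap("wrist","w26"); crop(w,150,90,300,230,"w26c",5)
E
```

```text
t: 39.95
tcp_pos: [0.5326, -0.3065, 0.021]
tool_rot: [0.998, 0.059, 0.001, 0.003]
force: [-8.9, -10.2, 1.2]
finger_gap: 0.327
[ 2.05691049 42.24350307] 0.02101835293319631 [ -8.94197211 -10.20062853   1.17394505] [-1.80643972  1.51161224 -0.83157747]
```

View pics/w26c.png

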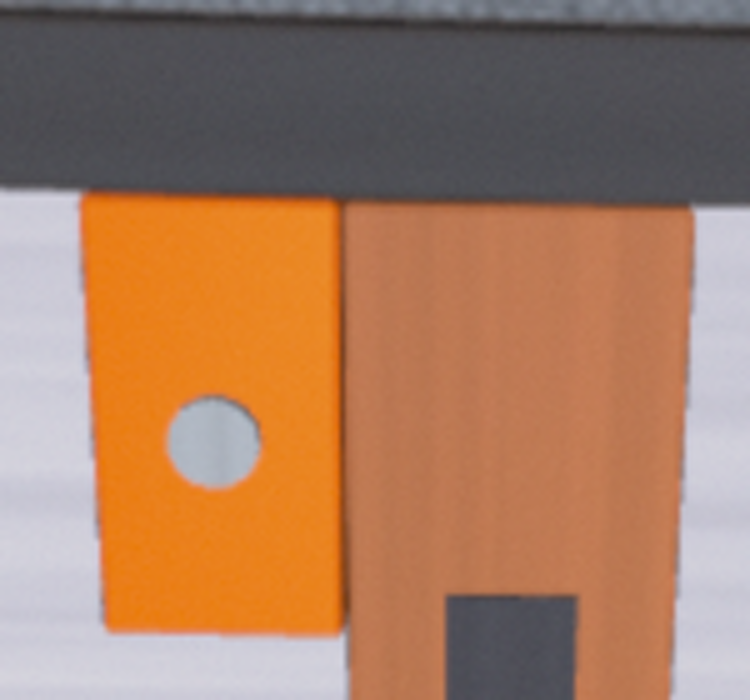

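```bash
python3 -m crank '[{"grip":0.8,"offset":[-1,1.5,0],"angular":[0,0,0]},{"grip":0.8,"offset":[-2,3,0],"angular":[0,0,0]},{"grip":0.8,"offset":[-3,4.5,0],"angular":[0,0,0]},{"grip":0.8,"offset":[-3.3,5,0],"angular":[0,0,0]},{"grip":0.8,"offset":[-3.3,5,0],"angular":[0,0,0]}]' 20
python3 - <<'E'
from plan import *
st=manip.sense(); print(w2j(st["tcp_pos"]),st["tcp_pos"][2],st["force"],st["ft_torque"])
E
```

```text
t: 40.5
tcp_pos: [0.5321, -0.3078, 0.021]
tool_rot: [0.998, 0.061, 0.002, 0.001]
force: [1.9, -1.2, -0.0]
finger_gap: 0.323
[ 1.50886798 40.97471488] 0.020986189282380916 [ 1.89631032 -1.21425692 -0.0180071 ] [-0.13879471 -0.20114506 -0.11372263]
```

```bash
python3 -m crank '[{"grip":0.8,"offset":[1.5,-1,0],"angular":[0,0,0]},{"grip":0.8,"offset":[2,-1.5,0],"angular":[0,0,0]},{"grip":0.8,"offset":[2,-1.5,0],"angular":[0,0,0]}]' 20
python3 - <<'E'
from plan import *
st=manip.sense(); print(w2j(st["tcp_pos"]),st["tcp_pos"][2],st["force"],st["ft_torque"]);w=snap("wrist","w27"); crop(w,150,90,300,230,"w27c",5)
E
```

```text
t: 40.8
tcp_pos: [0.5324, -0.3074, 0.021]
tool_rot: [0.998, 0.061, 0.001, 0.002]
force: [-4.4, -6.0, 1.6]
finger_gap: 0.325
[ 1.75565288 41.34988204] 0.021017156359165696 [-4.37267998 -6.00496966  1.55162379] [-0.94114012  0.62326142 -0.31809536]
```

View pics/w27c.png

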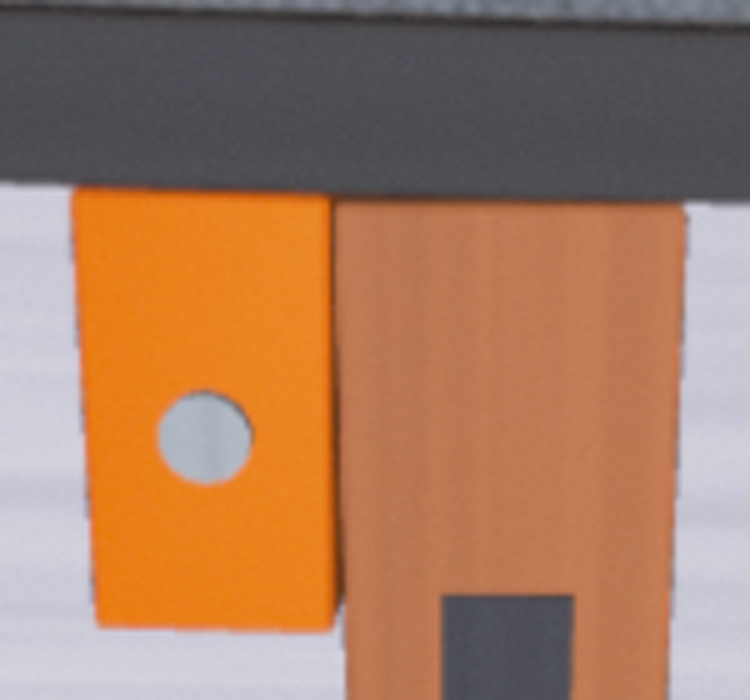

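```bash
python3 -m crank '[{"grip":0.8,"offset":[0.5,-1,0],"angular":[0,0,0.5]},{"grip":0.8,"offset":[1,-2,0],"angular":[0,0,0.5]},{"grip":0.8,"offset":[1,-2.5,0],"angular":[0,0,0.5]},{"grip":0.8,"offset":[1,-2.5,0],"angular":[0,0,0.5]}]' 60
python3 - <<'E'
from plan import *
st=manip.sense(); print(w2j(st["tcp_pos"]),st["tcp_pos"][2],st["force"],st["ft_torque"]);w=snap("wrist","w28"); crop(w,150,90,300,230,"w28c",5)
E
```

```text
t: 41.25
tcp_pos: [0.5325, -0.3065, 0.0211]
tool_rot: [0.998, 0.056, 0.001, 0.003]
force: [-6.7, -9.9, -0.2]
finger_gap: 0.324
[ 1.98552856 42.20751286] 0.02105929184503162 [-6.73486121 -9.85813999 -0.17681035] [-1.68502309  1.11480904 -0.529623  ]
```

View pics/w28c.png

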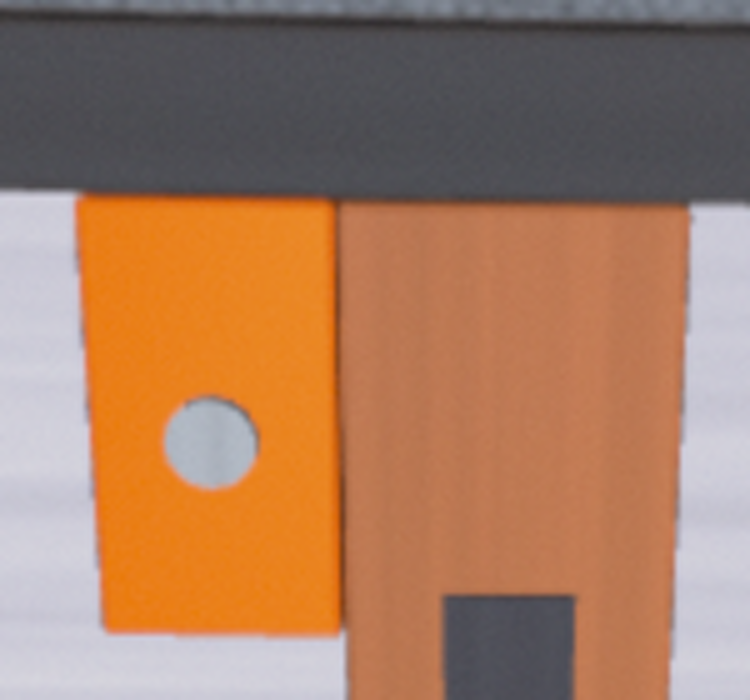

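Flush. I relieve partly (to about 2-3 N) and open gradually.

```bash
python3 -m crank '[{"grip":0.8,"offset":[-0.8,1.2,0],"angular":[0,0,0]},{"grip":0.8,"offset":[-1.3,2.4,0],"angular":[0,0,0]},{"grip":0.8,"offset":[-1.3,2.8,0],"angular":[0,0,0]},{"grip":0.8,"offset":[-1.3,2.8,0],"angular":[0,0,0]}]' 60
python3 -m crank '[{"grip":0.66,"offset":[0,0,0],"angular":[0,0,0]},{"grip":0.62,"offset":[0,0,0],"angular":[0,0,0]},{"grip":0.57,"offset":[0,0,0],"angular":[0,0,0]},{"grip":0.52,"offset":[0,0,0],"angular":[0,0,0]},{"grip":0.48,"offset":[0,0,0],"angular":[0,0,0]},{"grip":0.48,"offset":[0,0,0],"angular":[0,0,0]}]' 20
python3 -m crank '[{"grip":0.48,"offset":[0,1,-10],"angular":[0,0,0]},{"grip":0.48,"offset":[0,1,-40],"angular":[0,0,0]},{"grip":0.48,"offset":[0,1,-80],"angular":[0,0,0]},{"grip":0.48,"offset":[0,1,-110],"angular":[0,0,0]},{"grip":0.48,"offset":[0,1,-120],"angular":[0,0,0]},{"grip":0.48,"offset":[0,1,-120],"angular":[0,0,0]}]' 30
python3 - <<'E'
from plan import *
w=snap("wrist","w29"); crop(w,150,50,340,290,"w29c",3)
E
```

```text
t: 41.7
tcp_pos: [0.5324, -0.3068, 0.021]
tool_rot: [0.998, 0.056, 0.001, 0.001]
force: [-3.0, -3.7, 1.2]
finger_gap: 0.327
t: 42.3
tcp_pos: [0.533, -0.306, 0.021]
tool_rot: [0.998, 0.056, 0.002, 0.0]
force: [-0.5, 1.1, -0.4]
finger_gap: 0.519
t: 42.9
tcp_pos: [0.5335, -0.308, 0.1433]
tool_rot: [0.998, 0.056, 0.003, 0.002]
force: [0.7, 0.3, -1.4]
finger_gap: 0.52
```

View pics/w29c.png

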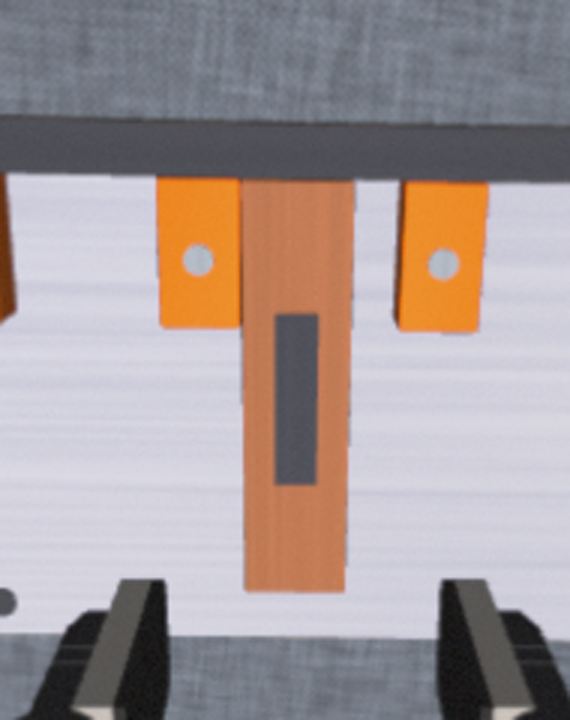

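The second blank is home. Now the third; I check its position and the bottle clearance first.

Run:
```python
from plan import *
from fit import *
w=snap("wrist"); st=manip.sense(); k,d,R,t=K(w); c=-R.T@t
print("cam in tool mm",Rn.from_quat(st["tool_rot"]).inv().apply(c-st["tcp_pos"])*1e3)
for n in("scene","top"):
    for b in blanks(snap(n)): print(n,b[:2],b[3]/b[2])
yaw=-.072; c=np.array([.6802,-.1237])-.014*np.array([np.cos(yaw),np.sin(yaw)]); print(c)
go([*c,.15],down(np.degrees(yaw)))
```

```text
cam in tool mm [ 8.38501514e+01  4.51984283e-02 -1.43767522e+02]
scene (array([200., 245.]), array([ 0.67937037, -0.12400502, -0.06692189])) 0.8416223173675806
[ 0.66623627 -0.12269287]
offset [ 154.5 -167.4  -10.3] angular [-0.1 -0.  10.6]
```

The wrist camera rides 84 mm ahead of the tool, close to the bottle. I'll grip this blank well to its rear (32 mm from centre) to stay clear, then regrip in the bay.

```bash
python3 -m crank '[{"grip":0.38,"offset":[25,-30,-15],"angular":[0,0,2]},{"grip":0.38,"offset":[55,-65,-30],"angular":[0,0,4]},{"grip":0.38,"offset":[85,-100,-30],"angular":[0,0,6]},{"grip":0.38,"offset":[110,-135,-30],"angular":[0,0,8]},{"grip":0.38,"offset":[136,-165,-30],"angular":[0,0,10.6]},{"grip":0.38,"offset":[136,-167,-30],"angular":[0,0,10.6]},{"grip":0.38,"offset":[136,-167,-30],"angular":[0,0,10.6]}]' 60
python3 - <<'E'
from plan import *
from fit import *
yaw=-.071; C=np.array([.6802,-.1237]); c=C-.032*np.array([np.cos(yaw),np.sin(yaw)])
go([*c,.007],down(np.degrees(yaw)))
s=snap("scene"); 
for b in blanks(s): print(b[:2])
w=snap("wrist","w30"); crop(w,0,0,512,384,"w30m",1.5,proj(w,box(*C,yaw,.12,.03,0,.018)))
E
```

```text
t: 43.8
tcp_pos: [0.6481, -0.1246, 0.1694]
tool_rot: [0.999, -0.035, 0.0, -0.0]
force: [0.1, 0.3, -0.6]
finger_gap: 0.625
offset [-1.000e-01 -3.200e+00  1.624e+02] angular [-0.  -0.   0.1]
(array([200., 245.]), array([ 0.67920695, -0.1237711 , -0.06933663]))
```

View pics/w30m.png

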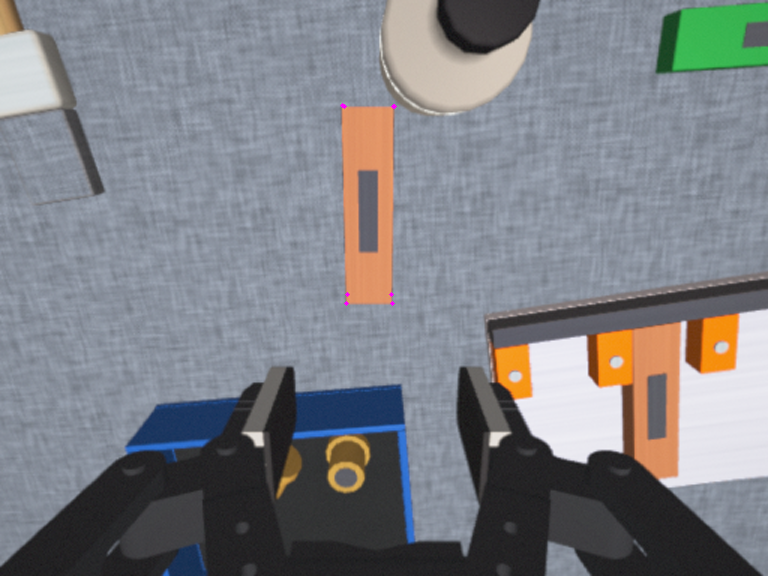

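```bash
python3 -m crank '[{"grip":0.38,"offset":[0,-2.5,30],"angular":[0,0,0]},{"grip":0.38,"offset":[0,-2.5,70],"angular":[0,0,0]},{"grip":0.38,"offset":[0,-2.5,110],"angular":[0,0,0]},{"grip":0.38,"offset":[0,-2.5,140],"angular":[0,0,0]},{"grip":0.38,"offset":[0,-2.5,156],"angular":[0,0,0]},{"grip":0.38,"offset":[0,-2.5,161],"angular":[0,0,0]},{"grip":0.38,"offset":[0,-2.5,161],"angular":[0,0,0]}]' 60
python3 -m crank '[{"grip":0.6,"offset":[0,0,0],"angular":[0,0,0]},{"grip":0.8,"offset":[0,0,0],"angular":[0,0,0]},{"grip":0.8,"offset":[0,0,0],"angular":[0,0,0]},{"grip":0.8,"offset":[0,0,0],"angular":[0,0,0]}]' 80
python3 -m crank '[{"grip":0.8,"offset":[0,0,-10],"angular":[0,0,0]},{"grip":0.8,"offset":[-5,0,-40],"angular":[0,0,0]},{"grip":0.8,"offset":[-10,0,-80],"angular":[0,0,0]},{"grip":0.8,"offset":[-10,0,-115],"angular":[0,0,0]},{"grip":0.8,"offset":[-10,0,-130],"angular":[0,0,0]},{"grip":0.8,"offset":[-10,0,-130],"angular":[0,0,0]}]' 80
python3 - <<'E'
from plan import *
w=snap("wrist","w31"); crop(w,100,0,400,384,"w31c",1.5)
c=j2w(-36,YC[0]-5); go([*c,.12],down(JY)); print(manip.sense()["tcp_pos"])
s=snap("scene","s31")
E
```

```text
t: 44.6
tcp_pos: [0.6495, -0.1245, 0.0102]
tool_rot: [0.999, -0.037, 0.002, 0.0]
force: [-0.3, 0.2, 0.9]
finger_gap: 0.62
t: 45.0
tcp_pos: [0.651, -0.1241, 0.0128]
tool_rot: [0.999, -0.036, 0.004, 0.001]
force: [-1.3, 0.1, 6.2]
finger_gap: 0.313
t: 45.6
tcp_pos: [0.6408, -0.1233, 0.1432]
tool_rot: [0.999, -0.036, 0.005, 0.001]
force: [-0.3, 0.3, -1.4]
finger_gap: 0.314
offset [-140.8  137.8   20.3] angular [ 0.1 -0.3 -9.5]
[ 0.63932362 -0.12277896  0.14090239]
```

View pics/w31c.png

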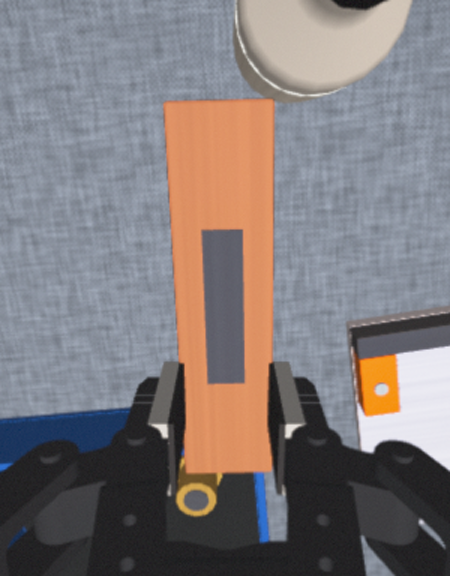

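View pics/s31.png

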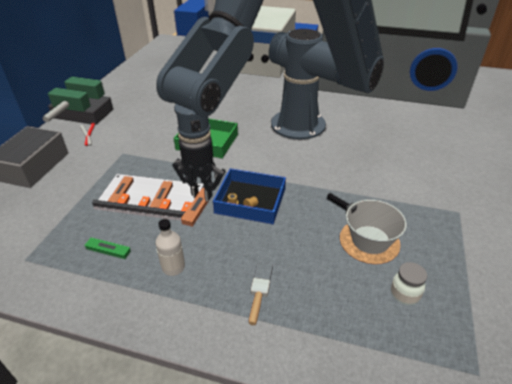

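```bash
python3 -m crank '[{"grip":0.8,"offset":[-30,25,0],"angular":[0,0,-2]},{"grip":0.8,"offset":[-60,55,0],"angular":[0,0,-4]},{"grip":0.8,"offset":[-90,85,0],"angular":[0,0,-6]},{"grip":0.8,"offset":[-120,115,0],"angular":[0,0,-8]},{"grip":0.8,"offset":[-141,138,10],"angular":[0,0,-9.5]},{"grip":0.8,"offset":[-141,138,20],"angular":[0,0,-9.5]},{"grip":0.8,"offset":[-141,138,20],"angular":[0,0,-9.5]}]' 80
python3 - <<'E'
from plan import *
w=snap("wrist","w32"); crop(w,50,0,400,384,"w32c",1.5)
c=j2w(-36,YC[0]-5); go([*c,.03],down(JY)); print(manip.sense()["tcp_pos"])
E
```

```text
t: 46.4
tcp_pos: [0.4864, -0.2494, 0.1168]
tool_rot: [0.999, 0.045, -0.001, -0.002]
force: [0.9, -0.2, -2.0]
finger_gap: 0.312
offset [ 1.3  1.2 87.7] angular [-0.1 -0.  -0.1]
[ 0.48757735 -0.24924562  0.11766889]
```

View pics/w32c.png

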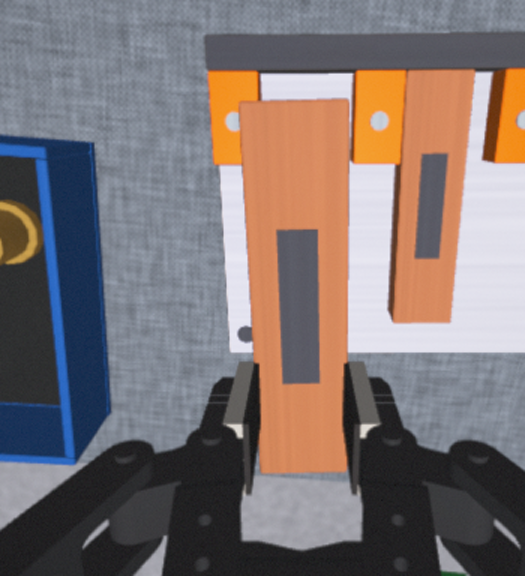

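```bash
python3 -m crank '[{"grip":0.8,"offset":[1,1,20],"angular":[0,0,0]},{"grip":0.8,"offset":[1,1,50],"angular":[0,0,0]},{"grip":0.8,"offset":[1,1,72],"angular":[0,0,0]},{"grip":0.8,"offset":[1,1,82],"angular":[0,0,0]},{"grip":0.8,"offset":[1,1,86],"angular":[0,0,0]},{"grip":0.8,"offset":[1,1,86],"angular":[0,0,0]}]' 80
python3 - <<'E'
from plan import *
w=snap("wrist","w33"); crop(w,50,0,400,384,"w33c",1.5); st=manip.sense(); print(st["force"],st["tcp_pos"],w2j(st["tcp_pos"]))
E
```

```text
t: 47.05
tcp_pos: [0.4905, -0.2508, 0.0337]
tool_rot: [0.999, 0.047, 0.002, 0.0]
force: [0.1, 0.8, -1.7]
finger_gap: 0.308
[-0.14696346 -0.22031261 -2.17351912] [ 0.49072537 -0.25114875  0.03425876] [-34.39997219 101.237871  ]
```

View pics/w33c.png

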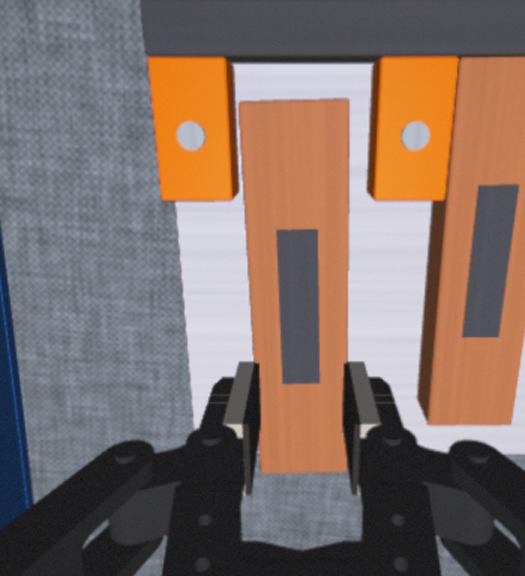

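```bash
python3 -m crank '[{"grip":0.8,"offset":[0,0,4],"angular":[0,0,0]},{"grip":0.8,"offset":[0,0,7],"angular":[0,0,0]},{"grip":0.8,"offset":[0,0,9],"angular":[0,0,0]},{"grip":0.8,"offset":[0,0,10],"angular":[0,0,0]},{"grip":0.8,"offset":[0,0,10],"angular":[0,0,0]}]' 80
python3 -m crank '[{"grip":0.8,"offset":[0,0,1],"angular":[0,0,0]},{"grip":0.8,"offset":[0,0,2],"angular":[0,0,0]},{"grip":0.8,"offset":[0,0,2],"angular":[0,0,0]}]' 80
```

```text
t: 47.6
tcp_pos: [0.49, -0.2512, 0.0238]
tool_rot: [0.999, 0.047, 0.002, 0.0]
force: [-0.1, 0.5, -1.2]
finger_gap: 0.317
t: 47.9
tcp_pos: [0.49, -0.2513, 0.0227]
tool_rot: [0.999, 0.047, 0.002, 0.001]
force: [-1.7, 0.5, 5.7]
finger_gap: 0.316
```

```bash
python3 -m crank '[{"grip":0.64,"offset":[0,0,-1],"angular":[0,0,0]},{"grip":0.6,"offset":[0,0,-1],"angular":[0,0,0]},{"grip":0.55,"offset":[0,0,-1],"angular":[0,0,0]},{"grip":0.48,"offset":[0,0,-1],"angular":[0,0,0]},{"grip":0.48,"offset":[8,0,-2],"angular":[0,0,0]},{"grip":0.48,"offset":[18,0,-2],"angular":[0,0,0]},{"grip":0.48,"offset":[26,0,-2],"angular":[0,0,0]},{"grip":0.48,"offset":[26,0,-2],"angular":[0,0,0]}]' 60
python3 - <<'E'
from plan import *
w=snap("wrist","w34"); crop(w,50,0,400,384,"w34c",1.5); st=manip.sense(); print(st["force"],st["tcp_pos"],w2j(st["tcp_pos"])); go([*j2w(-10,101.5),.0185],down(JY))
E
```

```text
t: 48.7
tcp_pos: [0.5179, -0.2491, 0.0241]
tool_rot: [0.999, 0.047, 0.003, 0.001]
force: [-0.3, -0.3, 0.1]
finger_gap: 0.524
[ 0.81193107 -1.04066165 -0.40851441] [ 0.51686683 -0.24873252  0.02391072] [ -8.1471396  101.18324599]
offset [-1.9 -0.3  5.4] angular [ 0.1 -0.2  0. ]
```

View pics/w34c.png

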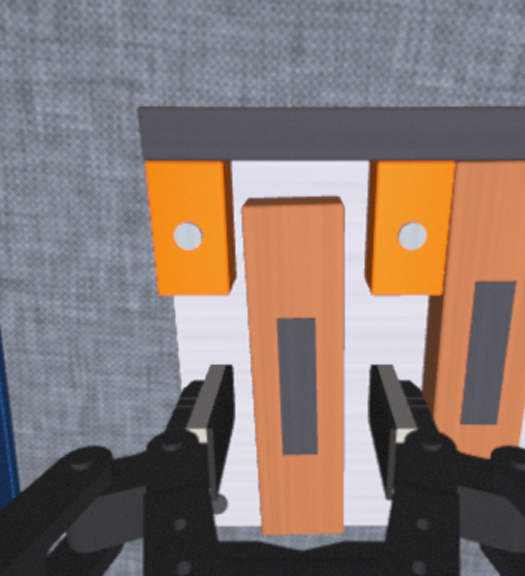

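Good. I close on it lower (which squares it to the jaws), then run the pushes.

```bash
python3 -m crank '[{"grip":0.48,"offset":[0,0,2],"angular":[0,0,0]},{"grip":0.48,"offset":[0,0,4],"angular":[0,0,0]},{"grip":0.48,"offset":[0,0,4],"angular":[0,0,0]},{"grip":0.6,"offset":[0,0,4],"angular":[0,0,0]},{"grip":0.7,"offset":[0,0,4],"angular":[0,0,0]},{"grip":0.8,"offset":[0,0,4],"angular":[0,0,0]},{"grip":0.8,"offset":[0,0,4],"angular":[0,0,0]},{"grip":0.8,"offset":[0,0,4],"angular":[0,0,0]}]' 60
python3 - <<'E'
from plan import *
w=snap("wrist","w35"); crop(w,150,90,350,250,"w35c",4); st=manip.sense(); print(st["force"],st["tcp_pos"],w2j(st["tcp_pos"]))
k=unproj(w,[[225,135],[280,135]],.028)
E
```

```text
t: 49.55
tcp_pos: [0.5158, -0.2489, 0.0202]
tool_rot: [0.999, 0.047, 0.002, 0.0]
force: [-0.5, 0.1, 4.3]
finger_gap: 0.328
[-1.76188286  0.51368558  4.09385546] [ 0.51575136 -0.24883439  0.0201932 ] [ -9.26725076 101.18680978]
```

View pics/w35c.png

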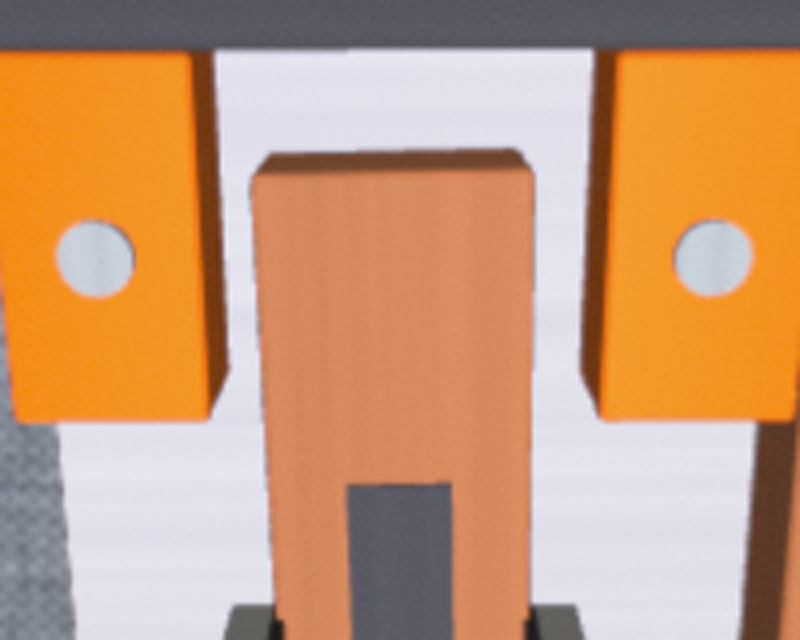

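```bash
python3 -m crank '[{"grip":0.8,"offset":[2,0,-0.8],"angular":[0,0,0]},{"grip":0.8,"offset":[4,0,-0.8],"angular":[0,0,0]},{"grip":0.8,"offset":[6,0,-0.8],"angular":[0,0,0]},{"grip":0.8,"offset":[8,0,-0.8],"angular":[0,0,0]},{"grip":0.8,"offset":[10,0,-0.8],"angular":[0,0,0]},{"grip":0.8,"offset":[12,0,-0.8],"angular":[0,0,0]},{"grip":0.8,"offset":[13,0,-0.8],"angular":[0,0,0]},{"grip":0.8,"offset":[13,0,-0.8],"angular":[0,0,0]}]' 60
python3 - <<'E'
from plan import *
w=snap("wrist","w36"); crop(w,150,90,350,250,"w36c",4); st=manip.sense(); print(st["force"],st["tcp_pos"],w2j(st["tcp_pos"]))
E
```

```text
t: 50.4
tcp_pos: [0.5275, -0.2474, 0.0205]
tool_rot: [0.999, 0.047, 0.0, -0.0]
force: [-4.0, -1.3, -1.0]
finger_gap: 0.329
[-4.61772455 -0.80791928 -0.67671732] [ 0.52751554 -0.24736692  0.02049922] [  2.58282351 101.54065263]
```

View pics/w36c.png

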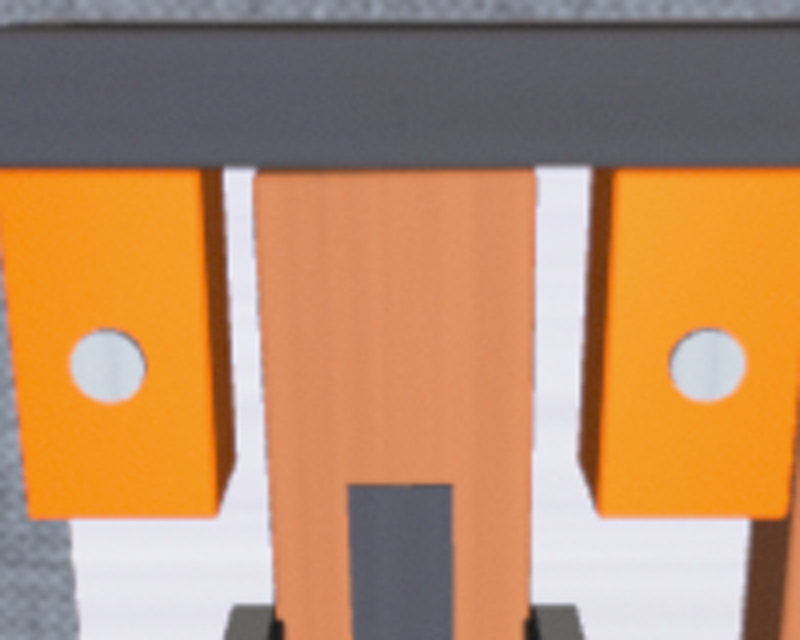

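```bash
python3 -m crank '[{"grip":0.8,"offset":[0.5,-1.5,0],"angular":[0,0,0]},{"grip":0.8,"offset":[0.5,-3,0],"angular":[0,0,0]},{"grip":0.8,"offset":[0.5,-4.5,0],"angular":[0,0,0]},{"grip":0.8,"offset":[0.5,-6,0],"angular":[0,0,0]},{"grip":0.8,"offset":[0.5,-7.5,0],"angular":[0,0,0]},{"grip":0.8,"offset":[1,-9,0],"angular":[0,0,0]},{"grip":0.8,"offset":[1,-9,0],"angular":[0,0,0]}]' 60
python3 - <<'E'
from plan import *
w=snap("wrist","w37"); crop(w,150,90,300,230,"w37c",5); st=manip.sense(); print(st["force"],st["ft_torque"],w2j(st["tcp_pos"]))
E
```

```text
t: 51.15
tcp_pos: [0.5272, -0.2414, 0.0206]
tool_rot: [0.999, 0.046, 0.0, 0.002]
force: [-9.5, -11.7, -2.7]
finger_gap: 0.323
[-9.85002468 -9.92927652 -1.92199838] [-1.85018459  1.67061827 -0.69192046] [  2.78183808 107.53694881]
```

View pics/w37c.png

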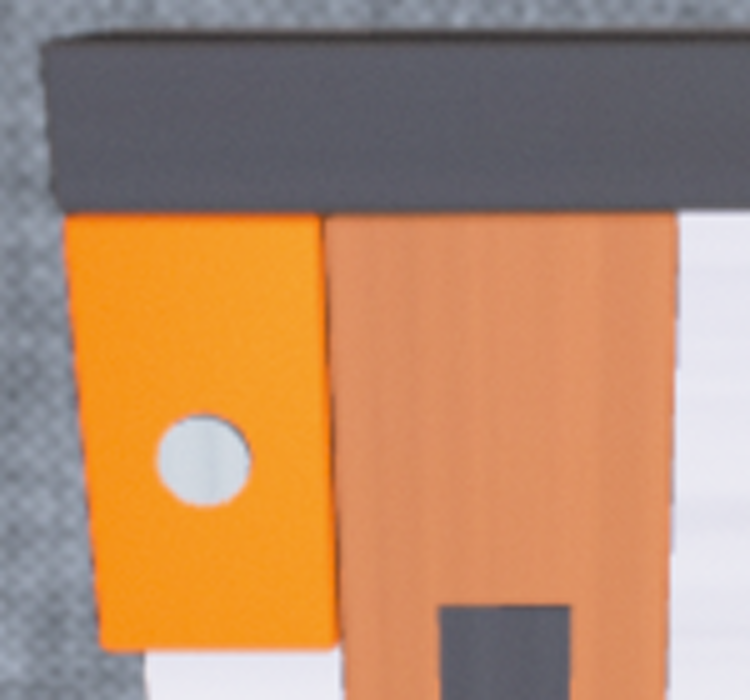

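Flush on both faces with no yaw needed. I relieve the preload and open gradually.

```bash
python3 -m crank '[{"grip":0.8,"offset":[-0.8,1.2,0],"angular":[0,0,0]},{"grip":0.8,"offset":[-1.6,2.4,0],"angular":[0,0,0]},{"grip":0.8,"offset":[-2,3,0],"angular":[0,0,0]},{"grip":0.8,"offset":[-2,3,0],"angular":[0,0,0]}]' 60
python3 -m crank '[{"grip":0.66,"offset":[0,0,0],"angular":[0,0,0]},{"grip":0.62,"offset":[0,0,0],"angular":[0,0,0]},{"grip":0.57,"offset":[0,0,0],"angular":[0,0,0]},{"grip":0.52,"offset":[0,0,0],"angular":[0,0,0]},{"grip":0.48,"offset":[0,0,0],"angular":[0,0,0]},{"grip":0.48,"offset":[0,0,0],"angular":[0,0,0]}]' 20
python3 -m crank '[{"grip":0.48,"offset":[0,1,-10],"angular":[0,0,0]},{"grip":0.48,"offset":[0,1,-40],"angular":[0,0,0]},{"grip":0.48,"offset":[0,1,-80],"angular":[0,0,0]},{"grip":0.48,"offset":[0,1,-110],"angular":[0,0,0]},{"grip":0.48,"offset":[0,1,-120],"angular":[0,0,0]},{"grip":0.48,"offset":[0,1,-120],"angular":[0,0,0]}]' 30
python3 - <<'E'
from plan import *
w=snap("wrist","w38"); crop(w,150,50,400,290,"w38c",3); print(manip.sense()["tcp_pos"])
E
```

```text
t: 51.6
tcp_pos: [0.5271, -0.2421, 0.0206]
tool_rot: [0.999, 0.047, 0.002, 0.001]
force: [-3.4, -3.9, -2.4]
finger_gap: 0.335
t: 52.2
tcp_pos: [0.5276, -0.2416, 0.0209]
tool_rot: [0.999, 0.047, 0.002, 0.001]
force: [-0.1, -0.8, -0.7]
finger_gap: 0.52
t: 52.8
tcp_pos: [0.5279, -0.2433, 0.1429]
tool_rot: [0.999, 0.047, 0.004, 0.002]
force: [0.7, -0.4, -1.4]
finger_gap: 0.517
[ 0.5269238  -0.24259329  0.14118318]
```

View pics/w38c.png

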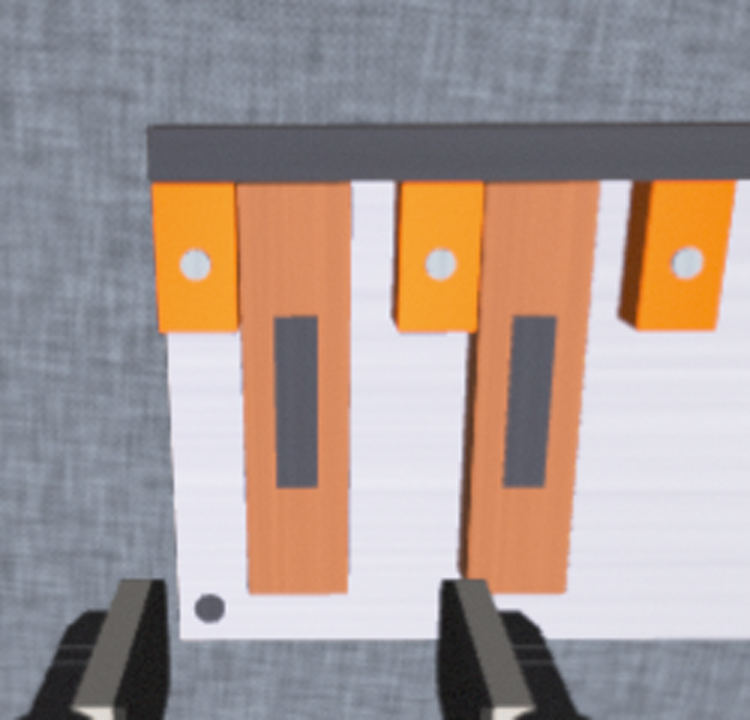

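Both blanks are home. I raise the arm and move it to look over the whole jig, then check the other cameras.

```bash
python3 -m crank '[{"grip":0.48,"offset":[-10,30,-15],"angular":[0,0,0]},{"grip":0.48,"offset":[-20,60,-30],"angular":[0,0,0]},{"grip":0.48,"offset":[-30,90,-50],"angular":[0,0,0]},{"grip":0.48,"offset":[-40,115,-70],"angular":[0,0,0]},{"grip":0.48,"offset":[-40,115,-70],"angular":[0,0,0]},{"grip":0.48,"offset":[-40,115,-70],"angular":[0,0,0]}]'
python3 - <<'E'
from plan import *
w=snap("wrist","w39"); crop(w,60,60,460,310,"w39c",2); s=snap("scene","s39"); t=snap("top","t39")
crop(s,80,150,320,250,"s39c",3.2)
E
```

```text
t: 53.45
tcp_pos: [0.4966, -0.3604, 0.2089]
tool_rot: [0.999, 0.046, 0.001, -0.001]
force: [-0.1, -0.2, -0.6]
finger_gap: 0.517
```

View pics/w39c.png

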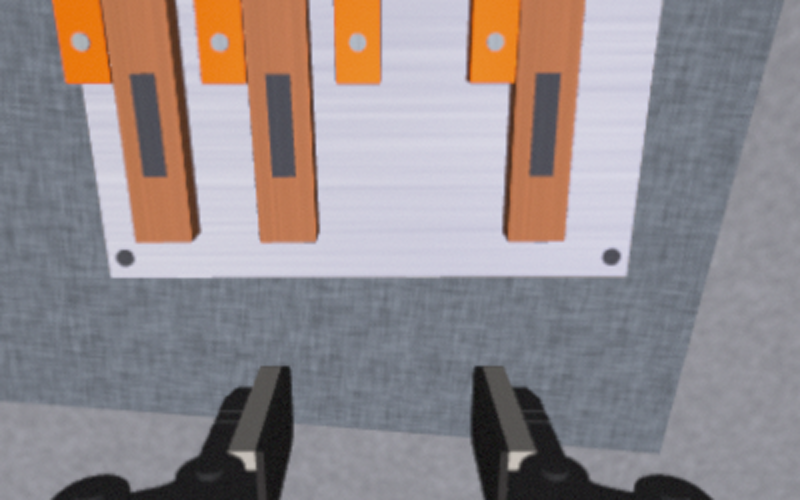

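View pics/s39.png

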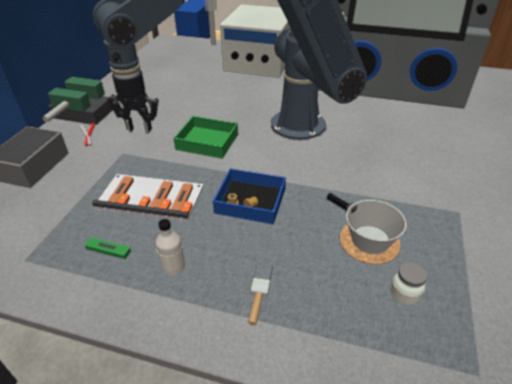

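```bash
python3 -m crank '[{"grip":0.48,"offset":[-45,-20,-30],"angular":[0,0,0]},{"grip":0.48,"offset":[-45,-20,-30],"angular":[0,0,0]},{"grip":0.48,"offset":[-45,-20,-30],"angular":[0,0,0]},{"grip":0.48,"offset":[-45,-20,-30],"angular":[0,0,0]}]'
python3 - <<'E'
from plan import *
w=snap("wrist","w40"); crop(w,30,0,450,230,"w40c",1.9); t=snap("top","t40"); s=snap("scene"); crop(s,85,165,215,225,"s40c",6); crop(t,215,140,425,240,"t40c",3.8)
E
```

```text
t: 54.0
tcp_pos: [0.4515, -0.3447, 0.2404]
tool_rot: [0.999, 0.047, 0.002, 0.001]
force: [-0.5, 0.5, -0.6]
finger_gap: 0.52
```

View pics/w40c.png

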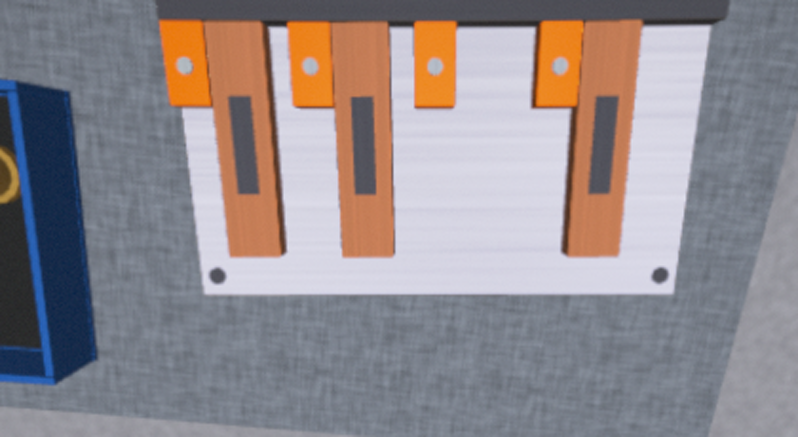

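View pics/s40c.png

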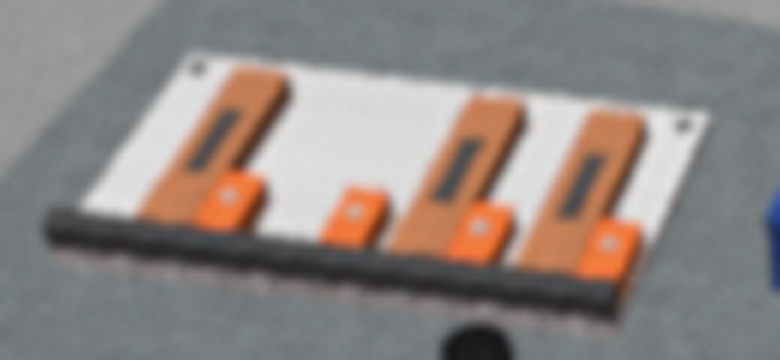

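View pics/t40c.png

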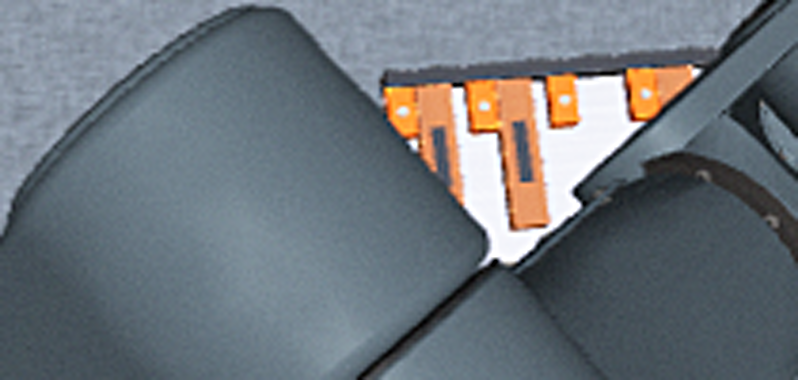

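Run:
```python
from plan import *
w=snap("wrist"); g=cv2.cvtColor(w["pixels"],cv2.COLOR_RGB2HSV)
m=cv2.inRange(g,(5,110,60),(13,205,255)); cv2.imwrite("pics/m41.png",m)
# left edges of blanks below stops, right edges via column scan of the top-face: fit line of left edge
# intensity based: for rows along blank, find left/right transition to white plate (saturation)
sat=g[:,:,1].astype(float)
for yc in (107.5,42.5,-87.5):
    L=[];Rr=[]
    for x in np.arange(-48,20,4):
        # sample along jig y at top-face height
        ys=np.arange(yc-22,yc+22,.2); P=[[*j2w(x,y),.028] for y in ys]; u=proj(w,P).astype(np.float32)
        v=cv2.remap(sat.astype(np.float32),u[:,:1].reshape(1,-1),u[:,1:].reshape(1,-1),cv2.INTER_LINEAR).ravel()
        on=ys[v>90]; L.append((x,on.max())); Rr.append((x,on.min()))
    L=np.array(L);Rr=np.array(Rr); 
    print(yc,"L slope deg",np.degrees(np.arctan(np.polyfit(L[:,0],L[:,1],1)[0])),"at46",np.polyval(np.polyfit(L[:,0],L[:,1],1),46)-yc-15,"R slope",np.degrees(np.arctan(np.polyfit(Rr[:,0],Rr[:,1],1)[0])),np.median(Rr[:,1])-yc+15)
```

```text
107.5 L slope deg 0.5266007921797552 at46 -1.4889705882347641 R slope 0.4493694487079371 -3.199999999999946
42.5 L slope deg 0.5617053325665509 at46 -1.003921568627561 R slope 0.6038302220362743 -0.6000000000000227
-87.5 L slope deg 0.6319131218210191 at46 2.2955882352946873 R slope 0.505537876481023 0.40000000000010516
```

All three blanks share the same slope to within 0.1°, so they are parallel and flush as in the close-ups. I retreat clear, let some time pass and take a last look.

```bash
python3 -m crank '[{"grip":0.48,"offset":[0,0,-30],"angular":[0,0,0]},{"grip":0.48,"offset":[0,0,-60],"angular":[0,0,0]},{"grip":0.48,"offset":[0,45,-60],"angular":[0,0,0]},{"grip":0.48,"offset":[0,90,-60],"angular":[0,0,0]},{"grip":0.48,"offset":[-20,130,-60],"angular":[0,0,0]},{"grip":0.48,"offset":[-40,170,-60],"angular":[0,0,0]},{"grip":0.48,"offset":[-60,210,-60],"angular":[0,0,0]},{"grip":0.48,"offset":[-80,240,-60],"angular":[0,0,0]},{"grip":0.48,"offset":[-80,240,-60],"angular":[0,0,0]},{"grip":0.48,"offset":[-80,240,-60],"angular":[0,0,0]}]'
for i in 1 2 3 4 5 6; do :; done
python3 -m crank '[{"grip":0.48,"offset":[0,0,0],"angular":[0,0,0]},{"grip":0.48,"offset":[0,0,0],"angular":[0,0,0]},{"grip":0.48,"offset":[0,0,0],"angular":[0,0,0]},{"grip":0.48,"offset":[0,0,0],"angular":[0,0,0]},{"grip":0.48,"offset":[0,0,0],"angular":[0,0,0]},{"grip":0.48,"offset":[0,0,0],"angular":[0,0,0]},{"grip":0.48,"offset":[0,0,0],"angular":[0,0,0]},{"grip":0.48,"offset":[0,0,0],"angular":[0,0,0]},{"grip":0.48,"offset":[0,0,0],"angular":[0,0,0]},{"grip":0.48,"offset":[0,0,0],"angular":[0,0,0]}]'
python3 -m crank '[{"grip":0.48,"offset":[0,0,0],"angular":[0,0,0]},{"grip":0.48,"offset":[0,0,0],"angular":[0,0,0]},{"grip":0.48,"offset":[0,0,0],"angular":[0,0,0]},{"grip":0.48,"offset":[0,0,0],"angular":[0,0,0]},{"grip":0.48,"offset":[0,0,0],"angular":[0,0,0]},{"grip":0.48,"offset":[0,0,0],"angular":[0,0,0]},{"grip":0.48,"offset":[0,0,0],"angular":[0,0,0]},{"grip":0.48,"offset":[0,0,0],"angular":[0,0,0]},{"grip":0.48,"offset":[0,0,0],"angular":[0,0,0]},{"grip":0.48,"offset":[0,0,0],"angular":[0,0,0]}]'
python3 - <<'E'
from plan import *
t=snap("top","t42"); s=snap("scene","s42"); crop(t,90,80,430,240,"t42c",2.3); crop(t,305,140,425,220,"t42j",6); crop(s,210,160,420,265,"s42c",3.5)
E
```

```text
t: 55.2
tcp_pos: [0.3928, -0.592, 0.2993]
tool_rot: [0.999, 0.046, 0.002, -0.0]
force: [-0.3, -0.2, -0.4]
finger_gap: 0.52
t: 56.2
tcp_pos: [0.3933, -0.5914, 0.3005]
tool_rot: [0.999, 0.047, 0.002, 0.0]
force: [0.0, 0.2, -0.1]
finger_gap: 0.519
t: 57.2
tcp_pos: [0.3933, -0.5914, 0.3005]
tool_rot: [0.999, 0.047, 0.002, 0.0]
force: [-0.4, 0.9, 0.5]
finger_gap: 0.519
```

View pics/t42c.png

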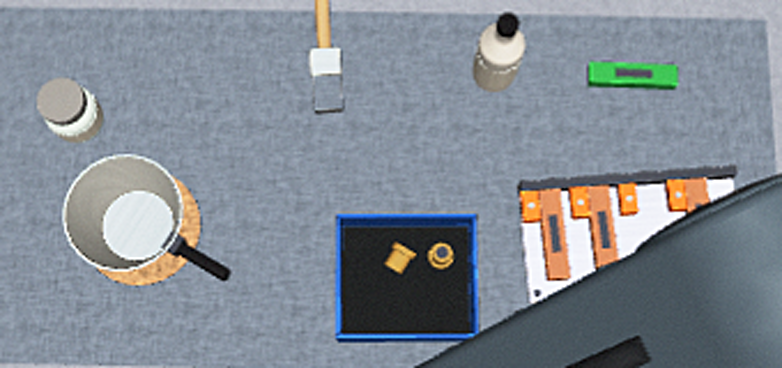

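View pics/t42j.png

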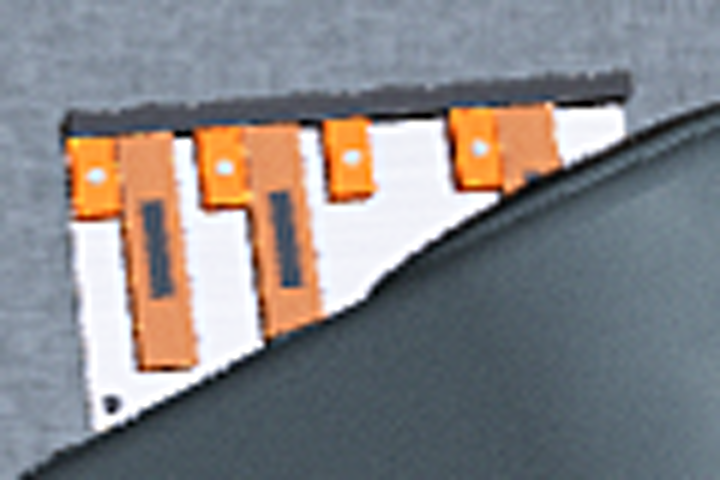

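View pics/s42c.png

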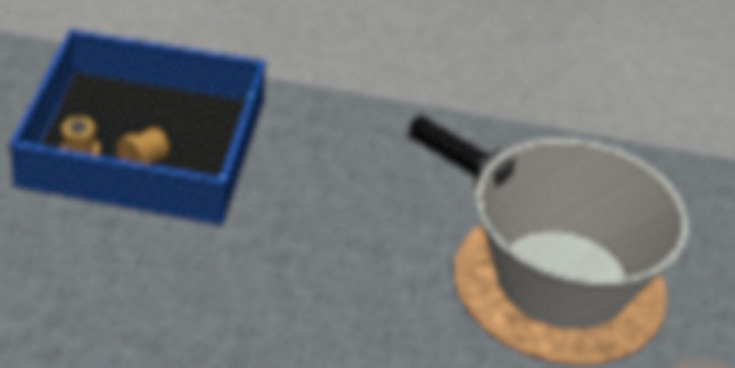

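The final views show everything in place, so I hand in.

```bash
python3 -c "
from station import manip
print(manip.sign_off())"
```

```text
the job is handed in; nothing more can be done
None
```

The job was handed in at about 57 s, with everything asked for in place. I tipped both castings into the blue tray and stood the empty pot upright, centred on its cork mat. The three copper blanks were set home in bays of their own; the third bay counting from the tray stays empty.

- **Castings and pot:** the last top and scene pictures show two castings in the tray, none outside it, and the pot with its base fully on the mat. I saw only two castings and three blanks at the start.
- **Blanks:** the first one twisted about 1–2° when I let go of it under load. I gripped it again, squared it up and released it with the push relieved. In the wrist close-ups after release, all three sit flush against the rail and their side stops. The final top view still shows them so, though the arm hid part of two of them.
- **Disagreeing check:** measured against my first estimate of the jig's angle, all three blanks were off by the same 0.5–0.6°. They agree with each other to about 0.1° and look flush, so I put this down to that estimate or the camera calibration. The edge offsets from the same check ran up to about 3 mm and I did not rely on them.
- **Bystanders:** I did not touch the bottle, brush, jar or the green look-alikes, and I saw no blank knocked aside.

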